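Restock the sloped tea-tin rack beside the cooker

TASK

Restock the sloped tea rack: first lift the wooden keeper bar out of its notches and lay it down on the worktop, then load every tea tin that is there, small tins in the narrow lane and large tins in the wide lane, lid up and lengthwise, each slid down the slope until it is fully home against the stop at the low end or tight against the tin ahead. With all the tins in, lay the bar back across both posts, down in its notches and about centred. Do not shift or tip the mugs, bowl, bottle and jar standing around.

Things in the scene. Friction and masses are not known exactly. Their poses are not given: they have to be found in the camera images.
- rack: fixed wooden rack carrying the sloped tray, ahead or right of the robot; origin on the worktop below its middle, z up, own x points from the tray's high end (robot's side) to its low far end, y across the lanes. Two posts with notches stand beside the tray at own x -65, y +125 and -125 mm (each 40 mm in x, 12 mm in y, 136 mm tall)
- bar_seat (a point): where the bar's centre is when seated: own (-65, 0, 128) mm of the rack, axes as the rack's. The two notches lie at y +125 and -125 mm from here: V-sided, about 25 mm wide (along x) at the floor and 40 mm at the top, 16 mm deep, open upward, floor 9 mm below this point (119 mm above the worktop)
- tray: sloped tray of the rack; its floor falls 0.26 rad (15 degrees) away from the robot to a stop, a lip 22 mm high. Origin on the floor at the stop's face; x down the slope into the stop, y along the stop, z square to the floor. Between the lanes a rib from y -15 to 15 mm, at y -67 and 83 mm outer walls 8 mm thick; rib and walls only 9 mm high. Floor 8 mm thick, from x -280 mm to 0
- hood_edge (a point): middle of the edge, towards the robot, of a fixed clear plastic hood over the low end of both lanes: it covers the last 30 mm before the stop, its underside 58 mm and its top 63 mm above the tray floor (this point), axes as the tray's. A first tin cannot be lowered straight to the stop: set it down higher up and slide it under the hood
- narrow_lane (a point): foot of the narrow lane (small tins, at most 3): point on the tray floor at the stop's face, mid-lane, axes as the tray's. The lane is 48 mm wide, runs from here to x = -280 mm. A home tin's origin is at x = -30, the next at -90 and -150 mm. Tins do not slide by themselves (friction about 0.6): they need a push of 1 to 5 N
- wide_lane (a point): foot of the wide lane (large tins, at most 2): point on the tray floor at the stop's face, mid-lane, axes as the tray's. The lane is 64 mm wide, runs from here to x = -280 mm. A home tin's origin is at x = -39, the next at -117 mm. Tins do not slide by themselves (friction about 0.6): they need a push of 1 to 5 N
- bar: dark wooden keeper bar, 18 x 18 mm square, 280 mm long (own y), 120 g; origin at its centre. At the start it lies level in the notches of both posts, across both lanes and 30 mm clear of the tray floor, and can be gripped from above at its middle, over the rib. Lying on the worktop its centre is 9 mm up
- tin_small_1: small plain brass tea tin, a closed box 60 mm long (own x) by 40 mm wide (own y) by 46 mm high, about 140 g, standing flat on the worktop at the start; origin at the centre of its underside, z up to the lid. It goes into the narrow lane, long side along it. May be absent (no pose)
- tin_small_2: small plain brass tea tin, a closed box 60 mm long (own x) by 40 mm wide (own y) by 46 mm high, about 140 g, standing flat on the worktop at the start; origin at the centre of its underside, z up to the lid. It goes into the narrow lane, long side along it. May be absent (no pose)
- tin_small_3: small plain brass tea tin, a closed box 60 mm long (own x) by 40 mm wide (own y) by 46 mm high, about 140 g, standing flat on the worktop at the start; origin at the centre of its underside, z up to the lid. It goes into the narrow lane, long side along it. May be absent (no pose)
- tin_large_1: large plain brass tea tin, a closed box 78 mm long (own x) by 56 mm wide (own y) by 46 mm high, about 200 g, standing flat on the worktop at the start; origin at the centre of its underside, z up to the lid. It goes into the wide lane, long side along it. May be absent (no pose)
- tin_large_2: large plain brass tea tin, a closed box 78 mm long (own x) by 56 mm wide (own y) by 46 mm high, about 200 g, standing flat on the worktop at the start; origin at the centre of its underside, z up to the lid. It goes into the wide lane, long side along it. May be absent (no pose)
- mug_left: bystander: white mug 80 mm across, 95 mm high, on the worktop beyond the tins; origin centre of its underside
- mug_right: bystander: yellow mug 84 mm across, 90 mm high, right of the rack; origin centre of its underside
- mug_far: bystander: pink mug 80 mm across, 92 mm high, far left; origin centre of its underside
- bowl: bystander: blue bowl 100 mm across, 45 mm high, beyond the rack; origin centre of its underside
- oil: bystander: green bottle 60 mm across, 200 mm high, at the right beyond the yellow mug; origin centre of its underside
- honey: bystander: amber jar 64 mm across, 85 mm high, near right; origin centre of its underside
Mind the look-alikes: they are no part of the job. What is shaped like the tin_small_3 but purple or red is not meant.

How it is judged (in metres and radians):
On the way, in this order (a step that is already met when the one before it is completed fails the run):
1. the keeper bar lies released on the worktop (height (world z) of bar below 0.016 m and linear speed of bar below 0.02 m/s and contact force between bar and the fingers below 0.1 N), for 0.2 s.
2. with the bar still off, every tin present is home in its own lane (y of tin_small_1 in the frame of tray between -0.048 and -0.03 m and z of tin_small_1 in the frame of tray between -0.006 and 0.006 m and angle between the x axis of each of tin_small_1, tin_small_2, tin_small_3, tin_large_1, tin_large_2 and the x axis of tray, either way round below 0.15 rad and angle between the z axis of each of tin_small_1, tin_small_2, tin_small_3, tin_large_1, tin_large_2 and the z axis of tray, either way round below 0.12 rad and linear speed of each of tin_small_1, tin_small_2, tin_small_3, tin_large_1, tin_large_2 below 0.02 m/s and (x of tin_small_1 in the frame of tray between -0.035 and -0.026 m or (x of tin_small_1 in the frame of tray between -0.099 and -0.086 m and (x of tin_small_2 in the frame of tray between -0.035 and -0.026 m or x of tin_small_3 in the frame of tray between -0.035 and -0.026 m)) or (x of tin_small_1 in the frame of tray between -0.163 and -0.146 m and (x of tin_small_2 in the frame of tray between -0.099 and -0.086 m or x of tin_small_3 in the frame of tray between -0.099 and -0.086 m))) and y of tin_small_2 in the frame of tray between -0.048 and -0.03 m and z of tin_small_2 in the frame of tray between -0.006 and 0.006 m and (x of tin_small_2 in the frame of tray between -0.035 and -0.026 m or (x of tin_small_2 in the frame of tray between -0.099 and -0.086 m and (x of tin_small_1 in the frame of tray between -0.035 and -0.026 m or x of tin_small_3 in the frame of tray between -0.035 and -0.026 m)) or (x of tin_small_2 in the frame of tray between -0.163 and -0.146 m and (x of tin_small_1 in the frame of tray between -0.099 and -0.086 m or x of tin_small_3 in the frame of tray between -0.099 and -0.086 m))) and y of tin_small_3 in the frame of tray between -0.048 and -0.03 m and z of tin_small_3 in the frame of tray between -0.006 and 0.006 m and (x of tin_small_3 in the frame of tray between -0.035 and -0.026 m or (x of tin_small_3 in the frame of tray between -0.099 and -0.086 m and (x of tin_small_1 in the frame of tray between -0.035 and -0.026 m or x of tin_small_2 in the frame of tray between -0.035 and -0.026 m)) or (x of tin_small_3 in the frame of tray between -0.163 and -0.146 m and (x of tin_small_1 in the frame of tray between -0.099 and -0.086 m or x of tin_small_2 in the frame of tray between -0.099 and -0.086 m))) and y of tin_large_1 in the frame of tray between 0.038 and 0.056 m and z of tin_large_1 in the frame of tray between -0.006 and 0.006 m and (x of tin_large_1 in the frame of tray between -0.044 and -0.035 m or (x of tin_large_1 in the frame of tray between -0.126 and -0.113 m and x of tin_large_2 in the frame of tray between -0.044 and -0.035 m)) and y of tin_large_2 in the frame of tray between 0.038 and 0.056 m and z of tin_large_2 in the frame of tray between -0.006 and 0.006 m and (x of tin_large_2 in the frame of tray between -0.044 and -0.035 m or (x of tin_large_2 in the frame of tray between -0.126 and -0.113 m and x of tin_large_1 in the frame of tray between -0.044 and -0.035 m)) and contact force between each of tin_small_1, tin_small_2, tin_small_3, tin_large_1, tin_large_2 and the fingers below 0.1 N and height (world z) of bar below 0.05 m), for 0.2 s.
At the end, for the whole second after the job is handed in: Every tin present lies lid up in its own lane (small narrow, large wide), lengthwise within 9 mm of the centre line and 0.15 rad, against the stop or the tin ahead with gaps of at most 4 mm; the bar rests in both notches, within 16 mm of centred; all at rest (y of tin_small_1 in the frame of tray between -0.048 and -0.03 m and z of tin_small_1 in the frame of tray between -0.006 and 0.006 m and angle between the x axis of each of tin_small_1, tin_small_2, tin_small_3, tin_large_1, tin_large_2 and the x axis of tray, either way round below 0.15 rad and angle between the z axis of each of tin_small_1, tin_small_2, tin_small_3, tin_large_1, tin_large_2 and the z axis of tray, either way round below 0.12 rad and linear speed of each of tin_small_1, tin_small_2, tin_small_3, tin_large_1, tin_large_2, bar below 0.02 m/s and (x of tin_small_1 in the frame of tray between -0.035 and -0.026 m or (x of tin_small_1 in the frame of tray between -0.099 and -0.086 m and (x of tin_small_2 in the frame of tray between -0.035 and -0.026 m or x of tin_small_3 in the frame of tray between -0.035 and -0.026 m)) or (x of tin_small_1 in the frame of tray between -0.163 and -0.146 m and (x of tin_small_2 in the frame of tray between -0.099 and -0.086 m or x of tin_small_3 in the frame of tray between -0.099 and -0.086 m))) and y of tin_small_2 in the frame of tray between -0.048 and -0.03 m and z of tin_small_2 in the frame of tray between -0.006 and 0.006 m and (x of tin_small_2 in the frame of tray between -0.035 and -0.026 m or (x of tin_small_2 in the frame of tray between -0.099 and -0.086 m and (x of tin_small_1 in the frame of tray between -0.035 and -0.026 m or x of tin_small_3 in the frame of tray between -0.035 and -0.026 m)) or (x of tin_small_2 in the frame of tray between -0.163 and -0.146 m and (x of tin_small_1 in the frame of tray between -0.099 and -0.086 m or x of tin_small_3 in the frame of tray between -0.099 and -0.086 m))) and y of tin_small_3 in the frame of tray between -0.048 and -0.03 m and z of tin_small_3 in the frame of tray between -0.006 and 0.006 m and (x of tin_small_3 in the frame of tray between -0.035 and -0.026 m or (x of tin_small_3 in the frame of tray between -0.099 and -0.086 m and (x of tin_small_1 in the frame of tray between -0.035 and -0.026 m or x of tin_small_2 in the frame of tray between -0.035 and -0.026 m)) or (x of tin_small_3 in the frame of tray between -0.163 and -0.146 m and (x of tin_small_1 in the frame of tray between -0.099 and -0.086 m or x of tin_small_2 in the frame of tray between -0.099 and -0.086 m))) and y of tin_large_1 in the frame of tray between 0.038 and 0.056 m and z of tin_large_1 in the frame of tray between -0.006 and 0.006 m and (x of tin_large_1 in the frame of tray between -0.044 and -0.035 m or (x of tin_large_1 in the frame of tray between -0.126 and -0.113 m and x of tin_large_2 in the frame of tray between -0.044 and -0.035 m)) and y of tin_large_2 in the frame of tray between 0.038 and 0.056 m and z of tin_large_2 in the frame of tray between -0.006 and 0.006 m and (x of tin_large_2 in the frame of tray between -0.044 and -0.035 m or (x of tin_large_2 in the frame of tray between -0.126 and -0.113 m and x of tin_large_1 in the frame of tray between -0.044 and -0.035 m)) and x of bar in the frame of rack between -0.071 and -0.059 m and z of bar in the frame of rack between 0.124 and 0.132 m and y of bar in the frame of rack between -0.016 and 0.016 m and angle between the y axis of bar and the y axis of rack, either way round below 0.08 rad); the robot touches nothing.
It fails at once if a mug, the bowl, the bottle or the jar is shifted by more than 30 mm or tipped (distance of any of mug_left, mug_right, mug_far, bowl, oil, honey from where it was at the start of the episode above 0.03 m or angle between any of mug_left, mug_right, mug_far, bowl, oil, honey's own z axis and vertical above 0.5 rad).
Of tin_small_1, tin_small_2, tin_small_3, tin_large_1, tin_large_2 only 3 to 4 are there at a start; the rules pass over those that are not, and their reading is None.
At some moment in a run one of tin_small_1, tin_small_2, tin_small_3, tin_large_1, tin_large_2 may be knocked a few centimetres aside while the robot is not near it.
It also fails if it takes over 210 s, if anything falls off the work surface, if the arm or the gripper's body presses on something with over 40 N, if the wrist force passes 120 N, or if a joint passes its speed limit or range.

ROBOT

A 6-joint arm with a two-finger parallel gripper is mounted at the origin on the work surface. World frame = base frame: x ahead of the robot, y to its left, z up, the work surface at z = 0. Lengths are in mm, angles in rad, forces in N, time in s.
With the tool pointing down it reaches from about 400 to 925 mm from the base axis. Payload 3.4 kg.
Tool frame: the origin (TCP) lies at the very end of the fingers, on their centre line; the grasp point (between the pads) lies 19 mm behind it (env.pinch_z is the distance from the TCP to the grasp point, in mm); z points along the fingers, y is the direction in which the jaws open and shut (so a half turn about z gives the same grasp; the last joint's range is limited). The gripper opens to 85 mm and grips with 20 to 120 N. Pads are 22 mm wide; open, the fingers measure 114 mm over their backs; the gripper's body (76 mm by 85 mm) begins 54 mm behind the grasp point. The pads swing forward as they close: fully open they stand 13 mm farther back than shut.
Start: joints at [1.03, 0.307, 1.506, -0, 1.328, -0.073], TCP at [259.304, 513.218, 231.305] pointing down, gripper open.
Joint ranges: [-3.12, 3.12], [-1.05, 2.28], [0.14, 2.33], [-1.42, 4.57], [0.1, 2.73], [-2.68, 2.68]. Speed limits (rad/s): [2.57, 2.57, 3.14, 3.14, 3.14, 3.14].

INTERFACE

Orientations are given as a unit quaternion [w, x, y, z].
In Python, from station import env gives the robot as it stands.
- The arm moves only by the shell command python3 -m pendant 'ROWS' [FORCE]. ROWS is JSON, a list of rows, each an object of numbers: "x", "y", "z": the shift along the tool's x, y, z as a fraction of full scale; "wx", "wy", "wz": the turn, a rotation vector about the tool's x, y, z as a fraction of full scale; "claw": the gripper's target within -1 to 1 (shut at 1, half-way at 0, fully open at -1). In form: [{"x": .., "y": .., "z": .., "wx": .., "wy": .., "wz": .., "claw": ..}, ...]. A call has 1 to 5 rows; each row shifts and turns the pose as measured when the row begins, along the tool's axes as they then stand; what a row does not reach is not made up. Full scale, the value 1, is 25 cm for a shift and 180 degrees for a turn. A row lasts 1/8 s, in which the tool goes at most 62.5 mm and 10.7 degrees, less where a joint would pass 70% of its speed; a pose out of reach is approached as far as the arm can. A call with a number of a shift or a turn outside -1 to 1 is refused whole. A call with a gripper value outside its range is refused whole. The fingers move at their own pace and stop on an object; FORCE is the grip in N (left out, the last holds). Time passes only in rows, so rows that do not move let the fingers close. It gives the time, the measured TCP pose, the force and the opening at its end, in the units of the state.
- env.read_state(): the state, without advancing time (a new reading comes with each control period).
- env.get_image(name): name is "scene" or "top" or "wrist"; returns the picture (480x640x3 uint8, red, green, blue); there is no depth.
- env.camera_params(name): a dict with "fx", "fy", "cx", "cy" (pixels), "T" (4x4, takes a point from camera to world coordinates). Camera axes: x right, y down, z forward; pixel columns grow to the right and rows downward; lengths in mm; the calibration is good to about 2 mm. A picture is of the moment at which its call begins: read the wrist's pose just before it. camera_params takes no time and is no camera call; for the wrist camera it gives the pose at the moment of the call.
- env.hand_in(): hands the job in, once; it reports no verdict.
The state is a dict: "t": time; "joint_pos": joint angles; "dq": joint speeds; "joint_torque": joint torques, N m; "ee_pos": TCP position; "eef_rot": TCP orientation; "wrist_force": force on the tool from outside, world axes, zero at the start; "torque": the same for the moment, N m; "opening": finger opening in mm.
Only numpy, scipy, OpenCV 4.12 (cv2) and the standard library are available. Lean on these libraries where they do the work, as an engineer would, in place of code of your own. Each camera call takes 0.05 s, during which the arm holds its last target.

## Working session

There is one attempt and no reset: what is moved stays moved. The work goes in short steps, Python scripts to look and compute and a shell command to move; the robot and the scene stay as the last step left them, time stands still between calls to the robot, and variables do not carry over. Pictures are saved under pics/ and viewed, and the job is handed in when it is done.

```bash
ls; mkdir -p pics; python3 - <<'E'
from station import env
import cv2,numpy as np
print(env.read_state(), env.pinch_z)
for n in ["scene","top","wrist"]:
    p=env.camera_params(n); print(n,p)
    cv2.imwrite(f"pics/a_{n}.png",env.get_image(n)[:,:,::-1])
E
```

```text
pics
{'t': 0.0, 'joint_pos': array([ 1.02949842e+00,  3.07538557e-01,  1.50768225e+00, -3.66627962e-05,
        1.32841305e+00, -7.34980993e-02]), 'dq': array([ 0.000295  ,  0.0006411 , -0.00027976,  0.0015055 , -0.00197587,
       -0.00020914]), 'joint_torque': array([ 7.12222427e-04, -4.57537758e+01, -2.51920098e+01, -4.12626332e-04,
        1.32703671e-02, -1.74670441e-05]), 'ee_pos': array([258.94664835, 512.59624629, 230.39743882]), 'eef_rot': array([-2.91856173e-04,  2.31768569e-01,  9.72770419e-01, -9.78143153e-04]), 'wrist_force': array([-0.61105539, -0.09691532, -0.58468687]), 'torque': array([-0.02243911, -0.04085562,  0.03172033]), 'opening': 85.3774597343873} 18.700000000000003
scene {'fx': 467.5474340588296, 'fy': 467.5474340588296, 'cx': 315.98603890135547, 'cy': 235.31789315784312, 'T': array([[-5.89543487e-01,  5.96222085e-01, -5.44938256e-01,
         1.15202097e+03],
       [ 8.07711508e-01,  4.29829834e-01, -4.03544836e-01,
         3.97774422e+02],
       [-6.37162327e-03, -6.78060130e-01, -7.34978818e-01,
         9.03759377e+02],
       [ 0.00000000e+00,  0.0000
[... 264 characters left out ...]
902028e-01,  5.52121039e-03, -1.28627645e-02,
        -1.54529712e+01],
       [ 1.19127195e-02, -1.46856927e-01, -9.89086007e-01,
         1.57866087e+03],
       [ 0.00000000e+00,  0.00000000e+00,  0.00000000e+00,
         1.00000000e+00]])}
wrist {'fx': 420.58064925381746, 'fy': 420.58064925381746, 'cx': 321.21933781610807, 'cy': 241.7672818612245, 'T': array([[ 4.50714889e-01,  8.48910231e-01,  2.76057077e-01,
         1.87729245e+02],
       [ 8.92665434e-01, -4.27884177e-01, -1.41645874e-01,
         5.47852409e+02],
       [-2.12417660e-03,  3.10268514e-01, -9.50646589e-01,
         3.73143045e+02],
       [ 0.00000000e+00,  0.00000000e+00,  0.00000000e+00,
         1.00000000e+00]])}
```

View pics/a_top.png

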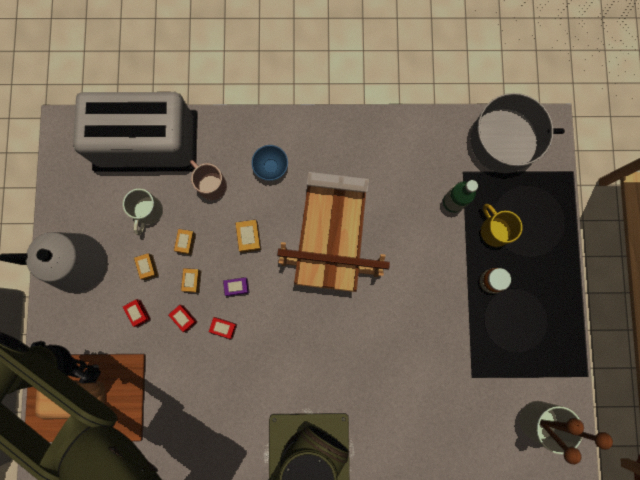

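View pics/a_scene.png

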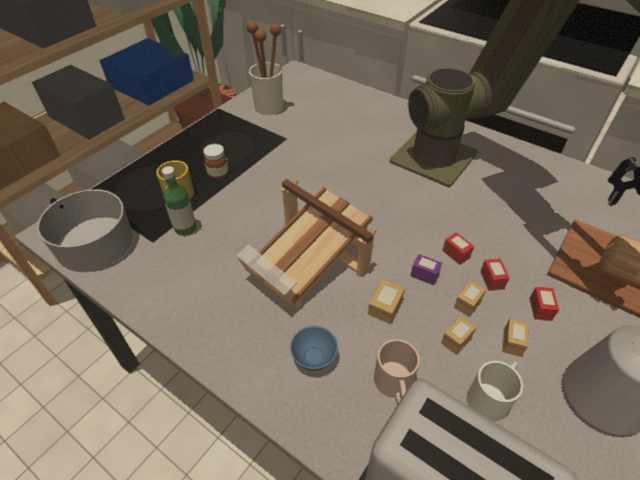

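View pics/a_wrist.png

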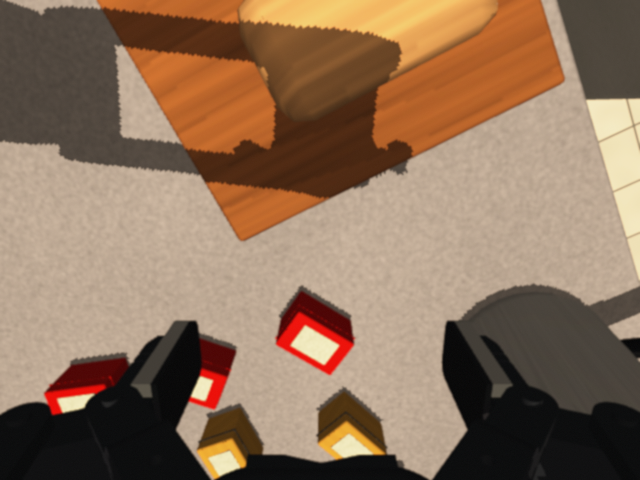

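The top view shows the brass tins: small ones at about (145,267), (184,242) and (190,281), and a large one at (248,236). Purple (235,287) and red (135,313), (181,318), (222,328) are decoys. The bar runs from (278,255) to (388,267) across the rack. Next I'll measure these.

```bash
cat > h.py <<'E'
from station import env
import cv2,numpy as np
from scipy.spatial.transform import Rotation as R
def img(n):
    p=env.camera_params(n); return env.get_image(n)[:,:,::-1].copy(),p
def ray(p,u,v):
    d=np.array([(u-p['cx'])/p['fx'],(v-p['cy'])/p['fy'],1.]); T=p['T']
    return T[:3,3],T[:3,:3]@d
def onz(p,u,v,z):
    o,d=ray(p,u,v); return o+d*(z-o[2])/d[2]
def proj(p,X):
    T=p['T']; c=T[:3,:3].T@(np.asarray(X,float)-T[:3,3]); return np.array([p['cx']+p['fx']*c[0]/c[2],p['cy']+p['fy']*c[1]/c[2]])
def mask(im,kind):
    hsv=cv2.cvtColor(im,cv2.COLOR_BGR2HSV)
    if kind=='brass': return cv2.inRange(hsv,(12,110,60),(30,255,255))
def pose():
    s=env.read_state(); q=s['eef_rot']; return s['ee_pos'],R.from_quat([q[1],q[2],q[3],q[0]]),s
E
python3 - <<'E'
from h import *
im=cv2.imread('pics/a_top.png')
cv2.imwrite('pics/b_rack.png',cv2.resize(im[165:305,265:405],None,fx=4.2,fy=4.2,interpolation=cv2.INTER_CUBIC))
cv2.imwrite('pics/b_tins.png',cv2.resize(im[215:345,115:275],None,fx=4.5,fy=4.5,interpolation=cv2.INTER_CUBIC))
im=cv2.imread('pics/a_scene.png')
cv2.imwrite('pics/b_scene.png',cv2.resize(im[170:320,225:425],None,fx=4,fy=4,interpolation=cv2.INTER_CUBIC))
E
```

```text
(no output)
```

View pics/b_rack.png

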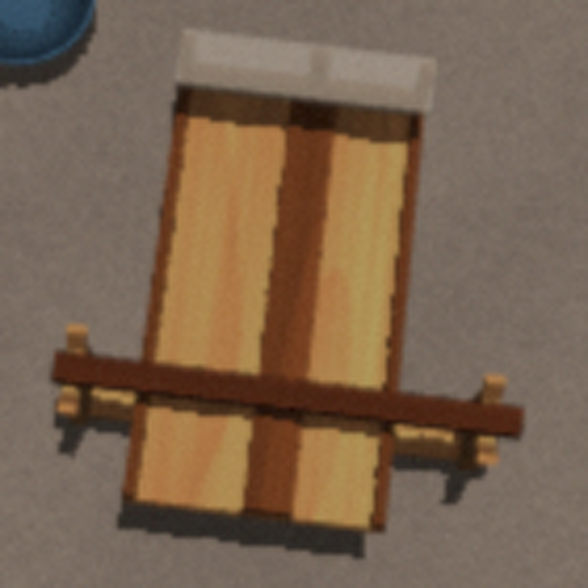

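View pics/b_tins.png

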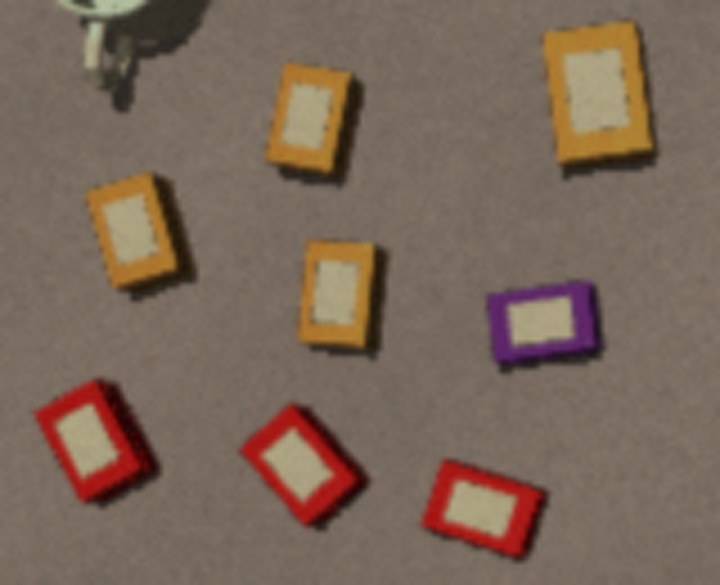

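View pics/b_scene.png

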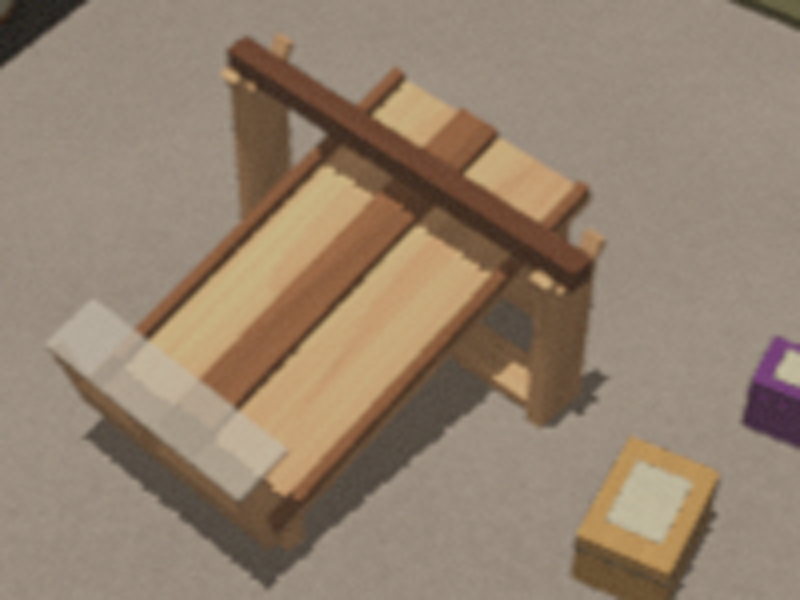

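```bash
cat >> h.py <<'E'
def tins(im,p):
    hsv=cv2.cvtColor(im,cv2.COLOR_BGR2HSV)
    br=cv2.inRange(hsv,(12,120,120),(30,255,255))
    n,l,st,c=cv2.connectedComponentsWithStats(br)
    out=[]
    for i in range(1,n):
        if st[i,4]<60: continue
        m=(l==i).astype(np.uint8); cs,_=cv2.findContours(m,cv2.RETR_EXTERNAL,cv2.CHAIN_APPROX_NONE)
        c=max(cs,key=cv2.contourArea)
        P=np.array([onz(p,u,v,46)[:2] for u,v in c[:,0,:]],np.float32)
        (cx,cy),(w,h),a=cv2.minAreaRect(P)
        if w<h: w,h,a=h,w,a+90
        a=(a+90)%180-90
        M=cv2.moments(c)
        out.append((round(cx,1),round(cy,1),round(w+2.5,1),round(h+2.5,1),round(a,1),np.round([M['m10']/(M['m00']+1e-9),M['m01']/(M['m00']+1e-9)])))
    return out
E
python3 - <<'E'
from h import *
im=cv2.imread('pics/a_top.png');p=env.camera_params('top')
for t in tins(im,p): print(t)
f=lambda U,V:onz(p,265+(U+.5)/4.2-.5,165+(V+.5)/4.2-.5,137)
A,B,C,D=f(55,350),f(523,407),f(53,380),f(520,437)
print(A,B,C,D)
c=(A+B+C+D)/4; y=(A+C-B-D)[:2]; y/=np.linalg.norm(y); print('bar',c,y,np.degrees(np.arctan2(-y[0],y[1])), np.linalg.norm(A-B))
p2=env.camera_params('scene')
g=lambda U,V:onz(p2,225+(U+.5)/4-.5,170+(V+.5)/4-.5,137)
# scene top-face corners of bar: far-left end (232,48),(250,38) ; near end (592,257),(570,273)
Q=[g(230,50),g(248,38),g(592,255),g(570,272)]
for q in Q: print(q)
print('bar scene',np.mean(Q,0))
E
```

```text
(723.3, -877.3, 45.2, 27.5, 89.7, array([633., 177.]))
(600.1, -25.0, 162.5, 68.8, -7.4, array([317., 223.]))
(589.3, -109.3, 162.5, 55.5, -6.1, array([349., 227.]))
(598.1, -528.1, 102.0, 84.7, 1.9, array([499., 229.]))
(569.6, 161.5, 79.2, 58.1, 7.9, array([247., 235.]))
(555.6, 330.5, 61.0, 41.5, -9.8, array([183., 240.]))
(489.4, 431.3, 61.6, 41.6, 17.9, array([144., 266.]))
(464.5, -7.0, 69.9, 61.4, 83.2, array([311., 274.]))
(452.9, -94.8, 60.9, 54.6, -7.7, array([344., 278.]))
(452.1, 311.4, 61.3, 41.6, -4.3, array([189., 279.]))
(124.3, 659.6, 109.2, 49.8, 54.2, array([ 48., 408.]))
[521.89945547  74.30566776 137.        ] [ 486.33546037 -202.14416775  137.        ] [504.04622282  75.42159368 137.        ] [ 468.57079307 -199.93777392  137.        ]
bar [495.21298293 -63.08867006 137.        ] [0.12768534 0.99181473] -7.3358575765115015 278.72802030476254
[ 487.08836198 -198.18807812  137.        ]
[ 471.56780222 -196.21326427  137.        ]
[504.62703784  76.09901797 137.        ]
[522.77921157  72.9448661  137.        ]
bar scene [496.5156034  -61.33936458 137.        ]
```

```bash
cat >> h.py <<'E'
SEAT=np.array([496.,-62.5,128.]); YAW=np.radians(-7.35)
RX=R.from_euler('z',YAW).as_matrix()
ORG=SEAT-RX@np.array([-65,0,128.])
STOPX,STOPZ=135.,35.4
TRR=RX@R.from_euler('y',np.radians(15)).as_matrix()
def rack(x,y,z): return ORG+RX@np.array([x,y,z],float)
def tray(x,y,z): return rack(STOPX,0,STOPZ)+TRR@np.array([x,y,z],float)
def totray(P): return TRR.T@(np.asarray(P)-rack(STOPX,0,STOPZ))
E
cat > ov.py <<'E'
from h import *
import sys
def ov(n,src,box,s,out):
    im=cv2.imread(src);p=env.camera_params(n);x0,y0,x1,y1=box
    c=cv2.resize(im[y0:y1,x0:x1],None,fx=s,fy=s,interpolation=cv2.INTER_CUBIC)
    def L(a,b,col):
        a,b=[tuple(int(round(t)) for t in ((proj(p,q)-[x0,y0]+.5)*s-.5)) for q in (a,b)]
        cv2.line(c,a,b,col,1)
    for y in(-75,-67,-15,15,83,91): L(tray(-280,y,9),tray(0,y,9),(0,255,0))
    for x in(-280,0): L(tray(x,-75,0),tray(x,91,0),(255,0,0))
    L(tray(-30,-75,63),tray(-30,91,63),(255,255,0)); L(tray(0,-75,63),tray(0,91,63),(255,255,0))
    for s1 in(-1,1):
        for y in(119,131): L(rack(-85,s1*y,136),rack(-45,s1*y,136),(0,0,255))
        for x in(-85,-45): L(rack(x,s1*119,136),rack(x,s1*131,136),(0,0,255))
    cv2.imwrite(out,c)
if __name__=='__main__':
    ov('top','pics/a_top.png',(265,165,405,305),4.2,'pics/c_top.png')
    ov('scene','pics/a_scene.png',(225,170,425,320),4,'pics/c_scene.png')
E
python3 ov.py
```

```text
(no output)
```

View pics/c_top.png

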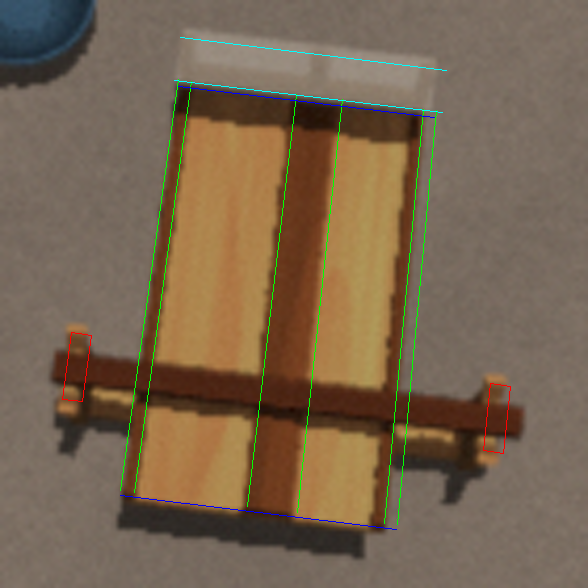

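View pics/c_scene.png

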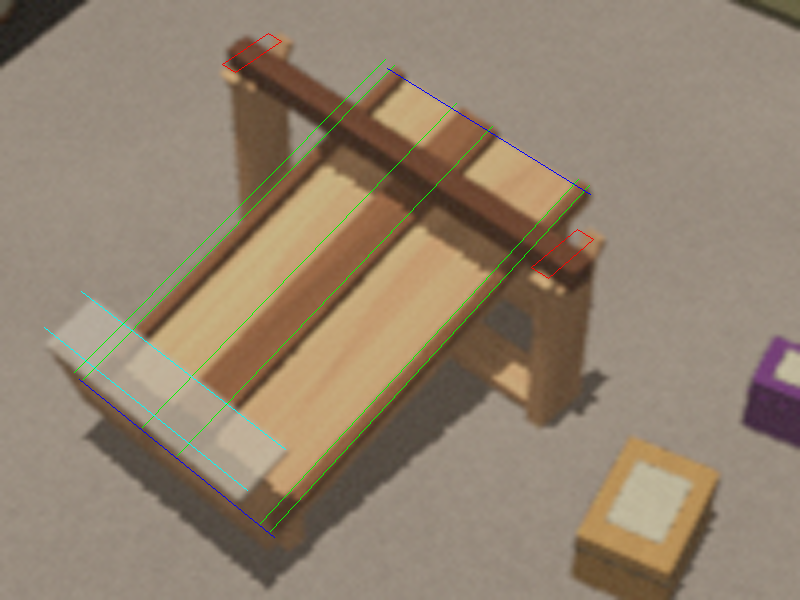

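```bash
python3 - <<'E'
from h import *
im=cv2.imread('pics/a_top.png');p=env.camera_params('top')
g=cv2.GaussianBlur(im,(1,1),0)[:,:,1].astype(float)
def plane(u,v,z):
    o,d=ray(p,u,v); n=TRR[:,2]; P0=tray(0,0,z); return o+d*((P0-o)@n)/(d@n)
res={k:[] for k in 'abcd'}
for v in list(range(196,250))+list(range(268,284)):
    # predicted edges
    for k,y,z in(('a',79,2),('b',15,2),('c',-15,7),('d',-63,2)):
        # predicted column: sample line
        best=None
        us=np.arange(290,372,.1); row=np.interp(us,np.arange(640),g[v])
        X=np.array([totray(plane(u,v,z)) for u in us])
        i=np.argmin(abs(X[:,1]-y)); lo,hi=i-45,i+45
        seg=row[max(lo,0):hi]; t=(seg.min()+seg.max())/2
        cr=[j for j in range(len(seg)-1) if (seg[j]-t)*(seg[j+1]-t)<=0]
        if not cr or seg.max()-seg.min()<25: continue
        j=min(cr,key=lambda j:abs(j-45)); q=X[max(lo,0)+j]
        res[k].append((q[0],q[1]))
for k,y in zip('abcd',(79,15,-15,-63)):
    a=np.array(res[k]); 
    for _ in range(3):
        c=np.polyfit(a[:,0],a[:,1],1); r=a[:,1]-np.polyval(c,a[:,0]); a=a[abs(r)<2*r.std()+.1]
    print(k,y,len(a),'y at -20',np.polyval(c,-20),'at -240',np.polyval(c,-240),'ang',np.degrees(c[0]))
E
```

```text
a 79 65 y at -20 81.87463400105146 at -240 81.73625897195664 ang 0.036037750714239196
b 15 69 y at -20 18.536157466484685 at -240 18.302897683738536 ang 0.0607490958249668
c -15 66 y at -20 -12.03706071383524 at -240 -12.312833971050582 ang 0.07182110791370339
d -63 65 y at -20 -58.70168377775703 at -240 -58.94938792503244 ang 0.064510919121671
```

```bash
cat >> h.py <<'E'
ORG=ORG+RX@np.array([0,3.,0])
E
cat > go.py <<'E'
# plan: go.py down x y z phi | tray x y z [lin step]   -> prints suggested rows (fractions) from the measured pose
from h import *
import sys
mode=sys.argv[1]; a=[float(t) for t in sys.argv[2:]]
P,Rc,s=pose()
if mode=='down':
    tgt=np.array(a[:3]); f=np.radians(a[3]); y=np.array([np.cos(f),np.sin(f),0]);z=np.array([0,0,-1.]);Rt=R.from_matrix(np.c_[np.cross(y,z),y,z]); st=a[4] if len(a)>4 else 60
else:
    tgt=tray(*a[:3]); Rt=R.from_matrix(TRR@np.diag([-1,1,-1.])); st=a[3] if len(a)>3 else 60
rv=(Rc.inv()*Rt).as_rotvec(); d=tgt-P; ang=np.degrees(np.linalg.norm(rv))
n=max(1,int(np.ceil(np.linalg.norm(d)/st)),int(np.ceil(ang/10.5)))
print('at',np.round(P,1),'tray',np.round(totray(P),1),'d',np.round(d,1),'ang',round(ang,1),'F',np.round(s['wrist_force'],1),'open',round(s['opening'],1),'t',round(s['t'],2),'n',n)
for k in range(n):
    Rk=Rc*R.from_rotvec(rv*k/n); t=Rk.inv().apply(d/n)/250; w=rv/n/np.pi
    print(k+1,{**{c:round(float(v),3) for c,v in zip('xyz',t) if abs(v)>5e-4},**{c:round(float(v),4) for c,v in zip(('wx','wy','wz'),w) if abs(v)>4e-4}})
E
python3 go.py down 496 -62.5 220 -7.35; python3 -c "
from h import *
p=env.camera_params('top')
for n,u,v,z in(('honey',497,270,85),('mugR',503,220,90),('oil',471,187,200),('mugL',138,200,95)): print(n,onz(p,u,v,z))"
```

```text
at [259.  512.8 230.6] tray [-541.8  537.2   56.9] d [ 237.  -575.3  -10.6] ang 70.5 F [ 0.3 -0.2  0.1] open 85.3 t 0.15 n 11
1 {'x': -0.171, 'y': -0.148, 'z': 0.004, 'wz': 0.0356}
2 {'x': -0.187, 'y': -0.128, 'z': 0.004, 'wz': 0.0356}
3 {'x': -0.2, 'y': -0.106, 'z': 0.004, 'wz': 0.0356}
4 {'x': -0.21, 'y': -0.083, 'z': 0.004, 'wz': 0.0356}
5 {'x': -0.218, 'y': -0.059, 'z': 0.004, 'wz': 0.0356}
6 {'x': -0.224, 'y': -0.034, 'z': 0.004, 'wz': 0.0356}
7 {'x': -0.226, 'y': -0.009, 'z': 0.004, 'wz': 0.0356}
8 {'x': -0.226, 'y': 0.016, 'z': 0.004, 'wz': 0.0356}
9 {'x': -0.222, 'y': 0.041, 'z': 0.004, 'wz': 0.0356}
10 {'x': -0.216, 'y': 0.066, 'z': 0.004, 'wz': 0.0356}
11 {'x': -0.208, 'y': 0.09, 'z': 0.004, 'wz': 0.0356}
honey [ 468.18133673 -486.11459519   85.        ]
mugR [ 597.73073532 -506.89678741   90.        ]
oil [ 659.93820594 -397.06120136  200.        ]
mugL [654.19547957 437.6841375   95.        ]
```

```bash
python3 -m pendant '[{"x":-0.171,"y":-0.148,"z":0.004,"wz":0.0356},{"x":-0.187,"y":-0.128,"z":0.004,"wz":0.0356},{"x":-0.2,"y":-0.106,"z":0.004,"wz":0.0356},{"x":-0.21,"y":-0.083,"z":0.004,"wz":0.0356},{"x":-0.218,"y":-0.059,"z":0.004,"wz":0.0356}]' 40; python3 go.py down 496 -62.5 220 -7.35
```

```text
at [259.  512.8 230.6] tray [-541.8  537.2   56.9] d [ 237.  -575.3  -10.6] ang 70.5 F [ 0.3 -0.2  0.1] open 85.3 t 0.15 n 11
1 {'x': -0.171, 'y': -0.148, 'z': 0.004, 'wz': 0.0356}
2 {'x': -0.187, 'y': -0.128, 'z': 0.004, 'wz': 0.0356}
3 {'x': -0.2, 'y': -0.106, 'z': 0.004, 'wz': 0.0356}
4 {'x': -0.21, 'y': -0.083, 'z': 0.004, 'wz': 0.0356}
5 {'x': -0.218, 'y': -0.059, 'z': 0.004, 'wz': 0.0356}
6 {'x': -0.224, 'y': -0.034, 'z': 0.004, 'wz': 0.0356}
7 {'x': -0.226, 'y': -0.009, 'z': 0.004, 'wz': 0.0356}
8 {'x': -0.226, 'y': 0.016, 'z': 0.004, 'wz': 0.0356}
9 {'x': -0.222, 'y': 0.041, 'z': 0.004, 'wz': 0.0356}
10 {'x': -0.216, 'y': 0.066, 'z': 0.004, 'wz': 0.0356}
11 {'x': -0.208, 'y': 0.09, 'z': 0.004, 'wz': 0.0356}invalid input
```

```bash
python3 -m pendant '[{"x":-0.171,"y":-0.148,"z":0.004,"wx":0,"wy":0,"wz":0.0356,"claw":-1},{"x":-0.187,"y":-0.128,"z":0.004,"wx":0,"wy":0,"wz":0.0356,"claw":-1},{"x":-0.2,"y":-0.106,"z":0.004,"wx":0,"wy":0,"wz":0.0356,"claw":-1},{"x":-0.21,"y":-0.083,"z":0.004,"wx":0,"wy":0,"wz":0.0356,"claw":-1},{"x":-0.218,"y":-0.059,"z":0.004,"wx":0,"wy":0,"wz":0.0356,"claw":-1}]' 40; python3 go.py down 496 -62.5 220 -7.35
```

```text
t: 0.78
ee_pos: [367.3, 247.9, 224.0]
eef_rot: [0.0, 0.495, 0.869, -0.0]
wrist_force: [2.1, 0.4, 0.6]
opening: 85.5
at [367.3 247.9 224. ] tray [-403.7  288.3   87.1] d [ 128.7 -310.4   -4. ] ang 38.0 F [2.1 0.4 0.6] open 85.5 t 0.78 n 6
1 {'x': -0.222, 'y': -0.032, 'z': 0.003, 'wz': 0.0352}
2 {'x': -0.224, 'y': -0.007, 'z': 0.003, 'wz': 0.0352}
3 {'x': -0.223, 'y': 0.018, 'z': 0.003, 'wz': 0.0352}
4 {'x': -0.22, 'y': 0.042, 'z': 0.003, 'wz': 0.0352}
5 {'x': -0.214, 'y': 0.066, 'z': 0.003, 'wz': 0.0352}
6 {'x': -0.205, 'y': 0.09, 'z': 0.003, 'wz': 0.0352}
```

```bash
python3 -m pendant '[{"x":-0.222,"y":-0.032,"z":0.003,"wx":0,"wy":0,"wz":0.0352,"claw":-1},{"x":-0.224,"y":-0.007,"z":0.003,"wx":0,"wy":0,"wz":0.0352,"claw":-1},{"x":-0.223,"y":0.018,"z":0.003,"wx":0,"wy":0,"wz":0.0352,"claw":-1},{"x":-0.22,"y":0.042,"z":0.003,"wx":0,"wy":0,"wz":0.0352,"claw":-1},{"x":-0.214,"y":0.066,"z":0.003,"wx":0,"wy":0,"wz":0.0352,"claw":-1}]'; python3 -m pendant '[{"x":-0.2,"y":0.09,"z":0.003,"wx":0,"wy":0,"wz":0.0352,"claw":-1},{"x":0,"y":0,"z":0,"wx":0,"wy":0,"wz":0,"claw":-1}]'; python3 go.py down 496 -62.5 113 -7.35; python3 - <<'E'
from h import *
im,p=img('wrist'); cv2.imwrite('pics/d_w.png',im)
E
```

```text
t: 1.4
ee_pos: [474.0, -20.5, 220.3]
eef_rot: [0.0, 0.72, 0.694, 0.0]
wrist_force: [0.4, 0.0, 0.5]
opening: 85.4
t: 1.65
ee_pos: [496.6, -76.9, 219.2]
eef_rot: [0.001, 0.76, 0.649, 0.001]
wrist_force: [-0.2, 0.7, 1.0]
opening: 85.2
at [496.6 -76.9 219.2] tray [-238.4  -17.2  126.4] d [  -0.6   14.4 -106.2] ang 1.7 F [-0.2  0.7  1. ] open 85.2 t 1.65 n 2
1 {'x': 0.028, 'y': -0.006, 'z': 0.212, 'wz': -0.0046}
2 {'x': 0.028, 'y': -0.006, 'z': 0.212, 'wz': -0.0046}
```

View pics/d_w.png

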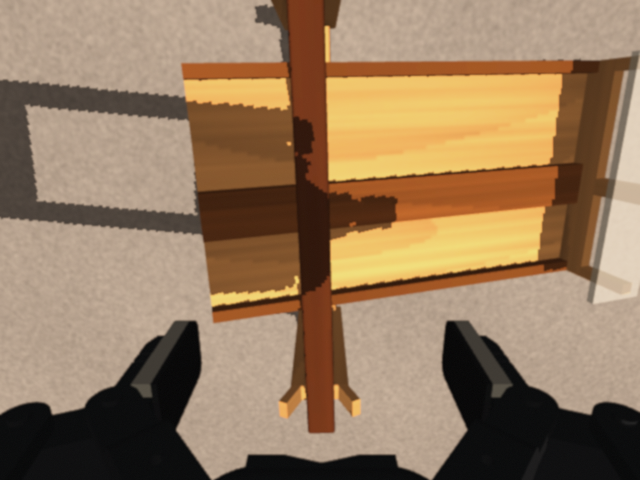

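The wrist view shows the bar running down the picture from (308,0) to its near end at (320,432). The rib crosses at v of about 210. I'll cross-check the positions.

```bash
python3 - <<'E'
from h import *
p=env.camera_params('wrist')
for u,v in((290,50),(328,50),(306,430),(333,430)): print(onz(p,u,v,137))
a=(onz(p,290,50,137)+onz(p,328,50,137))/2; b=(onz(p,306,430,137)+onz(p,333,430,137))/2
d=a-b; print(np.degrees(np.arctan2(-d[0],d[1])), 'near end->centre',b+d/np.linalg.norm(d)*140, SEAT)
n=TRR[:,2]
for u,v,z in((560,163,9),(560,204,9),(210,191,9),(210,240,9),(555,70,0),(545,268,0)):
    o,d=ray(p,u,v); print(totray(o+d*((tray(0,0,z)-o)@n)/(d@n)))
E
```

```text
[496.11408647  30.0493799  137.        ]
[514.47760466  27.18243418 137.        ]
[ 465.98916381 -196.90908347  137.        ]
[ 483.53615327 -199.65800099  137.        ]
-7.6640835433152334 near end->centre [493.43375168 -59.53416284 137.        ] [496.  -62.5 128. ]
[-26.57444525  17.70943217   9.        ]
[-20.9666699  -13.46866855   9.        ]
[-275.992343    16.1507152    9.       ]
[-279.1744982   -13.98960602    9.        ]
[-3.38305261e+01  8.17058614e+01 -3.25437777e-14]
[-1.72659037e+01 -6.94763173e+01 -2.50767105e-14]
```

```bash
python3 -m pendant '[{"x":0.06,"y":-0.006,"z":0.1,"wx":0,"wy":0,"wz":-0.009,"claw":-1},{"x":0,"y":0,"z":0.1,"wx":0,"wy":0,"wz":0,"claw":-1},{"x":0,"y":0,"z":0.0,"wx":0,"wy":0,"wz":0,"claw":-1}]'; python3 go.py down 495 -61.5 113 -7.35
```

```text
t: 2.08
ee_pos: [493.9, -56.2, 167.9]
eef_rot: [-0.002, 0.749, 0.663, 0.0]
wrist_force: [0.1, 0.7, -0.2]
opening: 85.8
at [493.9 -56.2 167.9] tray [-230.3    3.    75.4] d [  1.1  -5.3 -54.9] ang 0.4 F [ 0.1  0.7 -0.2] open 85.8 t 2.08 n 1
1 {'x': -0.021, 'y': 0.007, 'z': 0.219, 'wx': -0.0006, 'wy': -0.0008, 'wz': 0.0019}
```

```bash
python3 -m pendant '[{"x":-0.021,"y":0.007,"z":0.1,"wx":0,"wy":0,"wz":0.0019,"claw":-1},{"x":0,"y":0,"z":0.08,"wx":0,"wy":0,"wz":0,"claw":-1},{"x":0,"y":0,"z":0.02,"wx":0,"wy":0,"wz":0,"claw":-1},{"x":0,"y":0,"z":0,"wx":0,"wy":0,"wz":0,"claw":-1}]'; python3 go.py down 495 -61.5 113 -7.35
```

```text
t: 2.58
ee_pos: [496.2, -58.3, 120.8]
eef_rot: [0.0, 0.749, 0.662, 0.002]
wrist_force: [0.3, -0.3, 0.2]
opening: 85.4
at [496.2 -58.3 120.8] tray [-215.7    1.2   30.6] d [-1.2 -3.2 -7.8] ang 0.4 F [ 0.3 -0.3  0.2] open 85.4 t 2.58 n 1
1 {'x': -0.014, 'y': -0.003, 'z': 0.031, 'wx': 0.0009, 'wy': -0.001, 'wz': 0.0018}
```

```bash
python3 -m pendant '[{"x":-0.01,"y":-0.004,"z":0.031,"wx":0,"wy":0,"wz":0.0,"claw":-1},{"x":0,"y":0,"z":0,"wx":0,"wy":0,"wz":0,"claw":1},{"x":0,"y":0,"z":0,"wx":0,"wy":0,"wz":0,"claw":1},{"x":0,"y":0,"z":0,"wx":0,"wy":0,"wz":0,"claw":1},{"x":0,"y":0,"z":0,"wx":0,"wy":0,"wz":0,"claw":1}]' 40;python3 -m pendant '[{"x":0,"y":0,"z":0,"wx":0,"wy":0,"wz":0,"claw":1},{"x":0,"y":0,"z":0,"wx":0,"wy":0,"wz":0,"claw":1},{"x":0,"y":0,"z":0,"wx":0,"wy":0,"wz":0,"claw":1}]'; python3 go.py down 495 -61.5 113 -7.35
```

```text
t: 3.2
ee_pos: [496.5, -60.9, 115.2]
eef_rot: [0.002, 0.749, 0.663, 0.004]
wrist_force: [1.2, -0.9, -3.3]
opening: 17.3
t: 3.58
ee_pos: [496.5, -60.9, 115.1]
eef_rot: [0.002, 0.749, 0.663, 0.004]
wrist_force: [-0.2, -0.2, 1.2]
opening: 17.0
at [496.5 -60.9 115.1] tray [-213.6   -1.4   25.3] d [-1.5 -0.6 -2.1] ang 0.6 F [-0.2 -0.2  1.2] open 17.0 t 3.58 n 1
1 {'x': -0.003, 'y': -0.006, 'z': 0.008, 'wx': 0.0024, 'wy': -0.0009, 'wz': 0.0019}
```

```bash
python3 -m pendant '[{"x":0,"y":0,"z":-0.08,"wx":0,"wy":0,"wz":0,"claw":1},{"x":0,"y":0,"z":-0.16,"wx":0,"wy":0,"wz":0,"claw":1},{"x":0,"y":0,"z":-0.14,"wx":0,"wy":0,"wz":0,"claw":1},{"x":0,"y":0,"z":0,"wx":0,"wy":0,"wz":0,"claw":1}]'; python3 go.py down 370 -270 200 -7.35 50
```

```text
t: 4.08
ee_pos: [494.3, -60.8, 210.6]
eef_rot: [-0.0, 0.749, 0.663, 0.002]
wrist_force: [0.3, 0.3, -2.1]
opening: 17.1
at [494.3 -60.8 210.6] tray [-240.4   -1.6  117. ] d [-124.3 -209.2  -10.6] ang 0.4 F [ 0.3  0.3 -2.1] open 17.1 t 4.08 n 5
1 {'x': -0.178, 'y': -0.078, 'z': 0.008}
2 {'x': -0.178, 'y': -0.078, 'z': 0.008}
3 {'x': -0.178, 'y': -0.078, 'z': 0.008}
4 {'x': -0.179, 'y': -0.078, 'z': 0.008}
5 {'x': -0.179, 'y': -0.077, 'z': 0.008}
```

```bash
python3 -m pendant '[{"x":-0.17,"y":-0.078,"z":0.008,"wx":0,"wy":0,"wz":0,"claw":1},{"x":-0.178,"y":-0.078,"z":0.008,"wx":0,"wy":0,"wz":0,"claw":1},{"x":-0.178,"y":-0.078,"z":0.008,"wx":0,"wy":0,"wz":0,"claw":1},{"x":-0.178,"y":-0.078,"z":0.08,"wx":0,"wy":0,"wz":0,"claw":1},{"x":-0.13,"y":-0.06,"z":0.12,"wx":0,"wy":0,"wz":0,"claw":1}]'; python3 -m pendant '[{"x":0,"y":0,"z":0.16,"wx":0,"wy":0,"wz":0,"claw":1},{"x":0,"y":0,"z":0.12,"wx":0,"wy":0,"wz":0,"claw":1},{"x":0,"y":0,"z":0,"wx":0,"wy":0,"wz":0,"claw":1}]';python3 go.py down 370 -270 3 -7.35 50
```

```text
t: 4.7
ee_pos: [374.1, -258.8, 147.9]
eef_rot: [-0.001, 0.747, 0.665, 0.002]
wrist_force: [0.5, -0.4, -1.4]
opening: 17.0
t: 5.08
ee_pos: [368.2, -258.0, 70.7]
eef_rot: [-0.006, 0.749, 0.663, 0.001]
wrist_force: [-0.1, -0.4, -0.9]
opening: 17.2
at [ 368.2 -258.    70.7] tray [-300.6 -213.3  -44. ] d [  1.8 -12.  -67.7] ang 0.8 F [-0.1 -0.4 -0.9] open 17.2 t 5.08 n 2
1 {'x': -0.025, 'y': 0.008, 'z': 0.135, 'wx': -0.0013, 'wy': -0.0015, 'wz': 0.0012}
2 {'x': -0.024, 'y': 0.007, 'z': 0.135, 'wx': -0.0013, 'wy': -0.0015, 'wz': 0.0012}
```

```bash
python3 -m pendant '[{"x":-0.02,"y":0.008,"z":0.12,"wx":-0.0013,"wy":-0.002,"wz":0.001,"claw":1},{"x":0,"y":0,"z":0.1,"wx":-0.001,"wy":-0.001,"wz":0,"claw":1},{"x":0,"y":0,"z":0,"wx":0,"wy":0,"wz":0,"claw":1}]';python3 go.py down 370 -270 3.5 -7.35 50
```

```text
t: 5.45
ee_pos: [370.4, -263.2, 15.5]
eef_rot: [0.001, 0.749, 0.662, -0.0]
wrist_force: [-0.3, 0.5, -1.0]
opening: 17.1
at [ 370.4 -263.2   15.5] tray [-283.6 -218.2  -96.6] d [ -0.4  -6.8 -12. ] ang 0.3 F [-0.3  0.5 -1. ] open 17.1 t 5.45 n 1
1 {'x': -0.027, 'y': 0.002, 'z': 0.048, 'wz': 0.0016}
```

```bash
python3 -m pendant '[{"x":0,"y":0,"z":0.04,"wx":0,"wy":0,"wz":0,"claw":1},{"x":0,"y":0,"z":0,"wx":0,"wy":0,"wz":0,"claw":1},{"x":0,"y":0,"z":0.004,"wx":0,"wy":0,"wz":0,"claw":1},{"x":0,"y":0,"z":0,"wx":0,"wy":0,"wz":0,"claw":1}]';python3 go.py down 370 -270 3.5 -7.35 50
```

```text
t: 5.95
ee_pos: [372.7, -264.7, 6.9]
eef_rot: [0.004, 0.749, 0.663, 0.0]
wrist_force: [0.2, -0.3, -1.6]
opening: 17.1
at [ 372.7 -264.7    6.9] tray [-279.  -219.3 -104.3] d [-2.7 -5.3 -3.4] ang 0.5 F [ 0.2 -0.3 -1.6] open 17.1 t 5.95 n 1
1 {'x': -0.022, 'y': -0.008, 'z': 0.014, 'wx': 0.0018, 'wy': 0.0014, 'wz': 0.0018}
```

```bash
python3 -m pendant '[{"x":0,"y":0,"z":0.02,"wx":0.0018,"wy":0.0014,"wz":0,"claw":1},{"x":0,"y":0,"z":0.0,"wx":0,"wy":0,"wz":0,"claw":0.3},{"x":0,"y":0,"z":0,"wx":0,"wy":0,"wz":0,"claw":0},{"x":0,"y":0,"z":0,"wx":0,"wy":0,"wz":0,"claw":-1},{"x":0,"y":0,"z":0,"wx":0,"wy":0,"wz":0,"claw":-1}]';python3 go.py down 370 -265 100 -7.35 50; python3 - <<'E'
from h import *
im,p=img('wrist'); cv2.imwrite('pics/e_w.png',im)
im,p=img('top'); cv2.imwrite('pics/e_t.png',im)
E
```

```text
t: 6.58
ee_pos: [373.3, -265.3, 2.3]
eef_rot: [0.001, 0.749, 0.662, 0.0]
wrist_force: [0.1, -0.8, -0.4]
opening: 77.0
at [ 373.3 -265.3    2.3] tray [-277.1 -219.8 -108.5] d [-3.3  0.3 97.7] ang 0.3 F [ 0.1 -0.8 -0.4] open 77.0 t 6.58 n 2
1 {'y': -0.006, 'z': -0.195, 'wz': 0.0009}
2 {'y': -0.006, 'z': -0.195, 'wz': 0.0009}
```

View pics/e_w.png

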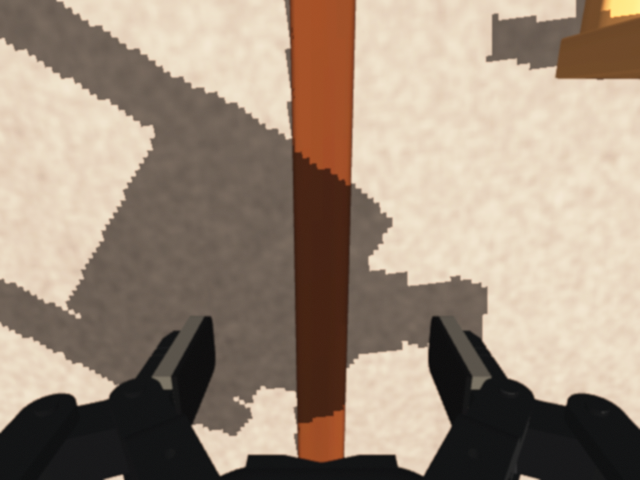

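View pics/e_t.png

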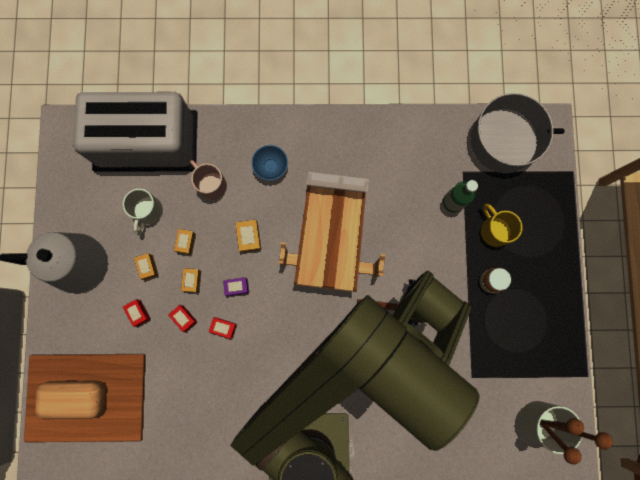

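The bar lies flat on the worktop with the fingers clear (wrist view, column ~320). Next is the large tin.

```bash
python3 -m pendant '[{"x":0,"y":0,"z":-0.12,"wx":0,"wy":0,"wz":0,"claw":-1},{"x":0,"y":0,"z":-0.24,"wx":0,"wy":0,"wz":0,"claw":-1},{"x":0,"y":0,"z":-0.24,"wx":0,"wy":0,"wz":0,"claw":-1},{"x":0,"y":0,"z":-0.2,"wx":0,"wy":0,"wz":0,"claw":-1}]';python3 go.py down 569.6 161.5 200 97.9 60
```

```text
t: 7.18
ee_pos: [370.7, -263.1, 203.8]
eef_rot: [-0.005, 0.749, 0.662, -0.001]
wrist_force: [1.4, -0.3, -0.9]
opening: 85.2
at [ 370.7 -263.1  203.8] tray [-332.  -218.    85.4] d [198.9 424.6  -3.8] ang 104.9 F [ 1.4 -0.3 -0.9] open 85.2 t 7.17 n 10
1 {'x': 0.178, 'y': 0.058, 'z': 0.002, 'wz': -0.0583}
2 {'x': 0.165, 'y': 0.09, 'z': 0.002, 'wz': -0.0583}
3 {'x': 0.146, 'y': 0.118, 'z': 0.002, 'wz': -0.0583}
4 {'x': 0.122, 'y': 0.143, 'z': 0.002, 'wz': -0.0583}
5 {'x': 0.094, 'y': 0.163, 'z': 0.001, 'wz': -0.0583}
6 {'x': 0.063, 'y': 0.177, 'z': 0.001, 'wz': -0.0583}
7 {'x': 0.029, 'y': 0.185, 'z': 0.001, 'wz': -0.0583}
8 {'x': -0.005, 'y': 0.187, 'z': 0.001, 'wz': -0.0583}
9 {'x': -0.039, 'y': 0.183, 'z': 0.001, 'wz': -0.0583}
10 {'x': -0.072, 'y': 0.173, 'z': 0.001, 'wz': -0.0583}
```

```bash
python3 -m pendant '[{"x":0.178,"y":0.058,"z":0,"wx":0,"wy":0,"wz":-0.058,"claw":-1},{"x":0.165,"y":0.09,"z":0,"wx":0,"wy":0,"wz":-0.058,"claw":-1},{"x":0.146,"y":0.118,"z":0,"wx":0,"wy":0,"wz":-0.058,"claw":-1},{"x":0.122,"y":0.143,"z":0,"wx":0,"wy":0,"wz":-0.058,"claw":-1},{"x":0.094,"y":0.163,"z":0,"wx":0,"wy":0,"wz":-0.058,"claw":-1}]';python3 go.py down 569.6 161.5 200 97.9 60
```

```text
t: 7.8
ee_pos: [473.7, -49.6, 210.6]
eef_rot: [0.003, 0.372, 0.928, -0.0]
wrist_force: [1.0, 0.1, -0.0]
opening: 85.4
at [473.7 -49.6 210.6] tray [-261.4    7.   111.3] d [ 95.9 211.1 -10.6] ang 51.6 F [ 1.   0.1 -0. ] open 85.4 t 7.8 n 5
1 {'x': 0.061, 'y': 0.175, 'z': 0.008, 'wy': 0.0004, 'wz': -0.0573}
2 {'x': 0.029, 'y': 0.183, 'z': 0.009, 'wy': 0.0004, 'wz': -0.0573}
3 {'x': -0.004, 'y': 0.185, 'z': 0.009, 'wy': 0.0004, 'wz': -0.0573}
4 {'x': -0.038, 'y': 0.182, 'z': 0.009, 'wy': 0.0004, 'wz': -0.0573}
5 {'x': -0.07, 'y': 0.172, 'z': 0.009, 'wy': 0.0004, 'wz': -0.0573}
```

```bash
python3 -m pendant '[{"x":0.061,"y":0.175,"z":0.008,"wx":0,"wy":0,"wz":-0.057,"claw":-1},{"x":0.029,"y":0.183,"z":0.008,"wx":0,"wy":0,"wz":-0.057,"claw":-1},{"x":-0.004,"y":0.185,"z":0.008,"wx":0,"wy":0,"wz":-0.057,"claw":-1},{"x":-0.038,"y":0.17,"z":0.008,"wx":0,"wy":0,"wz":-0.055,"claw":-1},{"x":-0.05,"y":0.1,"z":0.008,"wx":0,"wy":0,"wz":-0.03,"claw":-1}]';python3 -m pendant '[{"x":0,"y":0,"z":0,"wx":0,"wy":0,"wz":0,"claw":-1},{"x":0,"y":0,"z":0,"wx":0,"wy":0,"wz":0,"claw":-1}]';python3 go.py down 569.6 161.5 120 97.9 60; python3 - <<'E'
from h import *
im,p=img('wrist'); cv2.imwrite('pics/f_w.png',im)
im,p=img('top'); cv2.imwrite('pics/f_t.png',im)
E
```

```text
t: 8.43
ee_pos: [562.9, 149.9, 199.9]
eef_rot: [0.003, -0.037, 0.999, -0.002]
wrist_force: [-0.3, -0.4, -0.5]
opening: 85.6
t: 8.68
ee_pos: [562.5, 151.1, 198.9]
eef_rot: [0.002, -0.037, 0.999, -0.002]
wrist_force: [0.6, -0.2, 0.7]
opening: 85.3
at [562.5 151.1 198.9] tray [-198.2  217.4  116.2] d [  7.1  10.4 -78.9] ang 3.6 F [ 0.6 -0.2  0.7] open 85.3 t 8.68 n 2
1 {'x': -0.015, 'y': 0.02, 'z': 0.158, 'wx': -0.0007, 'wy': 0.0006, 'wz': -0.01}
2 {'x': -0.016, 'y': 0.019, 'z': 0.158, 'wx': -0.0007, 'wy': 0.0006, 'wz': -0.01}
```

View pics/f_w.png

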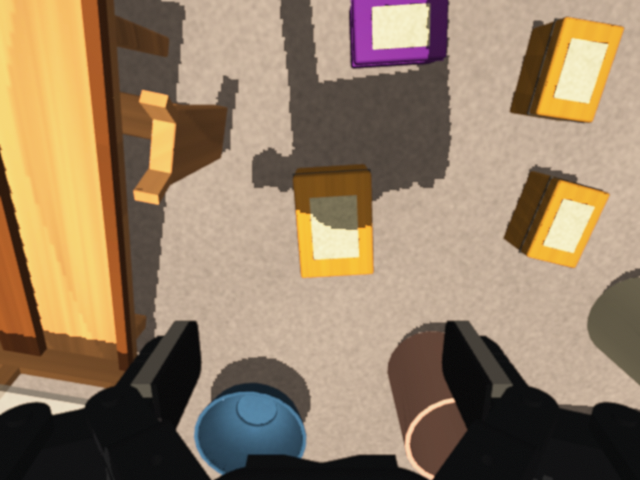

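The wrist view shows the large brass tin (lid corners about (294,172), (370,168), (373,273), (301,276)) between the jaws' columns. The mugs and bowl are beyond it.

```bash
python3 - <<'E'
from h import *
p=env.camera_params('wrist')
P=np.array([onz(p,u,v,46)[:2] for u,v in((294,172),(370,168),(373,273),(301,276))],np.float32)
print(P.round(1),cv2.minAreaRect(P))
im=cv2.imread('pics/f_t.png')
for t in tins(im,env.camera_params('top')):
    if 30<t[3]<70 and 50<t[2]<90: print(t)
print('posts wrist', onz(p,153,97,136),onz(p,148,195,136), rack(-85,125,136),rack(-45,125,136))
E
```

```text
[[529.9 127.6]
 [523.1 180.4]
 [601.8 191.5]
 [608.4 137.2]] ((565.6903076171875, 159.51324462890625), (79.42959594726562, 54.71257019042969), 6.958429336547852)
(556.3, 339.2, 61.8, 31.4, 1.5, array([179., 242.]))
(489.1, 431.0, 60.9, 41.9, 17.9, array([144., 266.]))
posts wrist [485.66019055  65.74664461 136.        ] [532.23271589  60.90242487 136.        ] [492.53939576  67.00685008 136.        ] [532.21072297  61.88964403 136.        ]
```

```bash
python3 -m pendant '[{"x":-0.022,"y":0.038,"z":0.1,"wx":0,"wy":0,"wz":-0.02,"claw":-1},{"x":0,"y":0,"z":0.2,"wx":0,"wy":0,"wz":0,"claw":-1},{"x":0,"y":0,"z":0.2,"wx":0,"wy":0,"wz":0,"claw":-1},{"x":0,"y":0,"z":0.1,"wx":0,"wy":0,"wz":0,"claw":-1},{"x":0,"y":0,"z":0,"wx":0,"wy":0,"wz":0,"claw":-1}]';python3 go.py down 568 160.5 15 97.6 60
```

```text
t: 9.4
ee_pos: [569.4, 154.7, 49.0]
eef_rot: [0.005, -0.065, 0.998, -0.002]
wrist_force: [0.3, 1.1, 0.0]
opening: 85.4
at [569.4 154.7  49. ] tray [-153.3  221.8  -27. ] d [ -1.4   5.8 -34. ] ang 0.7 F [0.3 1.1 0. ] open 85.4 t 9.4 n 1
1 {'x': 0.004, 'y': 0.024, 'z': 0.136, 'wx': -0.0015, 'wy': 0.0031, 'wz': -0.0011}
```

```bash
python3 -m pendant '[{"x":0.004,"y":0.028,"z":0.04,"wx":-0.001,"wy":0.003,"wz":0,"claw":-1},{"x":0,"y":0,"z":0.06,"wx":0,"wy":0,"wz":0,"claw":-1},{"x":0,"y":0,"z":0.04,"wx":0,"wy":0,"wz":0,"claw":-1},{"x":0,"y":0,"z":0,"wx":0,"wy":0,"wz":0,"claw":-1}]';python3 go.py down 568 160.5 15 97.6 60
```

```text
t: 9.9
ee_pos: [570.0, 161.5, 15.3]
eef_rot: [0.003, -0.064, 0.998, -0.0]
wrist_force: [-0.6, -0.0, 0.3]
opening: 85.5
at [570.  161.5  15.3] tray [-144.7  228.7  -59.5] d [-2.  -1.  -0.3] ang 0.5 F [-0.6 -0.   0.3] open 85.5 t 9.9 n 1
1 {'x': 0.009, 'y': -0.003, 'z': 0.001, 'wy': 0.0019, 'wz': -0.0017}
```

```bash
python3 -m pendant '[{"x":0.004,"y":0,"z":0,"wx":0,"wy":0,"wz":0,"claw":1},{"x":0,"y":0,"z":0,"wx":0,"wy":0,"wz":0,"claw":1},{"x":0,"y":0,"z":0,"wx":0,"wy":0,"wz":0,"claw":1},{"x":0,"y":0,"z":0,"wx":0,"wy":0,"wz":0,"claw":1}]' 30; python3 -m pendant '[{"x":0,"y":0,"z":-0.05,"wx":0,"wy":0,"wz":0,"claw":1},{"x":0,"y":0,"z":-0.2,"wx":0,"wy":0,"wz":0,"claw":1},{"x":0,"y":0,"z":-0.24,"wx":0,"wy":0,"wz":0,"claw":1},{"x":0,"y":0,"z":-0.24,"wx":0,"wy":0,"wz":0,"claw":1},{"x":0,"y":0,"z":-0.1,"wx":0,"wy":0,"wz":0,"claw":1}]';python3 go.py tray -100 47 115
```

```text
t: 10.4
ee_pos: [569.2, 161.5, 16.1]
eef_rot: [0.003, -0.064, 0.998, -0.0]
wrist_force: [0.7, 0.4, -2.1]
opening: 55.3
t: 11.02
ee_pos: [565.7, 161.1, 229.4]
eef_rot: [0.0, -0.064, 0.998, -0.001]
wrist_force: [0.4, 0.2, -2.8]
opening: 55.4
at [565.7 161.1 229.4] tray [-204.2  227.7  146.1] d [  68.7 -191.1  -57. ] ang 21.0 F [ 0.4  0.2 -2.8] open 55.4 t 11.03 n 4
1 {'x': -0.044, 'y': -0.198, 'z': 0.057, 'wx': -0.0028, 'wy': 0.0208, 'wz': 0.0202}
2 {'x': -0.06, 'y': -0.195, 'z': 0.052, 'wx': -0.0028, 'wy': 0.0208, 'wz': 0.0202}
3 {'x': -0.075, 'y': -0.191, 'z': 0.046, 'wx': -0.0028, 'wy': 0.0208, 'wz': 0.0202}
4 {'x': -0.09, 'y': -0.187, 'z': 0.039, 'wx': -0.0028, 'wy': 0.0208, 'wz': 0.0202}
```

```bash
python3 -m pendant '[{"x":-0.044,"y":-0.198,"z":0.02,"wx":-0.0028,"wy":0.0208,"wz":0.0202,"claw":1},{"x":-0.06,"y":-0.195,"z":0.03,"wx":-0.0028,"wy":0.0208,"wz":0.0202,"claw":1},{"x":-0.075,"y":-0.191,"z":0.046,"wx":-0.0028,"wy":0.0208,"wz":0.0202,"claw":1},{"x":-0.09,"y":-0.17,"z":0.039,"wx":-0.0028,"wy":0.0208,"wz":0.0202,"claw":1},{"x":0,"y":0,"z":0,"wx":0,"wy":0,"wz":0,"claw":1}]';python3 go.py tray -100 47 60
```

```text
t: 11.65
ee_pos: [639.4, -28.8, 195.9]
eef_rot: [-0.126, 0.065, 0.99, 0.01]
wrist_force: [-0.1, 1.0, -2.4]
opening: 55.6
at [639.4 -28.8 195.9] tray [-101.5   48.7  139. ] d [-19.1   0.7 -76.6] ang 0.6 F [-0.1  1.  -2.4] open 55.6 t 11.65 n 2
1 {'x': -0.002, 'y': -0.004, 'z': 0.158, 'wx': 0.0007, 'wy': 0.0013}
2 {'x': -0.002, 'y': -0.004, 'z': 0.158, 'wx': 0.0007, 'wy': 0.0013}
```

```bash
python3 -m pendant '[{"x":-0.002,"y":-0.003,"z":0.12,"wx":0.0007,"wy":0.0013,"wz":0,"claw":1},{"x":-0.002,"y":0,"z":0.16,"wx":0,"wy":0,"wz":0,"claw":1},{"x":0,"y":0,"z":0.06,"wx":0,"wy":0,"wz":0,"claw":1},{"x":0,"y":0,"z":0,"wx":0,"wy":0,"wz":0,"claw":1}]';python3 go.py tray -100 47.5 35;  python3 - <<'E'
from h import *
im,p=img('wrist'); cv2.imwrite('pics/g_w.png',im)
E
```

```text
t: 12.15
ee_pos: [619.9, -25.3, 115.3]
eef_rot: [-0.125, 0.065, 0.99, 0.01]
wrist_force: [0.1, -0.2, -1.9]
opening: 55.7
at [619.9 -25.3 115.3] tray [-99.7  49.7  56. ] d [ -5.9  -1.5 -20.2] ang 0.6 F [ 0.1 -0.2 -1.9] open 55.7 t 12.15 n 1
1 {'x': 0.002, 'y': -0.009, 'z': 0.084, 'wx': 0.0013, 'wy': 0.0033, 'wz': -0.0005}
```

View pics/g_w.png

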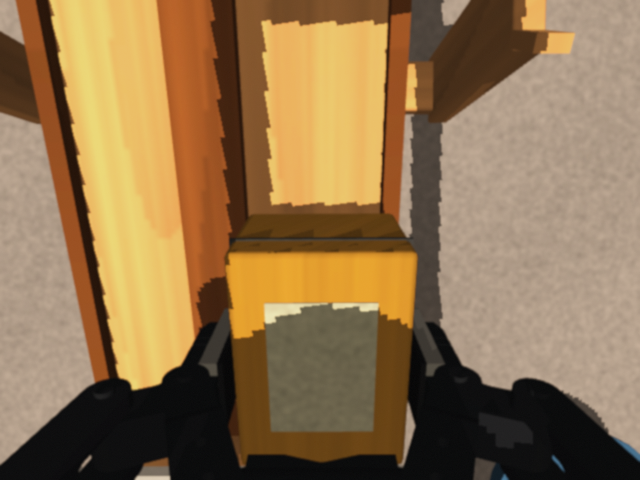

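```bash
python3 -m pendant '[{"x":0,"y":-0.014,"z":0.06,"wx":0.001,"wy":0.003,"wz":0,"claw":1},{"x":0,"y":0,"z":0.04,"wx":0,"wy":0,"wz":0,"claw":1},{"x":0,"y":0,"z":0,"wx":0,"wy":0,"wz":0,"claw":1}]';python3 go.py tray -100 47 17
```

```text
t: 12.58
ee_pos: [616.1, -27.9, 93.3]
eef_rot: [-0.126, 0.064, 0.99, 0.008]
wrist_force: [0.4, -0.8, -1.4]
opening: 55.6
at [616.1 -27.9  93.3] tray [-97.4  46.6  33.8] d [ -6.8   1.2 -15.6] ang 0.5 F [ 0.4 -0.8 -1.4] open 55.6 t 12.57 n 1
1 {'x': 0.011, 'y': 0.001, 'z': 0.067, 'wy': 0.0026}
```

Small steps down until contact.

```bash
python3 -m pendant '[{"x":0,"y":0.002,"z":0.04,"wx":0,"wy":0.002,"wz":0,"claw":1},{"x":0,"y":0,"z":0.02,"wx":0,"wy":0,"wz":0,"claw":1},{"x":0,"y":0,"z":0.0,"wx":0,"wy":0,"wz":0,"claw":1}]';python3 go.py tray -100 47 17;python3 -m pendant '[{"x":0,"y":0,"z":0.012,"wx":0,"wy":0,"wz":0,"claw":1},{"x":0,"y":0,"z":0,"wx":0,"wy":0,"wz":0,"claw":1}]';python3 go.py tray -100 47 17
```

```text
t: 12.95
ee_pos: [612.6, -26.9, 78.0]
eef_rot: [-0.129, 0.064, 0.99, 0.009]
wrist_force: [0.3, 0.5, -2.4]
opening: 55.6
at [612.6 -26.9  78. ] tray [-96.9  47.2  18.1] d [-3.3  0.2 -0.3] ang 0.1 F [ 0.3  0.5 -2.4] open 55.6 t 12.95 n 1
1 {'x': 0.012, 'y': -0.001, 'z': 0.004, 'wy': 0.0007}
t: 13.2
ee_pos: [612.3, -27.0, 75.3]
eef_rot: [-0.129, 0.064, 0.99, 0.009]
wrist_force: [0.8, 0.2, -2.0]
opening: 55.7
at [612.3 -27.   75.3] tray [-96.5  47.1  15.4] d [-3.   0.3  2.4] ang 0.2 F [ 0.8  0.2 -2. ] open 55.7 t 13.2 n 1
1 {'x': 0.014, 'y': -0.001, 'z': -0.006, 'wy': 0.0011}
```

```bash
for i in 1 2 3; do python3 -m pendant '[{"x":0,"y":0,"z":0.008,"wx":0,"wy":0,"wz":0,"claw":1},{"x":0,"y":0,"z":0,"wx":0,"wy":0,"wz":0,"claw":1}]' >/dev/null;python3 go.py tray -100 47 17 | head -1; done
```

```text
at [612.6 -27.   75.1] tray [-96.1  47.2  15.4] d [-3.3  0.2  2.6] ang 0.3 F [ 0.   1.2 -2.5] open 55.2 t 13.45 n 1
at [612.7 -26.9  74.8] tray [-96.   47.2  15.1] d [-3.4  0.2  2.9] ang 0.4 F [ 0.2  0.3 -3.2] open 55.4 t 13.7 n 1
at [612.8 -26.9  74.7] tray [-95.8  47.2  15. ] d [-3.5  0.2  3. ] ang 0.5 F [ 1.5 -0.3 -2.4] open 55.7 t 13.95 n 1
```

```bash
python3 -m pendant '[{"x":0,"y":0,"z":0.02,"wx":0,"wy":0,"wz":0,"claw":1},{"x":0,"y":0,"z":0,"wx":0,"wy":0,"wz":0,"claw":1}]' ;python3 go.py tray -100 47 17 | head -1;  python3 - <<'E'
from h import *
im,p=img('wrist'); cv2.imwrite('pics/g_w2.png',im)
E
```

```text
t: 14.2
ee_pos: [613.5, -27.0, 75.2]
eef_rot: [-0.123, 0.064, 0.99, 0.008]
wrist_force: [-0.5, -0.1, -2.9]
opening: 55.5
at [613.5 -27.   75.2] tray [-95.3  47.3  15.7] d [-4.2  0.2  2.5] ang 0.8 F [-0.5 -0.1 -2.9] open 55.5 t 14.2 n 1
```

View pics/g_w2.png

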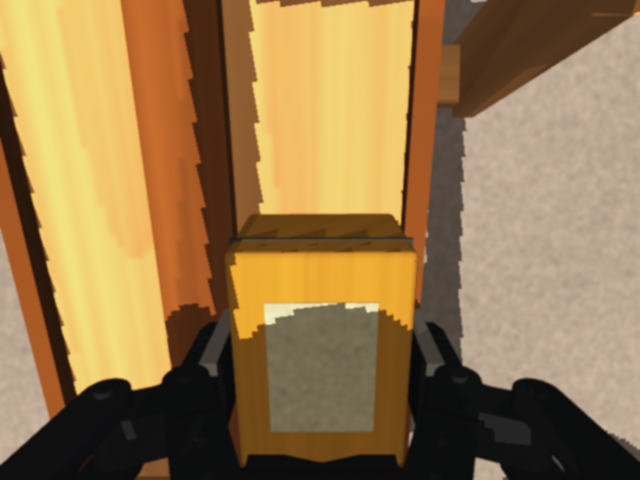

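```bash
python3 -m pendant '[{"x":0,"y":0,"z":-0.004,"wx":0,"wy":0,"wz":0,"claw":0.3},{"x":0,"y":0,"z":0,"wx":0,"wy":0,"wz":0,"claw":-0.3},{"x":0,"y":0,"z":0,"wx":0,"wy":0,"wz":0,"claw":-1},{"x":0,"y":0,"z":-0.1,"wx":0,"wy":0,"wz":0,"claw":-1},{"x":0,"y":0,"z":-0.2,"wx":0,"wy":0,"wz":0,"claw":-1}]' ; python3 -m pendant '[{"x":0,"y":0,"z":-0.1,"wx":0,"wy":0,"wz":0,"claw":-1},{"x":0,"y":0,"z":0,"wx":0,"wy":0,"wz":0,"claw":1}]'; python3 go.py tray -165 47 85;  python3 - <<'E'
from h import *
im,p=img('wrist'); cv2.imwrite('pics/g_w3.png',im)
E
```

```text
t: 14.88
ee_pos: [627.2, -28.8, 143.2]
eef_rot: [-0.131, 0.064, 0.989, 0.009]
wrist_force: [-0.2, -0.5, -0.4]
opening: 85.5
t: 15.12
ee_pos: [636.7, -30.1, 171.3]
eef_rot: [-0.128, 0.064, 0.99, 0.009]
wrist_force: [-0.4, 0.6, -0.6]
opening: 69.7
at [636.7 -30.1 171.3] tray [-97.6  47.1 114.5] d [-72.2   9.2 -11.1] ang 0.3 F [-0.4  0.6 -0.6] open 69.7 t 15.12 n 2
1 {'x': 0.135, 'z': 0.058, 'wy': 0.0008}
2 {'x': 0.135, 'z': 0.059, 'wy': 0.0008}
```

View pics/g_w3.png

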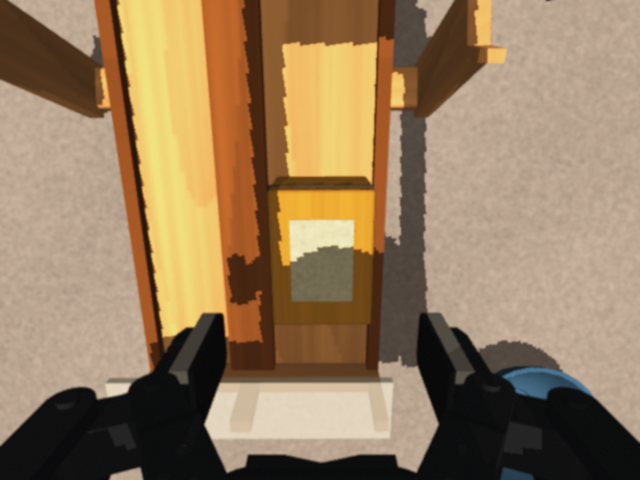

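The large tin sits squarely in the wide lane (lid at (322,255), hood edge at v of about 380). Next I push it home with the fingers shut.

```bash
python3 -m pendant '[{"x":0.14,"y":0,"z":0.05,"wx":0,"wy":0,"wz":0,"claw":1},{"x":0.15,"y":0,"z":0.08,"wx":0,"wy":0,"wz":0,"claw":1},{"x":0,"y":0,"z":0.15,"wx":0,"wy":0,"wz":0,"claw":1},{"x":0,"y":0,"z":0.05,"wx":0,"wy":0,"wz":0,"claw":1},{"x":0,"y":0,"z":0,"wx":0,"wy":0,"wz":0,"claw":1}]' ; python3 go.py tray -165 47 15
```

```text
t: 15.8
ee_pos: [537.1, -17.3, 101.4]
eef_rot: [-0.134, 0.064, 0.989, 0.009]
wrist_force: [-0.1, -0.1, -0.3]
opening: -0.1
at [537.1 -17.3 101.4] tray [-176.4   47.1   21. ] d [ 9.4 -1.3 -8.8] ang 0.5 F [-0.1 -0.1 -0.3] open -0.1 t 15.8 n 1
1 {'x': -0.046, 'z': 0.024, 'wy': -0.0027}
```

```bash
python3 -m pendant '[{"x":-0.03,"y":0,"z":0.026,"wx":0,"wy":-0.002,"wz":0,"claw":1},{"x":-0.05,"y":0,"z":0,"wx":0,"wy":0,"wz":0,"claw":1},{"x":-0.05,"y":0,"z":0,"wx":0,"wy":0,"wz":0,"claw":1},{"x":-0.05,"y":0,"z":0,"wx":0,"wy":0,"wz":0,"claw":1},{"x":-0.05,"y":0,"z":0,"wx":0,"wy":0,"wz":0,"claw":1}]' ; python3 go.py tray -92 47 15
```

```text
t: 16.42
ee_pos: [597.7, -25.2, 80.4]
eef_rot: [-0.128, 0.064, 0.99, 0.009]
wrist_force: [-1.0, 0.2, -1.3]
opening: 0.3
at [597.7 -25.2  80.4] tray [-112.    47.1   16.6] d [18.7 -2.5 -6.7] ang 0.2 F [-1.   0.2 -1.3] open 0.3 t 16.43 n 1
1 {'x': -0.08, 'z': 0.007, 'wy': 0.0011}
```

```bash
python3 -m pendant '[{"x":-0.04,"y":0,"z":0.004,"wx":0,"wy":0,"wz":0,"claw":1},{"x":-0.03,"y":0,"z":0,"wx":0,"wy":0,"wz":0,"claw":1},{"x":0,"y":0,"z":0,"wx":0,"wy":0,"wz":0,"claw":1}]' ; python3 go.py tray -92 47 15|head -1;python3 - <<'E'
from h import *
im,p=img('wrist'); cv2.imwrite('pics/h_w.png',im)
E
```

```text
t: 16.8
ee_pos: [616.7, -27.7, 74.1]
eef_rot: [-0.128, 0.064, 0.99, 0.009]
wrist_force: [0.4, -0.5, -1.0]
opening: -0.1
at [616.7 -27.7  74.1] tray [-91.8  47.   15.4] d [-0.3  0.  -0.4] ang 0.2 F [ 0.4 -0.5 -1. ] open -0.1 t 16.8 n 1
```

View pics/h_w.png

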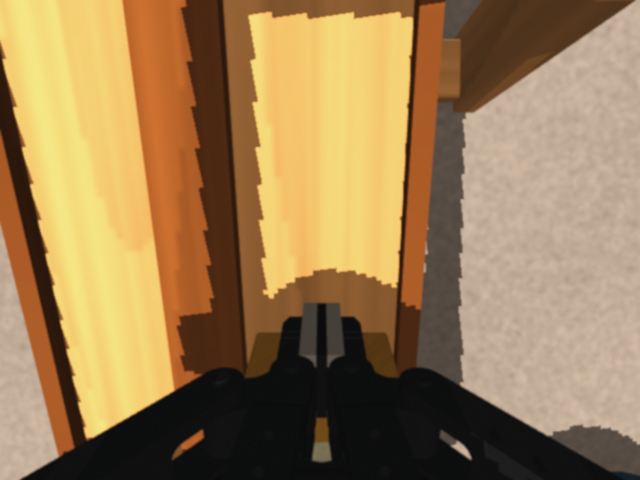

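```bash
for i in 1 2 3; do python3 -m pendant '[{"x":-0.014,"y":0,"z":0,"wx":0,"wy":0,"wz":0,"claw":1}]' >/dev/null;python3 go.py tray -92 47 15|head -1;done
```

```text
at [617.7 -27.9  73.8] tray [-90.9  46.9  15.5] d [-1.2  0.2 -0.1] ang 0.1 F [-7.7  0.5  8.6] open -0.0 t 16.98 n 1
at [617.5 -27.8  73.9] tray [-91.   46.9  15.5] d [-1.1  0.2 -0.2] ang 0.4 F [-8.4  1.3  8.6] open -0.3 t 17.1 n 1
at [617.4 -27.8  74. ] tray [-91.2  46.9  15.6] d [-0.9  0.2 -0.3] ang 0.8 F [-7.1  1.2  6.6] open -0.1 t 17.23 n 1
```

```bash
python3 -m pendant '[{"x":0.06,"y":0,"z":0,"wx":0,"wy":0,"wz":0,"claw":1},{"x":0.1,"y":0,"z":-0.1,"wx":0,"wy":0,"wz":0,"claw":1},{"x":0,"y":0,"z":-0.24,"wx":0,"wy":0,"wz":0,"claw":-1},{"x":0,"y":0,"z":-0.2,"wx":0,"wy":0,"wz":0,"claw":-1},{"x":0,"y":0,"z":0,"wx":0,"wy":0,"wz":0,"claw":-1}]'; python3 - <<'E'
from h import *
im,p=img('wrist'); cv2.imwrite('pics/i_w.png',im)
im,p=img('top'); cv2.imwrite('pics/i_t.png',im)
print([t for t in tins(im,p) if 35<t[3]<70 and 50<t[2]<90])
im,p=img('scene'); cv2.imwrite('pics/i_s.png',cv2.resize(im[170:320,225:425],None,fx=4,fy=4,interpolation=cv2.INTER_CUBIC))
E
python3 go.py down 540 250 200 80
```

```text
t: 17.85
ee_pos: [610.9, -26.8, 218.7]
eef_rot: [-0.139, 0.064, 0.988, 0.009]
wrist_force: [-0.1, 0.5, 0.5]
opening: 54.7
[(555.3, 330.5, 61.4, 41.5, -9.8, array([183., 240.])), (533.1, 403.4, 61.1, 42.1, 18.6, array([155., 249.])), (451.3, 311.1, 63.0, 42.1, -3.6, array([189., 280.]))]
at [607.2 -26.4 213.7] tray [-137.3   47.1  147.8] d [-67.2 276.4 -13.7] ang 16.8 F [-0.6  0.9  0.5] open 75.6 t 18.0 n 5
1 {'x': 0.075, 'y': 0.212, 'z': 0.034, 'wx': -0.0004, 'wy': -0.0184, 'wz': 0.0029}
2 {'x': 0.079, 'y': 0.212, 'z': 0.03, 'wx': -0.0004, 'wy': -0.0184, 'wz': 0.0029}
3 {'x': 0.082, 'y': 0.211, 'z': 0.025, 'wx': -0.0004, 'wy': -0.0184, 'wz': 0.0029}
4 {'x': 0.086, 'y': 0.21, 'z': 0.021, 'wx': -0.0004, 'wy': -0.0184, 'wz': 0.0029}
5 {'x': 0.089, 'y': 0.209, 'z': 0.016, 'wx': -0.0004, 'wy': -0.0184, 'wz': 0.0029}
```

View pics/i_w.png

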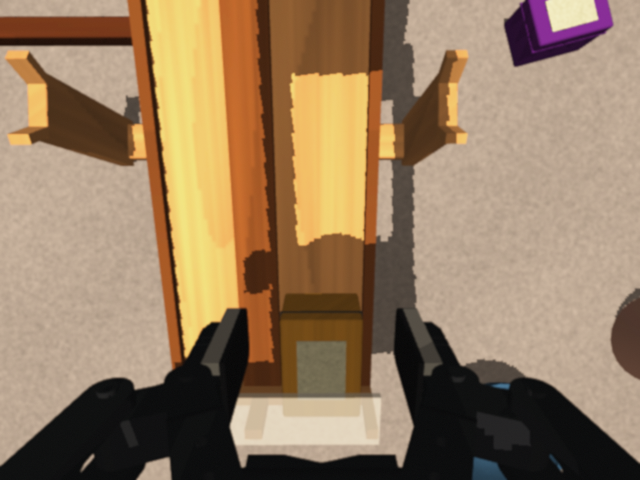

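View pics/i_s.png

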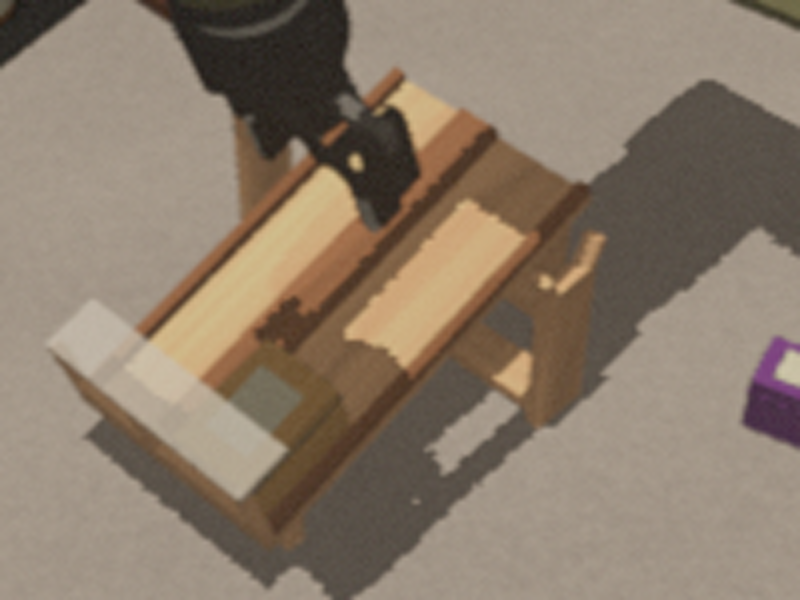

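The large tin is under the hood against the stop. The small tin that was at (489,431) has been knocked to (533,403). Its brass colour is unchanged and I'll remeasure it before grasping. Next I'll take the small tin at (555,331).

```bash
python3 - <<'E'
from h import *
p=env.camera_params('wrist'); n=TRR[:,2]
for u,v in((284,311),(360,311)):
    o,d=ray(p,u,v); print(totray(o+d*((tray(0,0,46)-o)@n)/(d@n)))
E
python3 go.py down 555.3 330.5 190 80.2
```

```text
[-93.75019376  22.07511641  46.        ]
[-93.74159799  70.91642993  46.        ]
at [607.2 -26.4 213.7] tray [-137.3   47.1  147.8] d [-51.9 356.9 -23.7] ang 16.8 F [-0.6  0.9  0.5] open 75.6 t 18.0 n 7
1 {'x': 0.049, 'y': 0.198, 'z': 0.029, 'wy': -0.0132, 'wz': 0.0019}
2 {'x': 0.052, 'y': 0.198, 'z': 0.027, 'wy': -0.0132, 'wz': 0.0019}
3 {'x': 0.054, 'y': 0.198, 'z': 0.025, 'wy': -0.0132, 'wz': 0.0019}
4 {'x': 0.056, 'y': 0.197, 'z': 0.023, 'wy': -0.0132, 'wz': 0.0019}
5 {'x': 0.058, 'y': 0.197, 'z': 0.021, 'wy': -0.0132, 'wz': 0.0019}
6 {'x': 0.06, 'y': 0.197, 'z': 0.018, 'wy': -0.0132, 'wz': 0.0019}
7 {'x': 0.062, 'y': 0.196, 'z': 0.016, 'wy': -0.0132, 'wz': 0.0019}
```

```bash
python3 - <<'E'
from h import *
im,p=img('wrist'); cv2.imwrite('pics/j_w.png',cv2.resize(im[250:420,200:440],None,fx=3.3,fy=3.3,interpolation=cv2.INTER_CUBIC))
np.save('jT.npy',p['T'])
E
```

```text
(no output)
```

View pics/j_w.png

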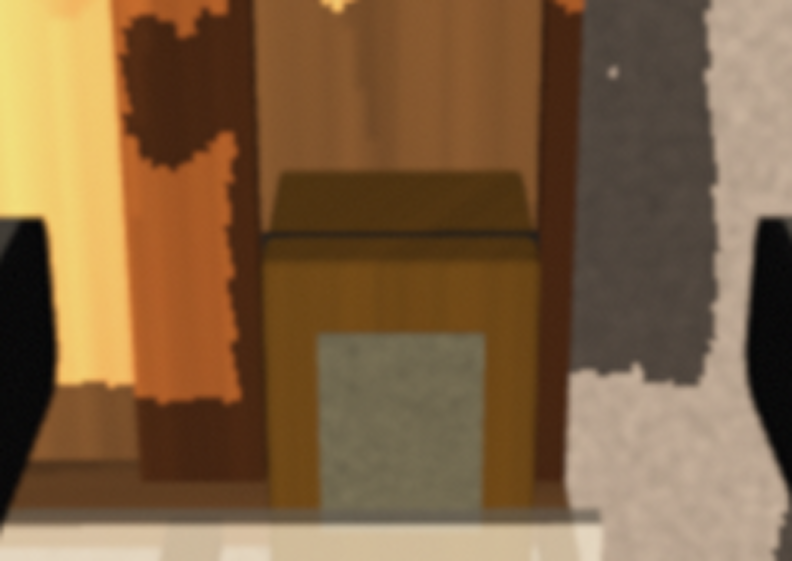

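```bash
cat >> h.py <<'E'
def ontray(p,u,v,z):
    o,d=ray(p,u,v); return totray(o+d*((tray(0,0,z)-o)@TRR[:,2])/(d@TRR[:,2]))
E
python3 - <<'E'
from h import *
p=env.camera_params('wrist')
for U,V,z in((265,258,46),(538,258,46),(282,172,0),(522,172,0),(300,515,63),(500,515,63),(250,480,0)): print(z,ontray(p,200+U/3.3,250+V/3.3,z))
E
python3 go.py down 555.3 330.5 190 80.2
```

```text
46 [-82.29660734  19.43179013  46.        ]
46 [-82.28779453  73.08992201  46.        ]
0 [-7.96758240e+01  1.89400259e+01  4.66666760e-14]
0 [-7.96653134e+01  7.38710636e+01  5.34885160e-14]
63 [-35.9581123   26.53425676  63.        ]
63 [-35.95513681  65.37808975  63.        ]
0 [2.65481810e+00 9.07472912e+00 1.55133747e-14]
at [606.8 -26.4 213. ] tray [-137.4   47.   147. ] d [-51.5 356.9 -23. ] ang 16.9 F [ 0.8 -0.3 -0.4] open 82.1 t 18.05 n 7
1 {'x': 0.049, 'y': 0.198, 'z': 0.028, 'wy': -0.0132, 'wz': 0.0019}
2 {'x': 0.052, 'y': 0.198, 'z': 0.027, 'wy': -0.0132, 'wz': 0.0019}
3 {'x': 0.054, 'y': 0.198, 'z': 0.025, 'wy': -0.0132, 'wz': 0.0019}
4 {'x': 0.056, 'y': 0.197, 'z': 0.022, 'wy': -0.0132, 'wz': 0.0019}
5 {'x': 0.058, 'y': 0.197, 'z': 0.02, 'wy': -0.0132, 'wz': 0.0019}
6 {'x': 0.06, 'y': 0.197, 'z': 0.018, 'wy': -0.0132, 'wz': 0.0019}
7 {'x': 0.062, 'y': 0.196, 'z': 0.016, 'wy': -0.0132, 'wz': 0.0019}
```

```bash
python3 -m pendant '[{"x":0.049,"y":0.198,"z":0.02,"wx":0,"wy":-0.0132,"wz":0.002,"claw":-1},{"x":0.052,"y":0.198,"z":0.02,"wx":0,"wy":-0.0132,"wz":0.002,"claw":-1},{"x":0.054,"y":0.198,"z":0.02,"wx":0,"wy":-0.0132,"wz":0.002,"claw":-1},{"x":0.056,"y":0.197,"z":0.02,"wx":0,"wy":-0.0132,"wz":0.002,"claw":-1},{"x":0.058,"y":0.197,"z":0.02,"wx":0,"wy":-0.0132,"wz":0.002,"claw":-1}]'; python3 -m pendant '[{"x":0.06,"y":0.197,"z":0.02,"wx":0,"wy":-0.0132,"wz":0.002,"claw":-1},{"x":0.05,"y":0.15,"z":0.02,"wx":0,"wy":-0.0132,"wz":0.002,"claw":-1},{"x":0,"y":0,"z":0,"wx":0,"wy":0,"wz":0,"claw":-1},{"x":0,"y":0,"z":0,"wx":0,"wy":0,"wz":0,"claw":-1}]'; python3 go.py down 555.3 330.5 100 80.2; python3 - <<'E'
from h import *
im,p=img('wrist'); cv2.imwrite('pics/k_w.png',im)
E
```

```text
t: 18.68
ee_pos: [566.5, 229.6, 190.2]
eef_rot: [-0.047, 0.085, 0.995, -0.002]
wrist_force: [0.2, 0.9, -0.1]
opening: 85.2
t: 19.18
ee_pos: [545.4, 323.9, 172.9]
eef_rot: [-0.011, 0.088, 0.996, -0.009]
wrist_force: [0.3, -0.9, -0.0]
opening: 85.5
at [545.4 323.9 172.9] tray [-229.2  386.6   80.9] d [  9.9   6.6 -72.9] ang 1.7 F [ 0.3 -0.9 -0. ] open 85.5 t 19.18 n 2
1 {'x': -0.02, 'y': 0.019, 'z': 0.145, 'wx': -0.0032, 'wy': -0.0033, 'wz': -0.0009}
2 {'x': -0.019, 'y': 0.018, 'z': 0.145, 'wx': -0.0032, 'wy': -0.0033, 'wz': -0.0009}
```

View pics/k_w.png

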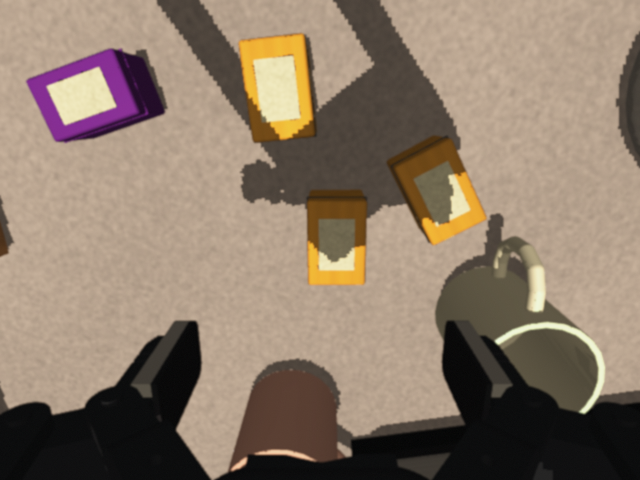

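```bash
python3 - <<'E'
from h import *
p=env.camera_params('wrist')
# lid corners: rear lid edge v~198, front 284
P=np.array([onz(p,u,v,46)[:2] for u,v in((308,200),(366,200),(365,284),(308,284))],np.float32)
print(P.round(1),cv2.minAreaRect(P))
E
python3 -m pendant '[{"x":-0.033,"y":0.028,"z":0.1,"wx":-0.003,"wy":-0.006,"wz":-0.001,"claw":-0.4},{"x":-0.01,"y":0.01,"z":0.15,"wx":0,"wy":0,"wz":0,"claw":-0.4},{"x":0,"y":0,"z":0.05,"wx":0,"wy":0,"wz":0,"claw":-0.4},{"x":0,"y":0,"z":0,"wx":0,"wy":0,"wz":0,"claw":-0.4}]'; python3 go.py down 554.5 330 15 80.2
```

```text
[[520.5 315.7]
 [527.  353.1]
 [585.3 343.8]
 [578.7 304.8]] ((552.822265625, 329.24688720703125), (39.55158996582031, 59.24082946777344), 80.36030578613281)
t: 19.73
ee_pos: [559.9, 325.0, 96.1]
eef_rot: [-0.001, 0.09, 0.996, -0.005]
wrist_force: [0.5, -0.0, -0.0]
opening: 59.6
at [559.9 325.   96.1] tray [-195.5  389.5   10.5] d [ -5.4   5.  -81.1] ang 0.9 F [ 0.5 -0.  -0. ] open 59.6 t 19.73 n 2
1 {'x': 0.012, 'y': 0.01, 'z': 0.162, 'wx': -0.0018, 'wz': -0.0016}
2 {'x': 0.012, 'y': 0.009, 'z': 0.162, 'wx': -0.0018, 'wz': -0.0016}
```

```bash
python3 -m pendant '[{"x":0.024,"y":0.024,"z":0.08,"wx":-0.002,"wy":0,"wz":-0.0016,"claw":-0.4},{"x":0,"y":0,"z":0.08,"wx":0,"wy":0,"wz":0,"claw":-0.4},{"x":0,"y":0,"z":0,"wx":0,"wy":0,"wz":0,"claw":-0.4}]'; python3 go.py down 554.5 330 15 80.2
```

```text
t: 20.1
ee_pos: [558.5, 331.3, 59.7]
eef_rot: [0.002, 0.089, 0.996, -0.001]
wrist_force: [-0.4, -0.5, -1.0]
opening: 59.6
at [558.5 331.3  59.7] tray [-188.3  395.6  -25.3] d [ -4.   -1.3 -44.7] ang 0.5 F [-0.4 -0.5 -1. ] open 59.6 t 20.1 n 1
1 {'x': 0.015, 'y': -0.008, 'z': 0.179, 'wy': 0.0012, 'wz': -0.0025}
```

```bash
python3 -m pendant '[{"x":0.015,"y":-0.006,"z":0.08,"wx":0,"wy":0,"wz":-0.0016,"claw":-0.4},{"x":0,"y":0,"z":0.09,"wx":0,"wy":0,"wz":0,"claw":-0.4},{"x":0,"y":0,"z":0.02,"wx":0,"wy":0,"wz":0,"claw":-0.4},{"x":0,"y":0,"z":0,"wx":0,"wy":0,"wz":0,"claw":-0.4}]'; python3 go.py down 554.5 330 15 80.2
```

```text
t: 20.6
ee_pos: [560.4, 332.1, 19.1]
eef_rot: [0.007, 0.087, 0.996, 0.003]
wrist_force: [-0.4, 0.3, -0.1]
opening: 59.7
at [560.4 332.1  19.1] tray [-176.   396.6  -64. ] d [-5.9 -2.1 -4.1] ang 0.9 F [-0.4  0.3 -0.1] open 59.7 t 20.6 n 1
1 {'x': 0.022, 'y': -0.012, 'z': 0.016, 'wx': 0.0021, 'wy': 0.0043, 'wz': -0.0013}
```

```bash
python3 -m pendant '[{"x":0.028,"y":-0.01,"z":0.016,"wx":0.002,"wy":0.004,"wz":0,"claw":-0.4},{"x":0,"y":0,"z":0,"wx":0,"wy":0,"wz":0,"claw":1},{"x":0,"y":0,"z":0,"wx":0,"wy":0,"wz":0,"claw":1},{"x":0,"y":0,"z":0,"wx":0,"wy":0,"wz":0,"claw":1},{"x":0,"y":0,"z":0,"wx":0,"wy":0,"wz":0,"claw":1}]' 30; python3 go.py down 554.5 330 15 80.2|head -1;  python3 -m pendant '[{"x":0,"y":0,"z":-0.05,"wx":0,"wy":0,"wz":0,"claw":1},{"x":0,"y":0,"z":-0.2,"wx":0,"wy":0,"wz":0,"claw":1},{"x":0,"y":0,"z":-0.24,"wx":0,"wy":0,"wz":0,"claw":1},{"x":0,"y":0,"z":-0.24,"wx":0,"wy":0,"wz":0,"claw":1},{"x":0,"y":0,"z":-0.05,"wx":0,"wy":0,"wz":0,"claw":1}]';python3 go.py tray -100 -39 130
```

```text
t: 21.22
ee_pos: [554.0, 331.5, 17.3]
eef_rot: [0.002, 0.087, 0.996, 0.001]
wrist_force: [-0.1, 1.2, -0.4]
opening: 39.9
at [554.  331.5  17.3] tray [-181.7  395.1  -67.4] d [ 0.5 -1.5 -2.3] ang 0.3 F [-0.1  1.2 -0.4] open 39.9 t 21.23 n 1
t: 21.85
ee_pos: [552.6, 330.7, 218.5]
eef_rot: [0.0, 0.087, 0.996, -0.0]
wrist_force: [0.3, -0.3, -1.6]
opening: 39.6
at [552.6 330.7 218.5] tray [-235.   394.2  126.6] d [  74.8 -446.5  -31.7] ang 15.2 F [ 0.3 -0.3 -1.6] open 39.6 t 21.85 n 8
1 {'x': -0.076, 'y': -0.213, 'z': 0.016, 'wy': 0.0104, 'wz': -0.0019}
2 {'x': -0.075, 'y': -0.214, 'z': 0.014, 'wy': 0.0104, 'wz': -0.0019}
3 {'x': -0.074, 'y': -0.214, 'z': 0.011, 'wy': 0.0104, 'wz': -0.0019}
4 {'x': -0.073, 'y': -0.215, 'z': 0.009, 'wy': 0.0104, 'wz': -0.0019}
5 {'x': -0.072, 'y': -0.215, 'z': 0.007, 'wy': 0.0104, 'wz': -0.0019}
6 {'x': -0.071, 'y': -0.215, 'z': 0.005, 'wy': 0.0104, 'wz': -0.0019}
7 {'x': -0.07, 'y': -0.216, 'z': 0.002, 'wy': 0.0104, 'wz': -0.0019}
8 {'x': -0.069, 'y': -0.216, 'wy': 0.0104, 'wz': -0.0019}
```

```bash
python3 -m pendant '[{"x":-0.076,"y":-0.213,"z":0.016,"wx":0,"wy":0.0104,"wz":-0.002,"claw":1},{"x":-0.075,"y":-0.214,"z":0.014,"wx":0,"wy":0.0104,"wz":-0.002,"claw":1},{"x":-0.074,"y":-0.214,"z":0.011,"wx":0,"wy":0.0104,"wz":-0.002,"claw":1},{"x":-0.073,"y":-0.215,"z":0.009,"wx":0,"wy":0.0104,"wz":-0.002,"claw":1},{"x":-0.072,"y":-0.215,"z":0.007,"wx":0,"wy":0.0104,"wz":-0.002,"claw":1}]';python3 go.py tray -100 -39 130;
```

```text
t: 22.48
ee_pos: [599.2, 50.3, 198.2]
eef_rot: [-0.083, 0.066, 0.994, 0.009]
wrist_force: [0.1, 0.5, -1.9]
opening: 39.4
at [599.2  50.3 198.2] tray [-150.4  122.1  128.2] d [  28.1 -166.   -11.3] ang 5.5 F [ 0.1  0.5 -1.9] open 39.4 t 22.48 n 3
1 {'x': -0.068, 'y': -0.215, 'z': 0.002, 'wx': 0.0008, 'wy': 0.0101}
2 {'x': -0.068, 'y': -0.215, 'z': 0.001, 'wx': 0.0008, 'wy': 0.0101}
3 {'x': -0.067, 'y': -0.215, 'z': -0.001, 'wx': 0.0008, 'wy': 0.0101}
```

```bash
python3 -m pendant '[{"x":-0.068,"y":-0.215,"z":0,"wx":0,"wy":0.01,"wz":0,"claw":1},{"x":-0.068,"y":-0.215,"z":0,"wx":0,"wy":0.01,"wz":0,"claw":1},{"x":-0.05,"y":-0.16,"z":0.04,"wx":0,"wy":0.01,"wz":0,"claw":1},{"x":0,"y":0,"z":0.1,"wx":0,"wy":0,"wz":0,"claw":1},{"x":0,"y":0,"z":0,"wx":0,"wy":0,"wz":0,"claw":1}]';python3 go.py tray -100 -39 60
```

```text
t: 23.1
ee_pos: [614.0, -111.2, 147.8]
eef_rot: [-0.135, 0.069, 0.988, 0.013]
wrist_force: [-0.5, -0.4, -1.2]
opening: 39.4
at [ 614.  -111.2  147.8] tray [-103.2  -36.2   88.7] d [ -4.6  -2.2 -28.5] ang 1.0 F [-0.5 -0.4 -1.2] open 39.4 t 23.1 n 1
1 {'x': -0.014, 'y': -0.012, 'z': 0.114, 'wx': 0.003, 'wy': -0.0032, 'wz': -0.003}
```

```bash
python3 -m pendant '[{"x":-0.014,"y":-0.012,"z":0.08,"wx":0.003,"wy":-0.003,"wz":-0.003,"claw":1},{"x":0,"y":0,"z":0.08,"wx":0,"wy":0,"wz":0,"claw":1},{"x":0,"y":0,"z":0,"wx":0,"wy":0,"wz":0,"claw":1}]';python3 go.py tray -100 -39 20;  python3 - <<'E'
from h import *
im,p=img('wrist'); cv2.imwrite('pics/l_w.png',im)
E
```

```text
t: 23.48
ee_pos: [607.3, -112.1, 109.1]
eef_rot: [-0.129, 0.063, 0.99, 0.008]
wrist_force: [-0.6, 0.3, -1.0]
opening: 39.7
at [ 607.3 -112.1  109.1] tray [-99.5 -37.9  49.6] d [ -8.3  -0.  -28.5] ang 0.1 F [-0.6  0.3 -1. ] open 39.7 t 23.48 n 1
1 {'x': 0.002, 'y': -0.004, 'z': 0.119, 'wy': 0.0005, 'wz': 0.0006}
```

View pics/l_w.png

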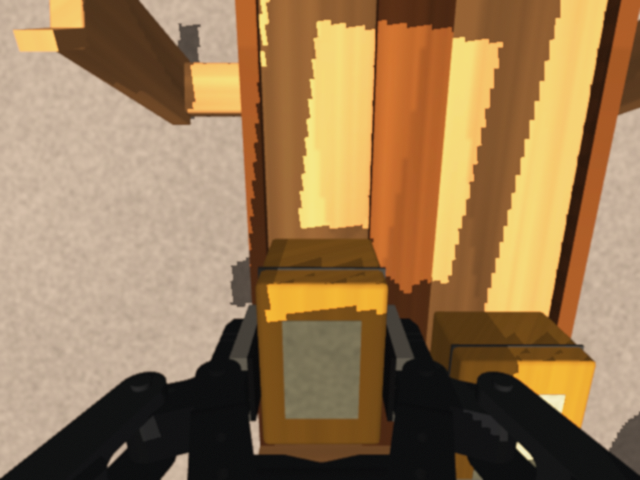

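```bash
python3 -m pendant '[{"x":0,"y":-0.009,"z":0.06,"wx":0,"wy":0,"wz":0,"claw":1},{"x":0,"y":0,"z":0.04,"wx":0,"wy":0,"wz":0,"claw":1},{"x":0,"y":0,"z":0,"wx":0,"wy":0,"wz":0,"claw":1}]';python3 go.py tray -100 -39 17
```

```text
t: 23.9
ee_pos: [603.3, -113.4, 86.7]
eef_rot: [-0.126, 0.062, 0.99, 0.007]
wrist_force: [-0.0, -0.1, -0.8]
opening: 39.5
at [ 603.3 -113.4   86.7] tray [-97.4 -39.8  27. ] d [-5.   1.4 -9. ] ang 0.5 F [-0.  -0.1 -0.8] open 39.5 t 23.9 n 1
1 {'x': 0.011, 'y': 0.003, 'z': 0.04, 'wx': -0.0005, 'wy': 0.0026, 'wz': 0.0009}
```

```bash
python3 -m pendant '[{"x":0,"y":0.002,"z":0.03,"wx":0,"wy":0.0026,"wz":0,"claw":1},{"x":0,"y":0,"z":0.012,"wx":0,"wy":0,"wz":0,"claw":1},{"x":0,"y":0,"z":0.01,"wx":0,"wy":0,"wz":0,"claw":1},{"x":0,"y":0,"z":0,"wx":0,"wy":0,"wz":0,"claw":1}]';python3 go.py tray -100 -39 17
```

```text
t: 24.4
ee_pos: [601.6, -112.9, 76.9]
eef_rot: [-0.129, 0.062, 0.99, 0.007]
wrist_force: [0.3, -0.4, -1.8]
opening: 39.5
at [ 601.6 -112.9   76.9] tray [-96.6 -39.5  17. ] d [-3.2  0.9  0.8] ang 0.3 F [ 0.3 -0.4 -1.8] open 39.5 t 24.4 n 1
1 {'x': 0.014, 'y': 0.002, 'wx': -0.0006, 'wy': 0.0011, 'wz': 0.0009}
```

```bash
python3 -m pendant '[{"x":0,"y":0,"z":0.006,"wx":0,"wy":0.001,"wz":0,"claw":1},{"x":0,"y":0,"z":0,"wx":0,"wy":0,"wz":0,"claw":0.3},{"x":0,"y":0,"z":0,"wx":0,"wy":0,"wz":0,"claw":-0.3},{"x":0,"y":0,"z":-0.03,"wx":0,"wy":0,"wz":0,"claw":-0.5},{"x":0,"y":0,"z":-0.2,"wx":0,"wy":0,"wz":0,"claw":-0.6}]'; python3 -m pendant '[{"x":0,"y":0,"z":-0.16,"wx":0,"wy":0,"wz":0,"claw":-0.6},{"x":0,"y":0,"z":0,"wx":0,"wy":0,"wz":0,"claw":1},{"x":0.14,"y":0,"z":0,"wx":0,"wy":0,"wz":0,"claw":1},{"x":0.1,"y":0,"z":0.1,"wx":0,"wy":0,"wz":0,"claw":1},{"x":0,"y":0,"z":0,"wx":0,"wy":0,"wz":0,"claw":1}]'; python3 go.py tray -160 -39 15;  python3 - <<'E'
from h import *
im,p=img('wrist'); cv2.imwrite('pics/m_w.png',im)
E
```

```text
t: 25.02
ee_pos: [612.6, -114.0, 128.4]
eef_rot: [-0.135, 0.062, 0.989, 0.008]
wrist_force: [0.2, -0.1, 0.4]
opening: 68.7
t: 25.65
ee_pos: [559.9, -107.4, 161.4]
eef_rot: [-0.133, 0.062, 0.989, 0.008]
wrist_force: [0.9, 1.2, -0.4]
opening: 0.3
at [ 559.9 -107.4  161.4] tray [-159.1  -39.4   87.8] d [-19.5   2.9 -70.1] ang 0.3 F [ 0.9  1.2 -0.4] open 0.3 t 25.65 n 2
1 {'x': 0.001, 'y': 0.001, 'z': 0.146, 'wy': -0.0008, 'wz': 0.0004}
2 {'x': 0.001, 'y': 0.001, 'z': 0.146, 'wy': -0.0008, 'wz': 0.0004}
```

View pics/m_w.png

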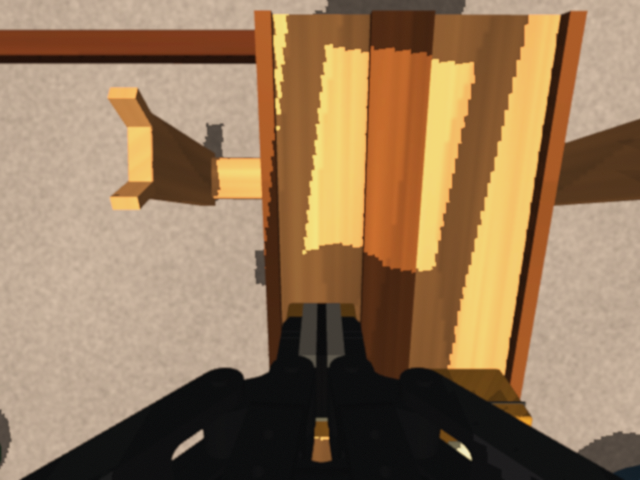

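```bash
python3 -m pendant '[{"x":0,"y":0,"z":0.14,"wx":0,"wy":-0.001,"wz":0,"claw":1},{"x":0,"y":0,"z":0.12,"wx":0,"wy":0,"wz":0,"claw":1},{"x":0,"y":0,"z":0.03,"wx":0,"wy":0,"wz":0,"claw":1},{"x":0,"y":0,"z":0,"wx":0,"wy":0,"wz":0,"claw":1}]'; python3 go.py tray -76 -39 15
```

```text
t: 26.2
ee_pos: [550.1, -107.1, 91.5]
eef_rot: [-0.125, 0.062, 0.99, 0.007]
wrist_force: [-0.0, -0.8, -0.3]
opening: -0.2
at [ 550.1 -107.1   91.5] tray [-150.4  -40.4   17.8] d [ 70.7  -7.8 -21.9] ang 0.7 F [-0.  -0.8 -0.3] open -0.2 t 26.2 n 2
1 {'x': -0.149, 'y': 0.002, 'z': 0.007, 'wx': -0.0005, 'wy': 0.0017, 'wz': 0.0004}
2 {'x': -0.149, 'y': 0.003, 'z': 0.006, 'wx': -0.0005, 'wy': 0.0017, 'wz': 0.0004}
```

```bash
python3 -m pendant '[{"x":-0.05,"y":0.005,"z":0.01,"wx":0,"wy":0.002,"wz":0,"claw":1},{"x":-0.05,"y":0,"z":0,"wx":0,"wy":0,"wz":0,"claw":1},{"x":-0.05,"y":0,"z":0,"wx":0,"wy":0,"wz":0,"claw":1},{"x":-0.05,"y":0,"z":0,"wx":0,"wy":0,"wz":0,"claw":1},{"x":-0.04,"y":0,"z":0,"wx":0,"wy":0,"wz":0,"claw":1}]'; python3 go.py tray -76 -39 15;python3 -m pendant '[{"x":-0.02,"y":0,"z":0,"wx":0,"wy":0,"wz":0,"claw":1}]'; python3 go.py tray -76 -39 15
```

```text
t: 26.82
ee_pos: [615.0, -114.2, 75.4]
eef_rot: [-0.125, 0.062, 0.99, 0.006]
wrist_force: [-0.7, 0.4, -0.7]
opening: -0.0
at [ 615.  -114.2   75.4] tray [-83.1 -39.1  19.2] d [ 5.8 -0.7 -5.9] ang 0.7 F [-0.7  0.4 -0.7] open -0.0 t 26.82 n 1
1 {'x': -0.028, 'z': 0.017, 'wx': -0.0011, 'wy': 0.0036, 'wz': 0.0008}
t: 26.95
ee_pos: [620.6, -114.9, 73.9]
eef_rot: [-0.125, 0.062, 0.99, 0.006]
wrist_force: [-0.5, 0.3, 0.7]
opening: 0.1
at [ 620.6 -114.9   73.9] tray [-77.3 -39.1  19.1] d [ 0.2  0.  -4.3] ang 0.7 F [-0.5  0.3  0.7] open 0.1 t 26.95 n 1
1 {'x': -0.005, 'z': 0.017, 'wx': -0.0012, 'wy': 0.0035, 'wz': 0.0009}
```

```bash
for i in 1 2 3 4; do python3 -m pendant '[{"x":-0.014,"y":0,"z":0.004,"wx":0,"wy":0.001,"wz":0,"claw":1}]' >/dev/null;python3 go.py tray -76 -39 15|head -1;done
```

```text
at [ 623.8 -115.4   72. ] tray [-73.7 -39.1  18.2] d [-3.   0.5 -2.5] ang 0.5 F [-0.2 -0.2  0.1] open 0.4 t 27.07 n 1
at [ 624.5 -115.4   70.8] tray [-72.7 -39.   17.1] d [-3.7  0.5 -1.2] ang 0.3 F [-8.6  0.9 10.8] open 0.2 t 27.2 n 1
at [ 624.  -115.3   70. ] tray [-73.  -39.   16.2] d [-3.2  0.4 -0.4] ang 0.8 F [-7.9  1.5 10.3] open -0.0 t 27.32 n 1
at [ 623.5 -115.3   69.3] tray [-73.3 -39.   15.5] d [-2.7  0.4  0.3] ang 1.3 F [-6.5  0.3  8.4] open -0.1 t 27.45 n 1
```

```bash
python3 -m pendant '[{"x":0.06,"y":0,"z":0,"wx":0,"wy":-0.004,"wz":0,"claw":1},{"x":0.12,"y":0,"z":-0.1,"wx":0,"wy":0,"wz":0,"claw":1},{"x":0,"y":0,"z":-0.24,"wx":0,"wy":0,"wz":0,"claw":-1},{"x":0,"y":0.05,"z":-0.2,"wx":0,"wy":0,"wz":0,"claw":-1},{"x":0,"y":0,"z":0,"wx":0,"wy":0,"wz":0,"claw":-1}]'; python3 - <<'E'
from h import *
im,p=img('wrist'); cv2.imwrite('pics/n_w.png',im)
im,p=img('top'); cv2.imwrite('pics/n_t.png',im)
print([t for t in tins(im,p) if 35<t[3]<70 and 50<t[2]<90])
E
python3 go.py down 451 311 180 86
```

```text
t: 28.08
ee_pos: [614.7, -100.8, 213.8]
eef_rot: [-0.138, 0.062, 0.988, 0.008]
wrist_force: [-0.4, -0.1, -0.3]
opening: 54.3
[(533.1, 403.4, 61.1, 42.1, 18.6, array([155., 249.])), (451.3, 311.3, 63.0, 42.1, -3.6, array([189., 280.]))]
at [ 611.7 -101.   210. ] tray [-122.8  -26.4  147.8] d [-160.7  412.   -30. ] ang 16.7 F [-0.3 -0.3  0.7] open 69.0 t 28.18 n 8
1 {'x': 0.097, 'y': 0.194, 'z': 0.044, 'wy': -0.0114, 'wz': -0.0022}
2 {'x': 0.097, 'y': 0.195, 'z': 0.04, 'wy': -0.0114, 'wz': -0.0022}
3 {'x': 0.097, 'y': 0.196, 'z': 0.037, 'wy': -0.0114, 'wz': -0.0022}
4 {'x': 0.097, 'y': 0.196, 'z': 0.033, 'wy': -0.0114, 'wz': -0.0022}
5 {'x': 0.097, 'y': 0.197, 'z': 0.029, 'wy': -0.0114, 'wz': -0.0022}
6 {'x': 0.097, 'y': 0.198, 'z': 0.026, 'wy': -0.0114, 'wz': -0.0022}
7 {'x': 0.096, 'y': 0.199, 'z': 0.022, 'wy': -0.0114, 'wz': -0.0022}
8 {'x': 0.095, 'y': 0.199, 'z': 0.019, 'wy': -0.0114, 'wz': -0.0022}
```

View pics/n_w.png

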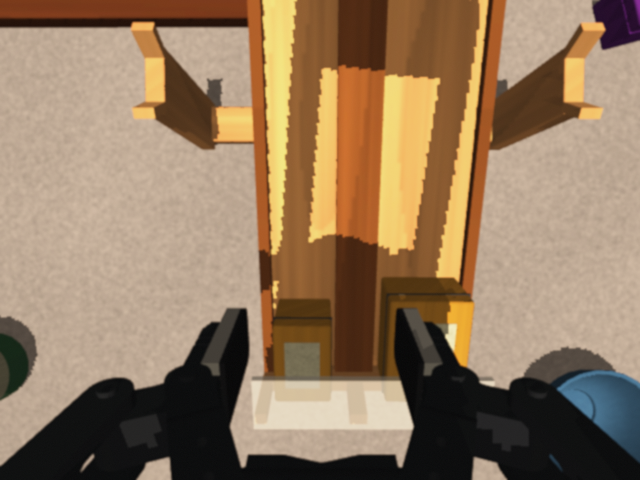

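The small tin is under the hood at (302,355), and the large one at (428,340) is still home. Next is the brass tin at world (451,311).

```bash
python3 -m pendant '[{"x":0.097,"y":0.194,"z":0.025,"wx":0,"wy":-0.0114,"wz":-0.0022,"claw":-1},{"x":0.097,"y":0.195,"z":0.025,"wx":0,"wy":-0.0114,"wz":-0.0022,"claw":-1},{"x":0.097,"y":0.196,"z":0.03,"wx":0,"wy":-0.0114,"wz":-0.0022,"claw":-1},{"x":0.097,"y":0.196,"z":0.033,"wx":0,"wy":-0.0114,"wz":-0.0022,"claw":-1},{"x":0.097,"y":0.197,"z":0.029,"wx":0,"wy":-0.0114,"wz":-0.0022,"claw":-1}]' >/dev/null; python3 -m pendant '[{"x":0.097,"y":0.198,"z":0.026,"wx":0,"wy":-0.0114,"wz":-0.0022,"claw":-1},{"x":0.096,"y":0.199,"z":0.022,"wx":0,"wy":-0.0114,"wz":-0.0022,"claw":-1},{"x":0.08,"y":0.16,"z":0.02,"wx":0,"wy":-0.0114,"wz":-0.0022,"claw":-1},{"x":0,"y":0,"z":0,"wx":0,"wy":0,"wz":0,"claw":-1},{"x":0,"y":0,"z":0,"wx":0,"wy":0,"wz":0,"claw":-0.6}]'; python3 go.py down 451 311 100 86.4; python3 - <<'E'
from h import *
im,p=img('wrist'); cv2.imwrite('pics/o_w.png',im)
E
```

```text
t: 29.42
ee_pos: [440.3, 305.0, 169.6]
eef_rot: [-0.012, 0.038, 0.999, -0.002]
wrist_force: [1.4, -0.3, -0.6]
opening: 69.8
at [440.3 305.  169.6] tray [-326.6  354.3   51.4] d [ 10.7   6.  -69.6] ang 1.6 F [ 1.4 -0.3 -0.6] open 69.8 t 29.43 n 2
1 {'x': -0.024, 'y': 0.014, 'z': 0.139, 'wx': -0.0009, 'wy': -0.0037, 'wz': -0.0021}
2 {'x': -0.022, 'y': 0.014, 'z': 0.139, 'wx': -0.0009, 'wy': -0.0037, 'wz': -0.0021}
```

View pics/o_w.png

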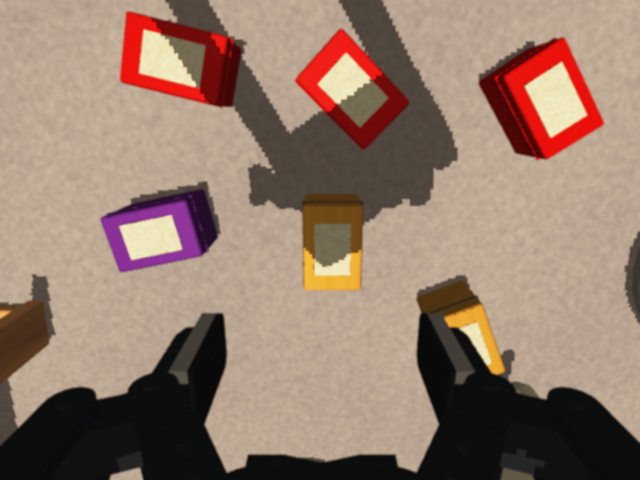

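Target is brass at (332,245). The purple (155,232) and reds are decoys.

```bash
python3 - <<'E'
from h import *
p=env.camera_params('wrist')
P=np.array([onz(p,u,v,46)[:2] for u,v in((303,205),(363,205),(361,290),(303,289))],np.float32)
print(cv2.minAreaRect(P))
E
python3 -m pendant '[{"x":-0.04,"y":0.028,"z":0.1,"wx":-0.001,"wy":-0.006,"wz":-0.003,"claw":-0.6},{"x":-0.01,"y":0.01,"z":0.2,"wx":0,"wy":0,"wz":0,"claw":-0.6},{"x":0,"y":0,"z":0.15,"wx":0,"wy":0,"wz":0,"claw":-0.6},{"x":0,"y":0,"z":0,"wx":0,"wy":0,"wz":0,"claw":-0.6}]'; python3 go.py down 450 310.5 15 86.4
```

```text
((449.41009521484375, 310.1206359863281), (39.95795822143555, 59.556396484375), 84.898681640625)
t: 29.98
ee_pos: [457.8, 307.8, 54.2]
eef_rot: [-0.001, 0.038, 0.999, -0.001]
wrist_force: [-1.2, 0.2, 0.2]
opening: 68.2
at [457.8 307.8  54.2] tray [-280.4  359.3  -55.7] d [ -7.8   2.7 -39.2] ang 0.8 F [-1.2  0.2  0.2] open 68.2 t 29.98 n 1
1 {'x': 0.031, 'y': 0.009, 'z': 0.157, 'wx': -0.0008, 'wy': -0.0009, 'wz': -0.0044}
```

```bash
python3 -m pendant '[{"x":0.04,"y":0.014,"z":0.08,"wx":0,"wy":0,"wz":-0.004,"claw":-0.6},{"x":0.006,"y":0,"z":0.07,"wx":0,"wy":0,"wz":0,"claw":-0.6},{"x":0,"y":0,"z":0.015,"wx":0,"wy":0,"wz":0,"claw":-0.6},{"x":0,"y":0,"z":0,"wx":0,"wy":0,"wz":0,"claw":-0.6}]'; python3 go.py down 450 310.5 16 86.4
```

```text
t: 30.48
ee_pos: [452.6, 310.6, 16.9]
eef_rot: [0.002, 0.035, 0.999, 0.001]
wrist_force: [-0.2, -0.2, -0.6]
opening: 68.5
at [452.6 310.6  16.9] tray [-276.1  361.5  -93.1] d [-2.6 -0.1 -0.9] ang 0.5 F [-0.2 -0.2 -0.6] open 68.5 t 30.48 n 1
1 {'x': 0.01, 'y': -0.001, 'z': 0.004, 'wx': 0.0004, 'wy': 0.0012, 'wz': -0.0023}
```

```bash
python3 -m pendant '[{"x":0.01,"y":0,"z":0,"wx":0,"wy":0.001,"wz":-0.002,"claw":1},{"x":0,"y":0,"z":0,"wx":0,"wy":0,"wz":0,"claw":1},{"x":0,"y":0,"z":0,"wx":0,"wy":0,"wz":0,"claw":1},{"x":0,"y":0,"z":0,"wx":0,"wy":0,"wz":0,"claw":1},{"x":0,"y":0,"z":0,"wx":0,"wy":0,"wz":0,"claw":1}]' 30;  python3 -m pendant '[{"x":0,"y":0,"z":-0.05,"wx":0,"wy":0,"wz":0,"claw":1},{"x":0,"y":0,"z":-0.2,"wx":0,"wy":0,"wz":0,"claw":1},{"x":0,"y":0,"z":-0.24,"wx":0,"wy":0,"wz":0,"claw":1},{"x":0,"y":0,"z":-0.24,"wx":0,"wy":0,"wz":0,"claw":1},{"x":0,"y":0,"z":-0.05,"wx":0,"wy":0,"wz":0,"claw":1}]';python3 go.py tray -145 -39 120
```

```text
t: 31.1
ee_pos: [451.3, 311.2, 19.2]
eef_rot: [0.002, 0.032, 0.999, 0.002]
wrist_force: [0.1, -0.6, -2.5]
opening: 39.5
t: 31.72
ee_pos: [449.6, 310.2, 220.8]
eef_rot: [0.0, 0.032, 0.999, 0.001]
wrist_force: [0.7, 0.2, -2.7]
opening: 39.8
at [449.6 310.2 220.8] tray [-331.6  360.7  103. ] d [ 132.  -420.   -31.9] ang 15.4 F [ 0.7  0.2 -2.7] open 39.8 t 31.73 n 8
1 {'x': -0.079, 'y': -0.205, 'z': 0.016, 'wy': 0.0104, 'wz': 0.0026}
2 {'x': -0.081, 'y': -0.205, 'z': 0.013, 'wy': 0.0104, 'wz': 0.0026}
3 {'x': -0.083, 'y': -0.204, 'z': 0.01, 'wy': 0.0104, 'wz': 0.0026}
4 {'x': -0.085, 'y': -0.203, 'z': 0.007, 'wy': 0.0104, 'wz': 0.0026}
5 {'x': -0.087, 'y': -0.203, 'z': 0.004, 'wy': 0.0104, 'wz': 0.0026}
6 {'x': -0.089, 'y': -0.202, 'z': 0.001, 'wy': 0.0104, 'wz': 0.0026}
7 {'x': -0.09, 'y': -0.201, 'z': -0.002, 'wy': 0.0104, 'wz': 0.0026}
8 {'x': -0.092, 'y': -0.201, 'z': -0.005, 'wy': 0.0104, 'wz': 0.0026}
```

```bash
python3 -m pendant '[{"x":-0.085,"y":-0.205,"z":0.01,"wx":0,"wy":0.0104,"wz":0.0026,"claw":1},{"x":-0.09,"y":-0.205,"z":0.01,"wx":0,"wy":0.0104,"wz":0.0026,"claw":1},{"x":-0.095,"y":-0.204,"z":0.01,"wx":0,"wy":0.0104,"wz":0.0026,"claw":1},{"x":-0.1,"y":-0.203,"z":0.007,"wx":0,"wy":0.0104,"wz":0.0026,"claw":1},{"x":-0.1,"y":-0.203,"z":0.004,"wx":0,"wy":0.0104,"wz":0.0026,"claw":1}]' >/dev/null;python3 go.py tray -120 -39 120
```

```text
at [545.2  45.2 202.5] tray [-202.6  110.1  118.7] d [  60.4 -158.1  -20.1] ang 5.8 F [ 1.   0.5 -1.8] open 39.5 t 32.35 n 3
1 {'x': -0.103, 'y': -0.202, 'z': 0.009, 'wx': -0.0005, 'wy': 0.01, 'wz': 0.0035}
2 {'x': -0.106, 'y': -0.201, 'z': 0.006, 'wx': -0.0005, 'wy': 0.01, 'wz': 0.0035}
3 {'x': -0.108, 'y': -0.2, 'z': 0.002, 'wx': -0.0005, 'wy': 0.01, 'wz': 0.0035}
```

```bash
python3 -m pendant '[{"x":-0.103,"y":-0.202,"z":0.005,"wx":0,"wy":0.01,"wz":0.0035,"claw":1},{"x":-0.106,"y":-0.201,"z":0.005,"wx":0,"wy":0.01,"wz":0.0035,"claw":1},{"x":-0.08,"y":-0.15,"z":0.04,"wx":0,"wy":0.01,"wz":0.0035,"claw":1},{"x":0,"y":0,"z":0.1,"wx":0,"wy":0,"wz":0,"claw":1},{"x":0,"y":0,"z":0,"wx":0,"wy":0,"wz":0,"claw":1}]' >/dev/null;python3 go.py tray -120 -39 60
```

```text
at [ 591.4 -108.6  144.9] tray [-124.4  -36.5   80. ] d [ -1.2  -2.3 -20.5] ang 0.8 F [ 0.   0.1 -2.3] open 39.5 t 32.98 n 1
1 {'x': -0.018, 'y': -0.01, 'z': 0.08, 'wx': -0.0009, 'wy': -0.0034, 'wz': -0.0024}
```

```bash
python3 -m pendant '[{"x":-0.014,"y":-0.013,"z":0.08,"wx":-0.001,"wy":-0.003,"wz":-0.002,"claw":1},{"x":0,"y":0,"z":0.1,"wx":0,"wy":0,"wz":0,"claw":1},{"x":0,"y":0,"z":0.02,"wx":0,"wy":0,"wz":0,"claw":1},{"x":0,"y":0,"z":0,"wx":0,"wy":0,"wz":0,"claw":1}]'>/dev/null;python3 go.py tray -120 -39.3 30;  python3 - <<'E'
from h import *
im,p=img('wrist'); cv2.imwrite('pics/p_w.png',im)
E
```

```text
at [ 582.8 -109.3   97.4] tray [-120.3  -38.3   31.9] d [-0.3 -1.  -1.9] ang 0.2 F [-0.1  0.1 -1.6] open 39.7 t 33.48 n 1
1 {'x': -0.001, 'y': -0.004, 'z': 0.008, 'wy': 0.0009}
```

View pics/p_w.png

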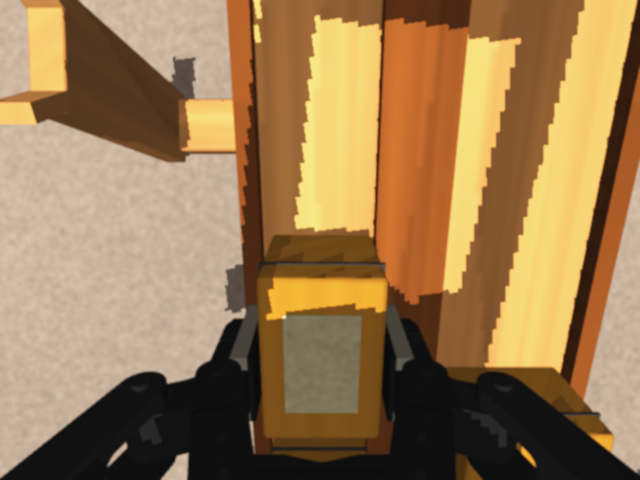

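The tin (bottom rear edge at u 270–375) lines up with the narrow lane (u 263–377) to within about 2 mm. I'll lower it, release, and then push.

```bash
python3 -m pendant '[{"x":0,"y":-0.004,"z":0.03,"wx":0,"wy":0.001,"wz":0,"claw":1},{"x":0,"y":0,"z":0.016,"wx":0,"wy":0,"wz":0,"claw":1},{"x":0,"y":0,"z":0.01,"wx":0,"wy":0,"wz":0,"claw":1},{"x":0,"y":0,"z":0,"wx":0,"wy":0,"wz":0,"claw":1}]';python3 go.py tray -120 -39 18
```

```text
t: 34.02
ee_pos: [580.9, -109.9, 85.3]
eef_rot: [-0.128, 0.063, 0.99, 0.008]
wrist_force: [-0.2, -0.1, -2.4]
opening: 39.4
at [ 580.9 -109.9   85.3] tray [-118.9  -39.2   19.8] d [-1.5  0.4 -1.5] ang 0.3 F [-0.2 -0.1 -2.4] open 39.4 t 34.02 n 1
1 {'x': 0.004, 'y': 0.001, 'z': 0.007, 'wy': 0.0014, 'wz': 0.0006}
```

```bash
python3 -m pendant '[{"x":0,"y":0,"z":0.01,"wx":0,"wy":0.001,"wz":0,"claw":1},{"x":0,"y":0,"z":0,"wx":0,"wy":0,"wz":0,"claw":0.3},{"x":0,"y":0,"z":0,"wx":0,"wy":0,"wz":0,"claw":-0.3},{"x":0,"y":0,"z":-0.03,"wx":0,"wy":0,"wz":0,"claw":-0.5},{"x":0,"y":0,"z":-0.2,"wx":0,"wy":0,"wz":0,"claw":-0.6}]'>/dev/null; python3 -m pendant '[{"x":0,"y":0,"z":-0.16,"wx":0,"wy":0,"wz":0,"claw":-0.6},{"x":0,"y":0,"z":0,"wx":0,"wy":0,"wz":0,"claw":1},{"x":0.14,"y":0,"z":0,"wx":0,"wy":0,"wz":0,"claw":1},{"x":0.1,"y":0,"z":0.1,"wx":0,"wy":0,"wz":0,"claw":1},{"x":0,"y":0,"z":0.1,"wx":0,"wy":0,"wz":0,"claw":1}]'; python3 go.py tray -178 -39 15
```

```text
t: 35.28
ee_pos: [535.1, -104.3, 148.4]
eef_rot: [-0.128, 0.063, 0.99, 0.007]
wrist_force: [0.7, -0.5, 0.3]
opening: 0.1
at [ 535.1 -104.3  148.4] tray [-179.8  -39.5   68.9] d [-12.1   2.  -52.5] ang 0.3 F [ 0.7 -0.5  0.3] open 0.1 t 35.27 n 1
1 {'x': -0.006, 'y': 0.002, 'z': 0.215, 'wx': -0.0006, 'wy': 0.0016, 'wz': 0.0005}
```

```bash
python3 -m pendant '[{"x":0.02,"y":0,"z":0.1,"wx":0,"wy":0.001,"wz":0,"claw":1},{"x":0,"y":0,"z":0.1,"wx":0,"wy":0,"wz":0,"claw":1},{"x":0,"y":0,"z":0.02,"wx":0,"wy":0,"wz":0,"claw":1},{"x":-0.02,"y":0,"z":0,"wx":0,"wy":0,"wz":0,"claw":1}]'; python3 go.py tray -136 -39 15
```

```text
t: 35.78
ee_pos: [515.8, -101.4, 91.5]
eef_rot: [-0.133, 0.063, 0.989, 0.008]
wrist_force: [-0.3, -0.5, 0.3]
opening: 0.0
at [ 515.8 -101.4   91.5] tray [-183.9  -39.     8.8] d [47.5 -6.1 -6.4] ang 0.4 F [-0.3 -0.5  0.3] open 0.0 t 35.77 n 1
1 {'x': -0.192, 'z': -0.026, 'wy': -0.0019, 'wz': 0.0006}
```

```bash
python3 -m pendant '[{"x":-0.04,"y":0,"z":-0.026,"wx":0,"wy":-0.001,"wz":0,"claw":1},{"x":-0.04,"y":0,"z":0,"wx":0,"wy":0,"wz":0,"claw":1},{"x":-0.04,"y":0,"z":0,"wx":0,"wy":0,"wz":0,"claw":1},{"x":-0.03,"y":0,"z":0,"wx":0,"wy":0,"wz":0,"claw":1}]'; python3 go.py tray -136 -39 15
```

```text
t: 36.28
ee_pos: [559.3, -107.2, 89.9]
eef_rot: [-0.129, 0.063, 0.99, 0.008]
wrist_force: [-1.1, 0.7, -1.1]
opening: 0.2
at [ 559.3 -107.2   89.9] tray [-141.1  -39.2   18.6] d [ 4.  -0.3 -4.8] ang 0.2 F [-1.1  0.7 -1.1] open 0.2 t 36.27 n 1
1 {'x': -0.02, 'y': 0.001, 'z': 0.014, 'wx': -0.0005, 'wy': 0.0011, 'wz': 0.0005}
```

```bash
for i in 1 2 3 4; do python3 -m pendant '[{"x":-0.014,"y":0,"z":0.004,"wx":0,"wy":0.001,"wz":0,"claw":1}]' >/dev/null;python3 go.py tray -136 -39 15|head -1;done
```

```text
at [ 563.  -107.7   87.9] tray [-137.   -39.2   17.6] d [ 0.3  0.2 -2.8] ang 0.1 F [-1.2 -0.6  0.9] open 0.2 t 36.4 n 1
at [ 566.1 -108.    85.8] tray [-133.5  -39.2   16.4] d [-2.8  0.5 -0.7] ang 0.2 F [-0.9 -0.7  1.3] open -0.2 t 36.52 n 1
at [ 566.2 -108.    84.5] tray [-133.   -39.2   15.2] d [-2.9  0.5  0.6] ang 0.8 F [-10.1   1.2  11.7] open -0.1 t 36.65 n 1
at [ 565.6 -107.8   83.5] tray [-133.4  -39.1   14.1] d [-2.3  0.3  1.6] ang 1.4 F [-6.6  0.5 10. ] open -0.0 t 36.77 n 1
```

Home at -133, as expected. I'll retract and go for the third small tin.

```bash
python3 -m pendant '[{"x":0.06,"y":0,"z":0,"wx":0,"wy":-0.004,"wz":0,"claw":1},{"x":0.04,"y":0,"z":-0.1,"wx":0,"wy":0,"wz":0,"claw":1},{"x":0,"y":0,"z":-0.24,"wx":0,"wy":0,"wz":0,"claw":-1},{"x":0,"y":0.05,"z":-0.2,"wx":0,"wy":0,"wz":0,"claw":-1},{"x":0,"y":0,"z":0,"wx":0,"wy":0,"wz":0,"claw":-1}]'>/dev/null; python3 - <<'E'
from h import *
im,p=img('wrist'); cv2.imwrite('pics/q_w.png',im)
im,p=img('top'); cv2.imwrite('pics/q_t.png',im)
print([t for t in tins(im,p) if 35<t[3]<70 and 50<t[2]<90])
E
python3 go.py down 533 403.4 190 108.6
```

```text
[(533.1, 403.4, 61.1, 42.1, 18.6, array([155., 249.]))]
at [575.5 -96.6 218.8] tray [-160.3  -26.6  146.9] d [-42.5 500.  -28.8] ang 30.6 F [-1.  -0.3 -1. ] open 68.7 t 37.5 n 9
1 {'x': 0.041, 'y': 0.218, 'z': 0.026, 'wx': 0.0023, 'wy': -0.0099, 'wz': -0.0159}
2 {'x': 0.031, 'y': 0.22, 'z': 0.023, 'wx': 0.0023, 'wy': -0.0099, 'wz': -0.0159}
3 {'x': 0.021, 'y': 0.221, 'z': 0.02, 'wx': 0.0023, 'wy': -0.0099, 'wz': -0.0159}
4 {'x': 0.01, 'y': 0.222, 'z': 0.018, 'wx': 0.0023, 'wy': -0.0099, 'wz': -0.0159}
5 {'y': 0.223, 'z': 0.017, 'wx': 0.0023, 'wy': -0.0099, 'wz': -0.0159}
6 {'x': -0.011, 'y': 0.223, 'z': 0.015, 'wx': 0.0023, 'wy': -0.0099, 'wz': -0.0159}
7 {'x': -0.021, 'y': 0.222, 'z': 0.014, 'wx': 0.0023, 'wy': -0.0099, 'wz': -0.0159}
8 {'x': -0.032, 'y': 0.221, 'z': 0.013, 'wx': 0.0023, 'wy': -0.0099, 'wz': -0.0159}
9 {'x': -0.043, 'y': 0.219, 'z': 0.013, 'wx': 0.0023, 'wy': -0.0099, 'wz': -0.0159}
```

View pics/q_w.png

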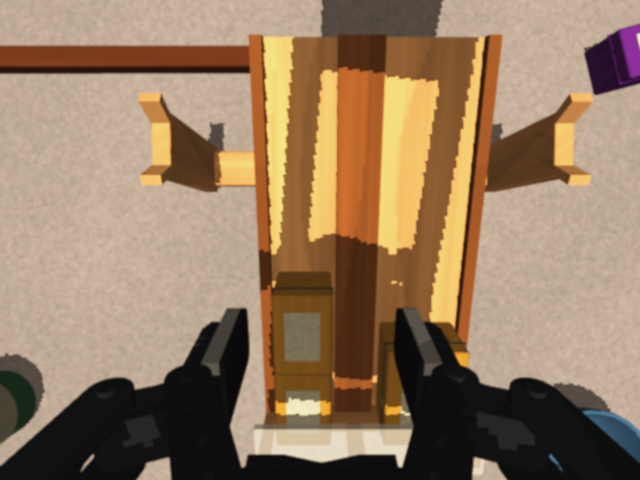

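```bash
python3 -m pendant '[{"x":0.041,"y":0.218,"z":0.02,"wx":0.002,"wy":-0.01,"wz":-0.016,"claw":-1},{"x":0.031,"y":0.22,"z":0.02,"wx":0.002,"wy":-0.01,"wz":-0.016,"claw":-1},{"x":0.021,"y":0.221,"z":0.02,"wx":0.002,"wy":-0.01,"wz":-0.016,"claw":-1},{"x":0.01,"y":0.222,"z":0.015,"wx":0.002,"wy":-0.01,"wz":-0.016,"claw":-1},{"x":0,"y":0.223,"z":0.015,"wx":0.002,"wy":-0.01,"wz":-0.016,"claw":-1}]' >/dev/null; python3 go.py down 533 403.4 190 108.6
```

```text
at [547.  181.7 195. ] tray [-215.9  245.7  107.4] d [-14.  221.7  -5. ] ang 14.1 F [ 1.5  0.2 -1.2] open 85.3 t 38.12 n 4
1 {'x': -0.014, 'y': 0.222, 'z': 0.008, 'wx': 0.0027, 'wy': -0.0109, 'wz': -0.016}
2 {'x': -0.025, 'y': 0.221, 'z': 0.006, 'wx': 0.0027, 'wy': -0.0109, 'wz': -0.016}
3 {'x': -0.036, 'y': 0.219, 'z': 0.006, 'wx': 0.0027, 'wy': -0.0109, 'wz': -0.016}
4 {'x': -0.047, 'y': 0.217, 'z': 0.005, 'wx': 0.0027, 'wy': -0.0109, 'wz': -0.016}
```

```bash
python3 -m pendant '[{"x":-0.014,"y":0.222,"z":0.008,"wx":0.0027,"wy":-0.011,"wz":-0.016,"claw":-1},{"x":-0.025,"y":0.221,"z":0.006,"wx":0.0027,"wy":-0.011,"wz":-0.016,"claw":-1},{"x":-0.036,"y":0.219,"z":0.006,"wx":0.0027,"wy":-0.011,"wz":-0.016,"claw":-1},{"x":-0.04,"y":0.16,"z":0.005,"wx":0.0027,"wy":-0.011,"wz":-0.016,"claw":-0.4},{"x":0,"y":0,"z":0,"wx":0,"wy":0,"wz":0,"claw":-0.4}]' >/dev/null;  python3 -m pendant '[{"x":0,"y":0,"z":0,"wx":0,"wy":0,"wz":0,"claw":-0.4}]'>/dev/null;python3 go.py down 533 403.4 100 108.6;  python3 - <<'E'
from h import *
im,p=img('wrist'); cv2.imwrite('pics/r_w.png',im)
E
```

```text
at [523.5 393.4 174.8] tray [-259.2  452.7   74.8] d [  9.5  10.  -74.8] ang 1.3 F [ 0.4  0.3 -0.1] open 59.6 t 38.88 n 2
1 {'x': -0.027, 'y': 0.013, 'z': 0.149, 'wx': -0.0009, 'wy': -0.003, 'wz': 0.0017}
2 {'x': -0.026, 'y': 0.013, 'z': 0.149, 'wx': -0.0009, 'wy': -0.003, 'wz': 0.0017}
```

View pics/r_w.png

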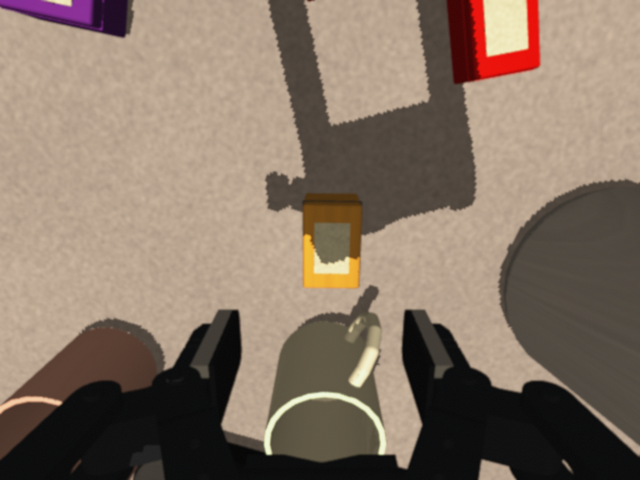

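```bash
python3 - <<'E'
from h import *
p=env.camera_params('wrist')
P=np.array([onz(p,u,v,46)[:2] for u,v in((303,205),(362,204),(360,288),(303,288))],np.float32)
print(cv2.minAreaRect(P))
for u,v,z in((352,320,75),(375,318,75),(360,385,30),(300,325,0)): print(onz(p,u,v,z))
E
```

```text
((530.8510131835938, 401.7632751464844), (59.97663497924805, 40.00198745727539), 19.321983337402344)
[564.17973292 426.91091535  75.        ]
[557.96126898 440.32694958  75.        ]
[637.17592956 464.01369747  30.        ]
[618.12036334 405.35281963   0.        ]
```

```bash
python3 - <<'E'
from h import *
p=env.camera_params('top')
for u,v,z in((138,203,95),(136,221,75),(136,230,50),(143,229,20)): print(z,onz(p,u,v,z))
im=cv2.imread('pics/q_t.png'); cv2.imwrite('pics/q_c.png',cv2.resize(im[180:270,110:200],None,fx=6,fy=6,interpolation=cv2.INTER_CUBIC))
E
```

```text
95 [646.29813017 437.37981333  95.        ]
75 [602.74628885 446.82771261  75.        ]
50 [583.07370441 453.57240628  50.        ]
20 [590.55376179 444.11074049  20.        ]
```

View pics/q_c.png

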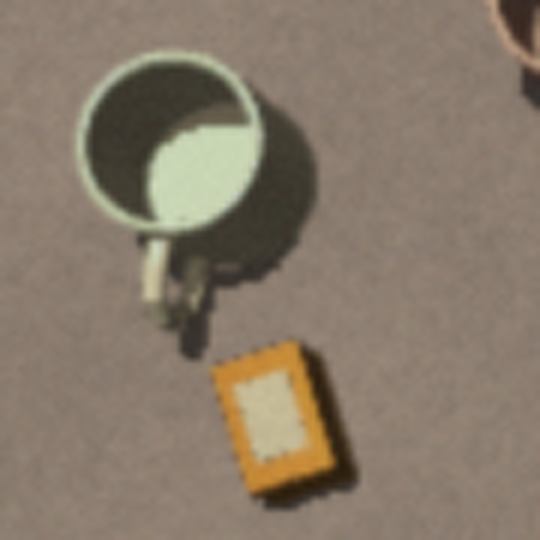

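The mug's handle ends near (585,450) in world, so the descending gripper clears it by about 30 mm. I'm taking the grip slightly on the robot's side of the tin.

```bash
python3 -m pendant '[{"x":-0.026,"y":0.03,"z":0.1,"wx":0,"wy":-0.006,"wz":-0.002,"claw":-0.4},{"x":0,"y":0.008,"z":0.2,"wx":0,"wy":0,"wz":0,"claw":-0.4},{"x":0.006,"y":0,"z":0.13,"wx":0,"wy":0,"wz":0,"claw":-0.4},{"x":0,"y":0,"z":0,"wx":0,"wy":0,"wz":0,"claw":-0.4}]'>/dev/null; python3 go.py down 530 402 15 109
```

```text
at [527.5 396.5  64.5] tray [-227.2  456.3  -30.8] d [  2.5   5.5 -49.5] ang 0.4 F [ 0.6 -0.6 -0.3] open 59.7 t 39.42 n 1
1 {'x': -0.017, 'y': 0.019, 'z': 0.198, 'wx': -0.0021}
```

```bash
python3 -m pendant '[{"x":-0.006,"y":0.024,"z":0.06,"wx":-0.002,"wy":0,"wz":0,"claw":-0.4},{"x":0,"y":0,"z":0.1,"wx":0,"wy":0,"wz":0,"claw":-0.4},{"x":0,"y":0,"z":0.03,"wx":0,"wy":0,"wz":0,"claw":-0.4},{"x":0,"y":0,"z":0,"wx":0,"wy":0,"wz":0,"claw":-0.4}]'>/dev/null; python3 go.py down 530 402 16 109
```

```text
at [531.6 403.4  19.7] tray [-212.6  463.6  -73.2] d [-1.6 -1.4 -3.7] ang 0.5 F [-0.4 -0.   0.9] open 59.9 t 39.92 n 1
1 {'x': 0.008, 'y': -0.003, 'z': 0.015, 'wx': 0.0009, 'wy': 0.0023, 'wz': -0.0011}
```

```bash
python3 -m pendant '[{"x":0.01,"y":-0.003,"z":0.014,"wx":0,"wy":0.002,"wz":0,"claw":1},{"x":0,"y":0,"z":0,"wx":0,"wy":0,"wz":0,"claw":1},{"x":0,"y":0,"z":0,"wx":0,"wy":0,"wz":0,"claw":1},{"x":0,"y":0,"z":0,"wx":0,"wy":0,"wz":0,"claw":1},{"x":0,"y":0,"z":0,"wx":0,"wy":0,"wz":0,"claw":1}]' 30;  python3 -m pendant '[{"x":0,"y":0,"z":-0.05,"wx":0,"wy":0,"wz":0,"claw":1},{"x":0,"y":0,"z":-0.2,"wx":0,"wy":0,"wz":0,"claw":1},{"x":0,"y":0,"z":-0.24,"wx":0,"wy":0,"wz":0,"claw":1},{"x":0,"y":0,"z":-0.24,"wx":0,"wy":0,"wz":0,"claw":1},{"x":0,"y":0,"z":-0.05,"wx":0,"wy":0,"wz":0,"claw":1}]';python3 go.py tray -180 -39 120
```

```text
t: 40.55
ee_pos: [530.2, 402.6, 18.2]
eef_rot: [0.002, -0.163, 0.987, 0.002]
wrist_force: [-0.6, 0.4, -1.9]
opening: 39.7
t: 41.18
ee_pos: [529.1, 401.2, 219.8]
eef_rot: [0.0, -0.163, 0.987, 0.001]
wrist_force: [-0.0, 0.1, -2.2]
opening: 39.8
at [529.1 401.2 219.8] tray [-266.5  461.1  119.5] d [  19.  -506.7  -21.9] ang 30.1 F [-0.   0.1 -2.2] open 39.8 t 41.17 n 9
1 {'x': 0.065, 'y': -0.216, 'z': 0.009, 'wx': -0.002, 'wy': 0.0091, 'wz': 0.0161}
2 {'x': 0.053, 'y': -0.219, 'z': 0.009, 'wx': -0.002, 'wy': 0.0091, 'wz': 0.0161}
3 {'x': 0.042, 'y': -0.221, 'z': 0.009, 'wx': -0.002, 'wy': 0.0091, 'wz': 0.0161}
4 {'x': 0.031, 'y': -0.223, 'z': 0.009, 'wx': -0.002, 'wy': 0.0091, 'wz': 0.0161}
5 {'x': 0.019, 'y': -0.225, 'z': 0.008, 'wx': -0.002, 'wy': 0.0091, 'wz': 0.0161}
6 {'x': 0.007, 'y': -0.225, 'z': 0.007, 'wx': -0.002, 'wy': 0.0091, 'wz': 0.0161}
7 {'x': -0.004, 'y': -0.225, 'z': 0.006, 'wx': -0.002, 'wy': 0.0091, 'wz': 0.0161}
8 {'x': -0.016, 'y': -0.225, 'z': 0.004, 'wx': -0.002, 'wy': 0.0091, 'wz': 0.0161}
9 {'x': -0.027, 'y': -0.224, 'z': 0.002, 'wx': -0.002, 'wy': 0.0091, 'wz': 0.0161}
```

```bash
python3 -m pendant '[{"x":0.065,"y":-0.216,"z":0.009,"wx":-0.002,"wy":0.009,"wz":0.016,"claw":1},{"x":0.053,"y":-0.219,"z":0.009,"wx":-0.002,"wy":0.009,"wz":0.016,"claw":1},{"x":0.042,"y":-0.221,"z":0.009,"wx":-0.002,"wy":0.009,"wz":0.016,"claw":1},{"x":0.031,"y":-0.223,"z":0.009,"wx":-0.002,"wy":0.009,"wz":0.016,"claw":1},{"x":0.019,"y":-0.225,"z":0.008,"wx":-0.002,"wy":0.009,"wz":0.016,"claw":1}]' >/dev/null;python3 go.py tray -175 -39 120
```

```text
at [537.8 117.2 208. ] tray [-220.   180.6  119.7] d [  15.1 -223.3  -11.4] ang 13.5 F [-0.7 -1.4 -1.6] open 39.7 t 41.8 n 4
1 {'x': 0.001, 'y': -0.224, 'z': 0.007, 'wx': -0.0018, 'wy': 0.0091, 'wz': 0.0163}
2 {'x': -0.011, 'y': -0.224, 'z': 0.006, 'wx': -0.0018, 'wy': 0.0091, 'wz': 0.0163}
3 {'x': -0.022, 'y': -0.223, 'z': 0.004, 'wx': -0.0018, 'wy': 0.0091, 'wz': 0.0163}
4 {'x': -0.034, 'y': -0.222, 'z': 0.002, 'wx': -0.0018, 'wy': 0.0091, 'wz': 0.0163}
```

```bash
python3 -m pendant '[{"x":0,"y":-0.224,"z":0,"wx":-0.002,"wy":0.009,"wz":0.016,"claw":1},{"x":-0.011,"y":-0.224,"z":0,"wx":-0.002,"wy":0.009,"wz":0.016,"claw":1},{"x":-0.022,"y":-0.223,"z":0.004,"wx":-0.002,"wy":0.009,"wz":0.016,"claw":1},{"x":-0.03,"y":-0.17,"z":0.05,"wx":-0.002,"wy":0.009,"wz":0.016,"claw":1},{"x":0,"y":0,"z":0.05,"wx":0,"wy":0,"wz":0,"claw":1}]' >/dev/null;python3 -m pendant '[{"x":0,"y":0,"z":0,"wx":0,"wy":0,"wz":0,"claw":1}]' >/dev/null;python3 go.py tray -175 -39 60
```

```text
at [ 543.9 -103.2  171.3] tray [-177.4  -37.2   93.1] d [ -6.4  -1.  -32.6] ang 0.8 F [-0.4 -0.5 -1.1] open 39.9 t 42.55 n 1
1 {'x': -0.011, 'y': -0.008, 'z': 0.132, 'wx': 0.0016, 'wy': -0.003, 'wz': -0.0028}
```

```bash
python3 -m pendant '[{"x":0,"y":-0.011,"z":0.08,"wx":0.0016,"wy":-0.003,"wz":-0.003,"claw":1},{"x":0,"y":0,"z":0.12,"wx":0,"wy":0,"wz":0,"claw":1},{"x":0,"y":0,"z":0.04,"wx":0,"wy":0,"wz":0,"claw":1},{"x":0,"y":0,"z":0,"wx":0,"wy":0,"wz":0,"claw":1}]'>/dev/null;python3 go.py tray -175 -39.3 30;  python3 - <<'E'
from h import *
im,p=img('wrist'); cv2.imwrite('pics/s_w.png',im)
E
```

```text
at [528.5 -99.2 114.1] tray [-177.9  -35.2   33.8] d [ 1.3 -4.3 -4.4] ang 0.5 F [-0.1  0.  -1.1] open 39.6 t 43.05 n 1
1 {'x': -0.011, 'y': -0.016, 'z': 0.015, 'wy': 0.0011, 'wz': 0.0024}
```

View pics/s_w.png

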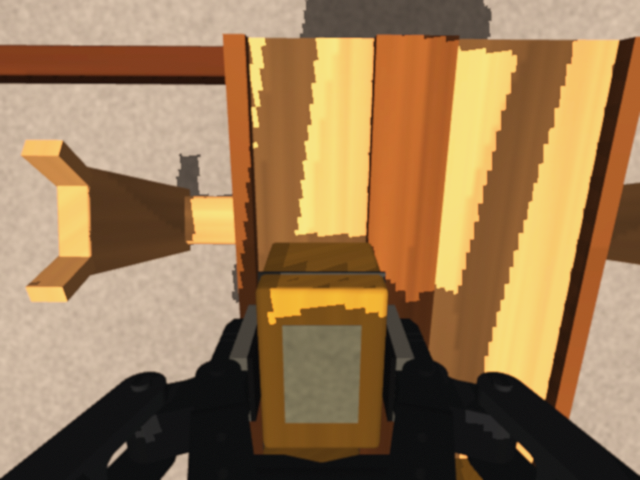

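```bash
python3 -m pendant '[{"x":0,"y":-0.02,"z":0.0,"wx":0,"wy":0.001,"wz":0.002,"claw":1},{"x":0,"y":0,"z":0.03,"wx":0,"wy":0,"wz":0,"claw":1},{"x":0,"y":0,"z":0,"wx":0,"wy":0,"wz":0,"claw":1}]';python3 go.py tray -175 -39.3 19
```

```text
t: 43.48
ee_pos: [528.5, -104.5, 108.9]
eef_rot: [-0.127, 0.063, 0.99, 0.008]
wrist_force: [-0.8, -0.9, -2.3]
opening: 39.7
at [ 528.5 -104.5  108.9] tray [-175.9  -40.5   29. ] d [-1.6  1.4 -9.9] ang 0.4 F [-0.8 -0.9 -2.3] open 39.7 t 43.48 n 1
1 {'x': -0.003, 'y': 0.005, 'z': 0.04, 'wx': -0.0005, 'wy': 0.002}
```

```bash
python3 -m pendant '[{"x":0,"y":0.005,"z":0.025,"wx":0,"wy":0.002,"wz":0,"claw":1},{"x":0,"y":0,"z":0.016,"wx":0,"wy":0,"wz":0,"claw":1},{"x":0,"y":0,"z":0.01,"wx":0,"wy":0,"wz":0,"claw":1},{"x":0,"y":0,"z":0,"wx":0,"wy":0,"wz":0,"claw":1}]'>/dev/null;python3 go.py tray -175 -39.3 18
```

```text
at [ 525.7 -103.1   96.3] tray [-175.5  -39.4   16. ] d [ 1.  -0.   1.8] ang 0.1 F [ 0.3 -0.3  1.1] open 39.3 t 43.98 n 1
1 {'x': -0.002, 'z': -0.008, 'wx': -0.0005}
```

Contact. Release, back off, and come in behind it.

```bash
python3 -m pendant '[{"x":0,"y":0,"z":-0.003,"wx":0,"wy":0,"wz":0,"claw":0.3},{"x":0,"y":0,"z":0,"wx":0,"wy":0,"wz":0,"claw":-0.3},{"x":0,"y":0,"z":-0.03,"wx":0,"wy":0,"wz":0,"claw":-0.4},{"x":0,"y":0,"z":-0.2,"wx":0,"wy":0,"wz":0,"claw":-0.4},{"x":0,"y":0,"z":-0.16,"wx":0,"wy":0,"wz":0,"claw":-0.4}]'>/dev/null; python3 -m pendant '[{"x":0,"y":0,"z":0,"wx":0,"wy":0,"wz":0,"claw":1},{"x":0.14,"y":0,"z":0,"wx":0,"wy":0,"wz":0,"claw":1},{"x":0.1,"y":0,"z":0.1,"wx":0,"wy":0,"wz":0,"claw":1},{"x":0,"y":0,"z":0,"wx":0,"wy":0,"wz":0,"claw":1}]'; python3 go.py tray -236 -39 15;  python3 - <<'E'
from h import *
im,p=img('wrist'); cv2.imwrite('pics/t_w.png',im)
E
```

```text
t: 45.1
ee_pos: [485.0, -97.6, 185.2]
eef_rot: [-0.131, 0.063, 0.989, 0.008]
wrist_force: [1.2, 0.3, 0.5]
opening: 0.6
at [485.  -97.6 185.2] tray [-238.2  -39.2   91.3] d [-17.5   2.5 -74.2] ang 0.1 F [1.2 0.3 0.5] open 0.6 t 45.1 n 2
1 {'x': -0.005, 'y': 0.001, 'z': 0.153}
2 {'x': -0.004, 'y': 0.001, 'z': 0.153}
```

View pics/t_w.png

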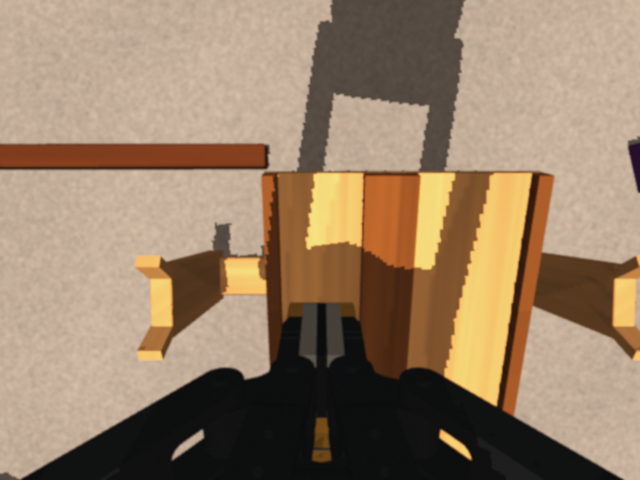

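```bash
python3 -m pendant '[{"x":0.01,"y":0,"z":0.12,"wx":0,"wy":0,"wz":0,"claw":1},{"x":0.01,"y":0,"z":0.12,"wx":0,"wy":0,"wz":0,"claw":1},{"x":0,"y":0,"z":0.03,"wx":0,"wy":0,"wz":0,"claw":1},{"x":0,"y":0,"z":0,"wx":0,"wy":0,"wz":0,"claw":1}]'; python3 go.py tray -196 -39 15
```

```text
t: 45.65
ee_pos: [471.6, -96.9, 121.6]
eef_rot: [-0.125, 0.063, 0.99, 0.007]
wrist_force: [0.4, -0.4, -0.4]
opening: 0.3
at [471.6 -96.9 121.6] tray [-234.6  -40.3   26.4] d [ 34.2  -3.1 -21. ] ang 0.6 F [ 0.4 -0.4 -0.4] open 0.3 t 45.65 n 1
1 {'x': -0.154, 'y': 0.005, 'z': 0.047, 'wx': -0.0009, 'wy': 0.0033}
```

```bash
python3 -m pendant '[{"x":0,"y":0.004,"z":0.047,"wx":0,"wy":0.003,"wz":0,"claw":1},{"x":-0.04,"y":0,"z":0,"wx":0,"wy":0,"wz":0,"claw":1},{"x":-0.04,"y":0,"z":0,"wx":0,"wy":0,"wz":0,"claw":1},{"x":-0.03,"y":0,"z":0,"wx":0,"wy":0,"wz":0,"claw":1}]'; python3 go.py tray -196 -39 15
```

```text
t: 46.15
ee_pos: [499.9, -99.8, 103.9]
eef_rot: [-0.128, 0.063, 0.99, 0.007]
wrist_force: [-0.4, -0.0, -0.3]
opening: 0.0
at [499.9 -99.8 103.9] tray [-202.6  -39.5   16.6] d [ 6.  -0.3 -3.2] ang 0.4 F [-0.4 -0.  -0.3] open 0.0 t 46.15 n 1
1 {'x': -0.026, 'y': 0.002, 'z': 0.006, 'wx': -0.0011, 'wy': 0.0018}
```

```bash
for i in 1 2 3 4 5; do python3 -m pendant '[{"x":-0.014,"y":0,"z":0.002,"wx":0,"wy":0.001,"wz":0,"claw":1}]' >/dev/null;python3 go.py tray -136 -39 15|head -1;done
```

```text
at [ 504.  -100.4  102.5] tray [-198.2  -39.5   16.4] d [ 59.3  -7.1 -17.4] ang 0.3 F [-0.4 -0.4  0.5] open -0.0 t 46.27 n 2
at [ 507.4 -100.8  101.1] tray [-194.6  -39.5   15.9] d [ 55.9  -6.7 -16. ] ang 0.2 F [-0.1  0.6  0.6] open -0.1 t 46.4 n 1
at [ 508.8 -101.   100.1] tray [-192.9  -39.5   15.3] d [ 54.5  -6.5 -15. ] ang 0.5 F [-8.2  0.2  9.3] open 0.1 t 46.52 n 1
at [ 508.4 -100.8   99.5] tray [-193.2  -39.4   14.6] d [ 54.9  -6.6 -14.4] ang 1.1 F [-9.4  0.7 11.9] open -0.0 t 46.65 n 1
at [ 507.9 -100.7   99. ] tray [-193.5  -39.4   14. ] d [ 55.4  -6.8 -13.9] ang 1.8 F [-7.   0.7  8.8] open -0.2 t 46.77 n 1
```

```bash
python3 -m pendant '[{"x":0.06,"y":0,"z":0,"wx":0,"wy":-0.005,"wz":0,"claw":1},{"x":0.04,"y":0,"z":-0.1,"wx":0,"wy":0,"wz":0,"claw":1},{"x":0,"y":0.08,"z":-0.24,"wx":0,"wy":0,"wz":0,"claw":1},{"x":0,"y":0.08,"z":-0.2,"wx":0,"wy":0,"wz":0,"claw":1},{"x":0,"y":0,"z":0,"wx":0,"wy":0,"wz":0,"claw":1}]'>/dev/null; python3 -m pendant '[{"x":0,"y":0,"z":0,"wx":0,"wy":0,"wz":0,"claw":-1},{"x":0,"y":0,"z":0,"wx":0,"wy":0,"wz":0,"claw":-1}]';python3 - <<'E'
from h import *
print(totray(SEAT))
im,p=img('wrist'); cv2.imwrite('pics/u_w.png',im)
im,p=img('top'); cv2.imwrite('pics/u_t.png',im)
im,p=img('scene'); cv2.imwrite('pics/u_s.png',cv2.resize(im[170:320,225:425],None,fx=4,fy=4,interpolation=cv2.INTER_CUBIC))
E
```

```text
t: 47.65
ee_pos: [524.5, -61.5, 237.3]
eef_rot: [-0.14, 0.063, 0.988, 0.008]
wrist_force: [-0.3, -0.7, -0.7]
opening: 35.9
[-217.15180883   -3.           37.68092249]
```

View pics/u_w.png

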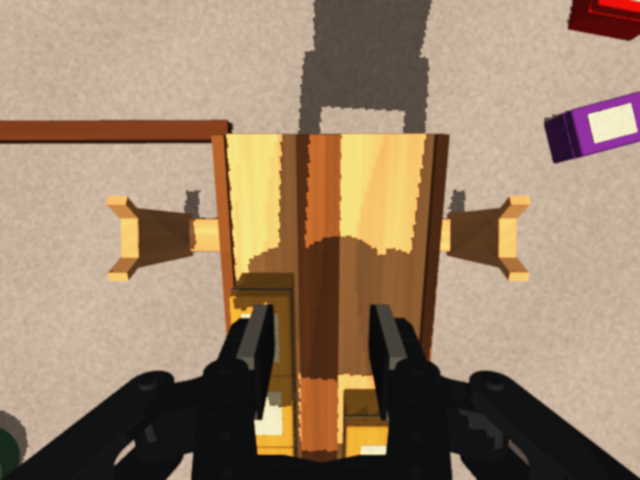

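View pics/u_s.png

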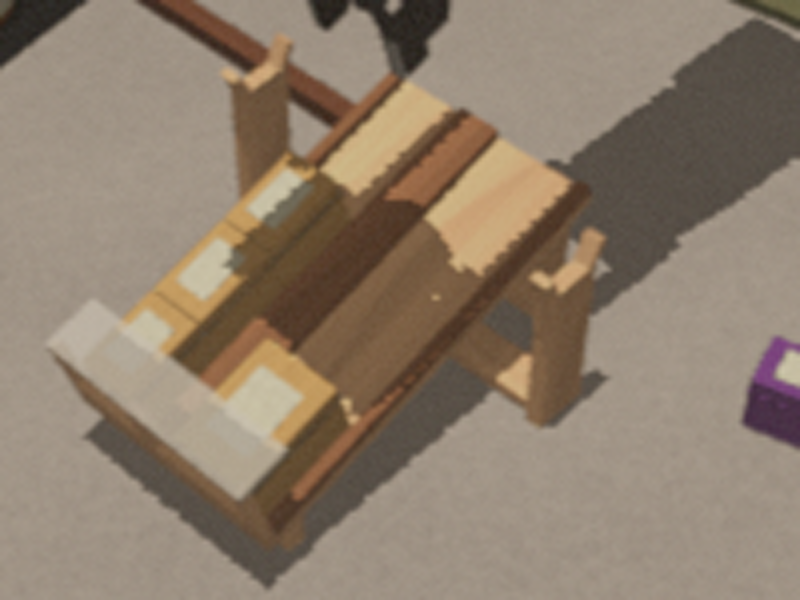

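View pics/u_t.png

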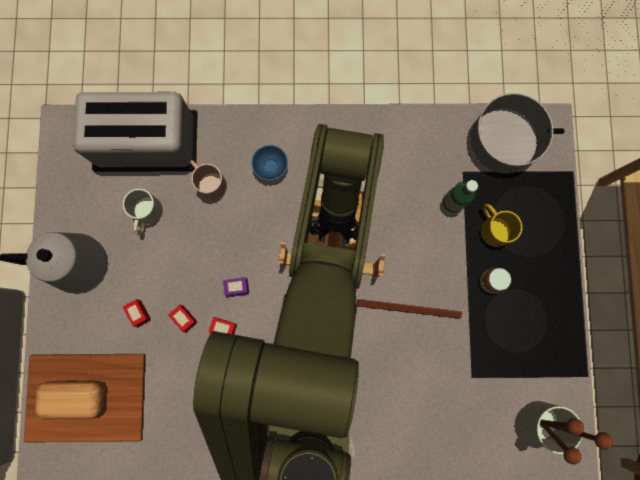

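All four tins are in: three small ones in a row with no visible gap and the large one at the stop. Before picking up the bar I'll measure it and the post notches.

```bash
python3 - <<'E'
from h import *
p=env.camera_params('wrist')
im=cv2.imread('pics/u_w.png')
cv2.imwrite('pics/u_w1.png',cv2.resize(np.hstack([im[180:300,90:200],im[180:300,435:545]]),None,fx=3.5,fy=3.5,interpolation=cv2.INTER_CUBIC))
it=cv2.imread('pics/u_t.png'); pt=env.camera_params('top')
m=cv2.inRange(it,(0,0,0),(255,255,255))
hsv=cv2.cvtColor(it,cv2.COLOR_BGR2HSV); m=cv2.inRange(hsv,(0,90,30),(14,255,160)); m[:290]=0;m[330:]=0;m[:,:350]=0;m[:,470:]=0
ys,xs=np.nonzero(m); P=np.array([onz(pt,u,v,18)[:2] for u,v in zip(xs,ys)],np.float32); r=cv2.minAreaRect(P); print(len(xs),r)
cv2.imwrite('pics/u_t1.png',cv2.resize(it[285:330,345:470],None,fx=6,fy=6,interpolation=cv2.INTER_CUBIC))
E
```

```text
770 ((374.4276123046875, -262.2413024902344), (289.3883056640625, 39.55058670043945), 78.32379913330078)
```

View pics/u_w1.png

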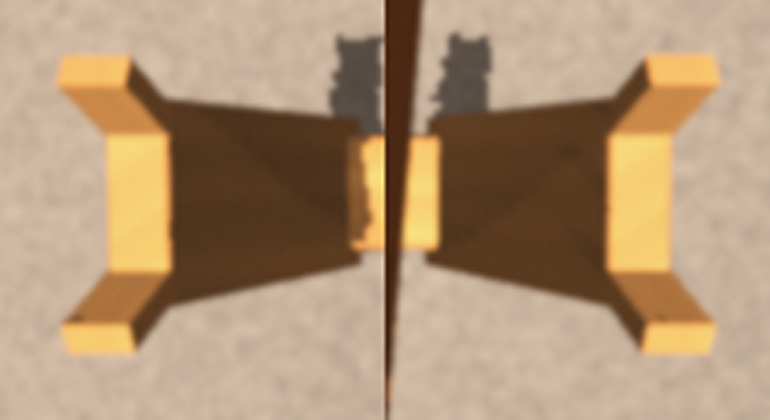

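View pics/u_t1.png

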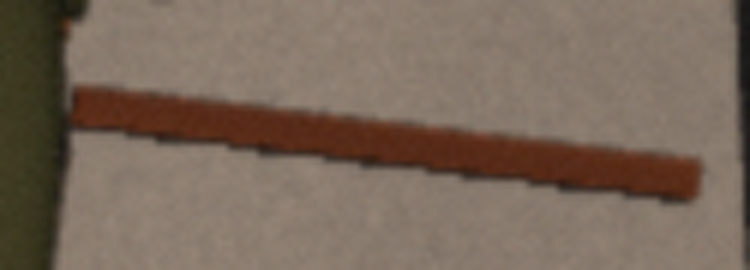

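```bash
python3 - <<'E'
from h import *
p=env.camera_params('wrist')
rl=lambda v:v
def W(U,V,right): return (90+U/3.5 if not right else 435+(U-385)/3.5),180+V/3.5
for r,(a,b) in((0,(107,170)),(1,(607,671))):
    q=np.mean([onz(p,*W(U,V,r),119) for U in(a,b) for V in(134,270)],0); print('notch floor',q)
    q2=[onz(p,*W(a,V,r),119) for V in (134,270)]; print(np.linalg.norm(q2[0]-q2[1]))
print('pred',rack(-65,-125,119),rack(-65,125,119))
pt=env.camera_params('top')
C=[onz(pt,345+(U+.5)/6-.5,285+(V+.5)/6-.5,18) for U,V in((72,86),(72,127),(700,157),(697,200))]
d=(C[0]+C[1]-C[2]-C[3])[:2]; print('bar',np.mean(C,0),np.degrees(np.arctan2(-d[0],d[1])),np.linalg.norm(d)/2)
E
python3 go.py down 373 -263 150 -7.35
```

```text
notch floor [ 478.09010951 -184.57223113  119.        ]
25.66856092787113
notch floor [509.79405153  62.67182478 119.        ]
25.600715678994376
pred [ 480.39252154 -183.49754798  119.        ] [512.37505937  64.44824706 119.        ]
bar [ 373.5641607  -266.71396292   18.        ] -6.9178590693388475 278.9847038311096
at [524.3 -61.5 237.1] tray [-218.4    1.6  150.3] d [-151.3 -201.5  -87.1] ang 91.1 F [-0.3 -0.7  0.5] open 58.3 t 47.8 n 9
1 {'x': 0.042, 'y': -0.097, 'z': 0.053, 'wx': -0.0079, 'wy': -0.0077, 'wz': 0.0552}
2 {'x': 0.026, 'y': -0.104, 'z': 0.049, 'wx': -0.0079, 'wy': -0.0077, 'wz': 0.0552}
3 {'x': 0.009, 'y': -0.109, 'z': 0.046, 'wx': -0.0079, 'wy': -0.0077, 'wz': 0.0552}
4 {'x': -0.009, 'y': -0.11, 'z': 0.044, 'wx': -0.0079, 'wy': -0.0077, 'wz': 0.0552}
5 {'x': -0.027, 'y': -0.108, 'z': 0.041, 'wx': -0.0079, 'wy': -0.0077, 'wz': 0.0552}
6 {'x': -0.044, 'y': -0.102, 'z': 0.04, 'wx': -0.0079, 'wy': -0.0077, 'wz': 0.0552}
7 {'x': -0.06, 'y': -0.094, 'z': 0.039, 'wx': -0.0079, 'wy': -0.0077, 'wz': 0.0552}
8 {'x': -0.075, 'y': -0.084, 'z': 0.038, 'wx': -0.0079, 'wy': -0.0077, 'wz': 0.0552}
9 {'x': -0.087, 'y': -0.07, 'z': 0.038, 'wx': -0.0079, 'wy': -0.0077, 'wz': 0.0552}
```

```bash
python3 -m pendant '[{"x":0.042,"y":-0.097,"z":0.04,"wx":-0.008,"wy":-0.008,"wz":0.055,"claw":-1},{"x":0.026,"y":-0.104,"z":0.04,"wx":-0.008,"wy":-0.008,"wz":0.055,"claw":-1},{"x":0.009,"y":-0.109,"z":0.04,"wx":-0.008,"wy":-0.008,"wz":0.055,"claw":-1},{"x":-0.009,"y":-0.11,"z":0.044,"wx":-0.008,"wy":-0.008,"wz":0.055,"claw":-1},{"x":-0.027,"y":-0.108,"z":0.041,"wx":-0.008,"wy":-0.008,"wz":0.055,"claw":-1}]'>/dev/null; python3 go.py down 373 -265 150 -7.2
```

```text
at [ 438.7 -175.4  190.7] tray [-274.3 -122.3   87.3] d [-65.7 -89.6 -40.7] ang 39.0 F [-1.4 -0.  -0.3] open 85.6 t 48.42 n 4
1 {'x': -0.048, 'y': -0.1, 'z': 0.041, 'wx': -0.0076, 'wy': -0.0076, 'wz': 0.0531}
2 {'x': -0.063, 'y': -0.092, 'z': 0.04, 'wx': -0.0076, 'wy': -0.0076, 'wz': 0.0531}
3 {'x': -0.076, 'y': -0.081, 'z': 0.04, 'wx': -0.0076, 'wy': -0.0076, 'wz': 0.0531}
4 {'x': -0.088, 'y': -0.068, 'z': 0.04, 'wx': -0.0076, 'wy': -0.0076, 'wz': 0.0531}
```

```bash
python3 -m pendant '[{"x":-0.048,"y":-0.1,"z":0.041,"wx":-0.0076,"wy":-0.0076,"wz":0.053,"claw":-1},{"x":-0.063,"y":-0.092,"z":0.04,"wx":-0.0076,"wy":-0.0076,"wz":0.053,"claw":-1},{"x":-0.076,"y":-0.081,"z":0.06,"wx":-0.0076,"wy":-0.0076,"wz":0.053,"claw":-1},{"x":-0.06,"y":-0.05,"z":0.1,"wx":-0.0076,"wy":-0.0076,"wz":0.05,"claw":-1},{"x":0,"y":0,"z":0,"wx":0,"wy":0,"wz":0,"claw":-1}]'>/dev/null; python3 -m pendant '[{"x":0,"y":0,"z":0,"wx":0,"wy":0,"wz":0,"claw":-1}]'>/dev/null; python3 go.py down 373 -265 40 -7.1;  python3 - <<'E'
from h import *
im,p=img('wrist'); cv2.imwrite('pics/v_w.png',im)
E
```

```text
at [ 369.3 -259.6  126. ] tray [-313.6 -214.7    9.7] d [  3.7  -5.4 -86. ] ang 1.0 F [ 0.6  0.5 -0.1] open 85.3 t 49.17 n 2
1 {'x': -0.01, 'y': 0.009, 'z': 0.172, 'wx': -0.0005, 'wz': -0.0027}
2 {'x': -0.01, 'y': 0.009, 'z': 0.172, 'wx': -0.0005, 'wz': -0.0027}
```

View pics/v_w.png

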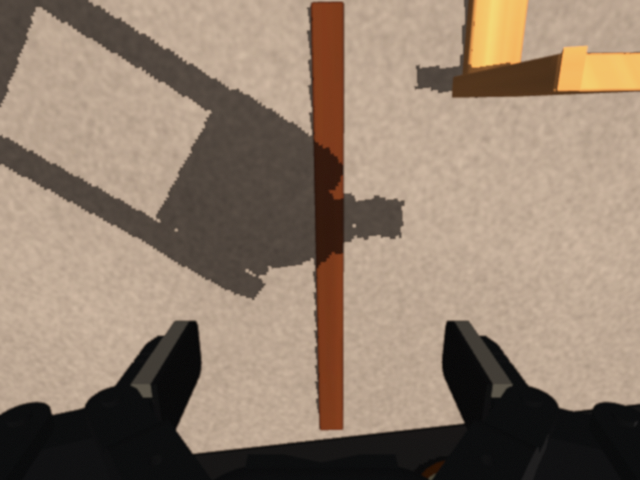

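```bash
python3 - <<'E'
from h import *
p=env.camera_params('wrist')
a=onz(p,328,3,18);b=onz(p,332,429,18);print((a+b)/2,np.linalg.norm(a-b),np.degrees(np.arctan2(-(a-b)[0],(a-b)[1])))
E
python3 -m pendant '[{"x":-0.024,"y":0.018,"z":0.1,"wx":-0.001,"wy":0,"wz":-0.005,"claw":-1},{"x":0,"y":0,"z":0.2,"wx":0,"wy":0,"wz":0,"claw":-1},{"x":0,"y":0,"z":0.12,"wx":0,"wy":0,"wz":0,"claw":-1},{"x":0,"y":0,"z":0,"wx":0,"wy":0,"wz":0,"claw":-1}]'>/dev/null; python3 go.py down 373 -265 3 -7.1
```

```text
[ 373.13656858 -268.97464177   18.        ] 277.2891962283443 -7.1401258587020875
at [ 380.9 -268.7   22.4] tray [-274.6 -222.3  -87. ] d [ -7.9   3.7 -19.4] ang 0.8 F [-0.1  0.6 -0.6] open 85.7 t 49.73 n 1
1 {'x': 0.012, 'y': -0.034, 'z': 0.077, 'wx': 0.0031, 'wy': 0.0016, 'wz': 0.003}
```

```bash
python3 -m pendant '[{"x":0.004,"y":-0.036,"z":0.03,"wx":0.003,"wy":0.0016,"wz":0.003,"claw":-1},{"x":0,"y":0,"z":0.03,"wx":0,"wy":0,"wz":0,"claw":-1},{"x":0,"y":0,"z":0,"wx":0,"wy":0,"wz":0,"claw":-1}]'>/dev/null; python3 go.py down 373 -267 3 -7.1
```

```text
at [ 374.3 -267.9    9.3] tray [-277.6 -222.3 -101.4] d [-1.3  0.9 -6.3] ang 0.3 F [-0.3 -1.2  0.6] open 85.0 t 50.1 n 1
1 {'x': 0.003, 'y': -0.006, 'z': 0.025, 'wx': 0.0014, 'wy': 0.0008, 'wz': 0.0006}
```

```bash
python3 -m pendant '[{"x":0.003,"y":-0.006,"z":0.026,"wx":0.001,"wy":0.0008,"wz":0,"claw":-1},{"x":0,"y":0,"z":0.004,"wx":0,"wy":0,"wz":0,"claw":1},{"x":0,"y":0,"z":0,"wx":0,"wy":0,"wz":0,"claw":1},{"x":0,"y":0,"z":0,"wx":0,"wy":0,"wz":0,"claw":1},{"x":0,"y":0,"z":0,"wx":0,"wy":0,"wz":0,"claw":1}]' 50; python3 -m pendant '[{"x":0,"y":0,"z":0,"wx":0,"wy":0,"wz":0,"claw":1},{"x":0,"y":0,"z":0,"wx":0,"wy":0,"wz":0,"claw":1}]'; python3 go.py down 373 -267 3 -7.1
```

```text
t: 50.72
ee_pos: [373.7, -267.8, 2.6]
eef_rot: [0.002, 0.749, 0.663, 0.001]
wrist_force: [1.5, -0.7, -2.1]
opening: 16.9
t: 50.98
ee_pos: [373.6, -267.8, 2.6]
eef_rot: [0.002, 0.749, 0.663, 0.001]
wrist_force: [0.6, -0.2, -0.7]
opening: 16.8
at [ 373.6 -267.8    2.6] tray [-276.6 -222.2 -108. ] d [-0.6  0.8  0.4] ang 0.2 F [ 0.6 -0.2 -0.7] open 16.8 t 50.98 n 1
1 {'x': 0.003, 'y': -0.003, 'z': -0.002, 'wx': 0.0012, 'wy': 0.0005, 'wz': 0.0005}
```

```bash
python3 -m pendant '[{"x":0,"y":0,"z":-0.05,"wx":0,"wy":0,"wz":0,"claw":1},{"x":0,"y":0,"z":-0.16,"wx":0,"wy":0,"wz":0,"claw":1},{"x":0,"y":0,"z":-0.22,"wx":0,"wy":0,"wz":0,"claw":1},{"x":0,"y":0,"z":-0.22,"wx":0,"wy":0,"wz":0,"claw":1},{"x":0,"y":0,"z":-0.12,"wx":0,"wy":0,"wz":0,"claw":1}]'; python3 go.py down 496 -60 205 -7.3 50
```

```text
t: 51.6
ee_pos: [370.8, -265.5, 200.7]
eef_rot: [-0.002, 0.749, 0.663, 0.0]
wrist_force: [-0.3, 0.5, -1.8]
opening: 16.7
at [ 370.8 -265.5  200.7] tray [-330.9 -220.4   82.5] d [125.2 205.5   4.3] ang 0.4 F [-0.3  0.5 -1.8] open 16.7 t 51.6 n 5
1 {'x': 0.175, 'y': 0.079, 'z': -0.003}
2 {'x': 0.175, 'y': 0.079, 'z': -0.003}
3 {'x': 0.176, 'y': 0.079, 'z': -0.003}
4 {'x': 0.176, 'y': 0.079, 'z': -0.003}
5 {'x': 0.176, 'y': 0.079, 'z': -0.003}
```

```bash
python3 -m pendant '[{"x":0.175,"y":0.079,"z":-0.02,"wx":0,"wy":0,"wz":0,"claw":1},{"x":0.175,"y":0.079,"z":-0.003,"wx":0,"wy":0,"wz":0,"claw":1},{"x":0.175,"y":0.079,"z":-0.003,"wx":0,"wy":0,"wz":0,"claw":1},{"x":0.175,"y":0.079,"z":-0.003,"wx":0,"wy":0,"wz":0,"claw":1},{"x":0.12,"y":0.06,"z":0,"wx":0,"wy":0,"wz":0,"claw":1}]'>/dev/null;python3 -m pendant '[{"x":0,"y":0,"z":0,"wx":0,"wy":0,"wz":0,"claw":1},{"x":0,"y":0,"z":0,"wx":0,"wy":0,"wz":0,"claw":1}]'>/dev/null; python3 go.py down 496 -60 160 -7.35 50
```

```text
at [492.2 -69.9 217.5] tray [-243.1  -10.8  123.4] d [  3.8   9.9 -57.5] ang 0.6 F [-0.3 -0.2 -2.2] open 16.8 t 52.48 n 2
1 {'x': 0.021, 'y': 0.004, 'z': 0.115, 'wx': 0.0014, 'wy': 0.0005, 'wz': 0.0005}
2 {'x': 0.021, 'y': 0.005, 'z': 0.115, 'wx': 0.0014, 'wy': 0.0005, 'wz': 0.0005}
```

```bash
python3 -m pendant '[{"x":0.045,"y":0.01,"z":0.08,"wx":0.001,"wy":0,"wz":0,"claw":1},{"x":0,"y":0,"z":0.12,"wx":0,"wy":0,"wz":0,"claw":1},{"x":0,"y":0,"z":0.03,"wx":0,"wy":0,"wz":0,"claw":1},{"x":0,"y":0,"z":0,"wx":0,"wy":0,"wz":0,"claw":1}]'>/dev/null; python3 go.py down 496 -60 145 -7.35 50;  python3 - <<'E'
from h import *
im,p=img('wrist'); cv2.imwrite('pics/w_w.png',im)
im,p=img('scene'); cv2.imwrite('pics/w_s.png',cv2.resize(im[150:300,225:425],None,fx=4,fy=4,interpolation=cv2.INTER_CUBIC))
E
```

```text
at [494.7 -62.8 160.6] tray [-226.8   -3.5   68.9] d [  1.3   2.8 -15.6] ang 0.5 F [ 0.1 -0.6 -1.7] open 17.2 t 52.98 n 1
1 {'x': 0.012, 'y': 0.003, 'z': 0.062, 'wx': 0.0022, 'wy': 0.0016, 'wz': -0.0006}
```

View pics/w_w.png

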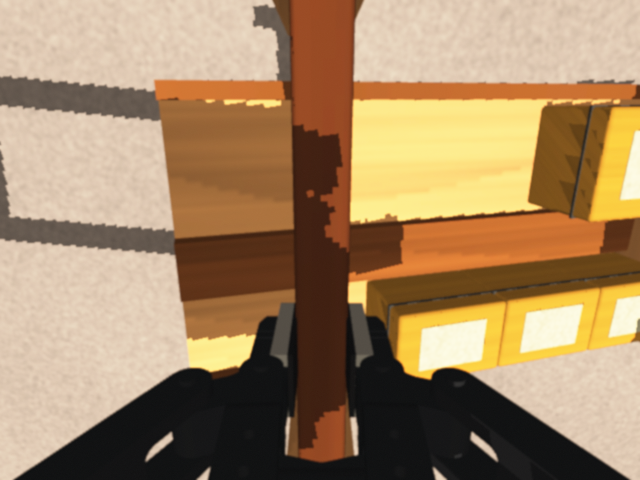

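View pics/w_s.png

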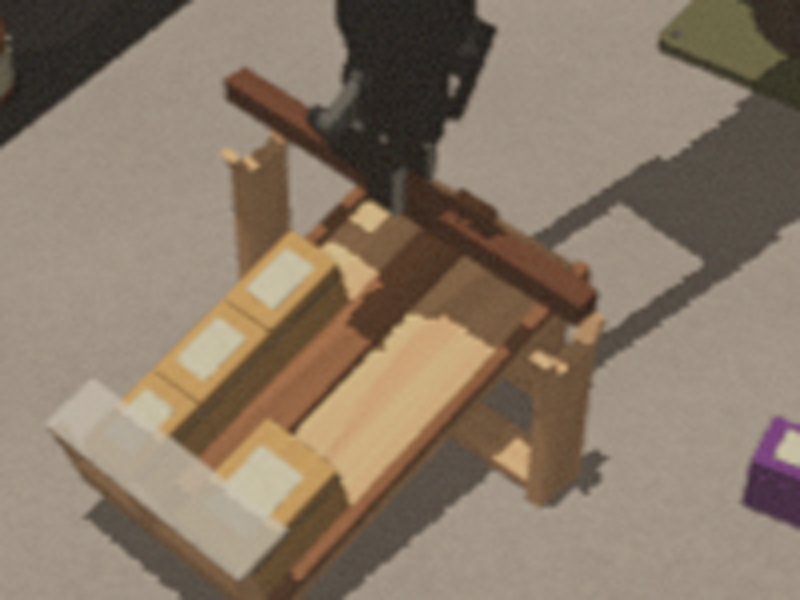

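```bash
python3 -m pendant '[{"x":0.014,"y":0.004,"z":0.04,"wx":0.002,"wy":0.0016,"wz":0,"claw":1},{"x":0,"y":0,"z":0.04,"wx":0,"wy":0,"wz":0,"claw":1},{"x":0,"y":0,"z":0,"wx":0,"wy":0,"wz":0,"claw":1}]'>/dev/null; python3 go.py down 495.7 -60 122 -7.35 50
```

```text
at [498.2 -59.7 141.6] tray [-2.189e+02  1.000e-01  5.130e+01] d [ -2.5  -0.3 -19.6] ang 0.3 F [ 0.2  0.3 -1.8] open 16.9 t 53.45 n 1
1 {'x': -0.002, 'y': -0.01, 'z': 0.078, 'wx': 0.0017, 'wz': -0.0007}
```

```bash
python3 -m pendant '[{"x":0,"y":-0.012,"z":0.03,"wx":0.002,"wy":0,"wz":0,"claw":1},{"x":0,"y":0,"z":0.02,"wx":0,"wy":0,"wz":0,"claw":1},{"x":0,"y":0,"z":0,"wx":0,"wy":0,"wz":0,"claw":1}]'>/dev/null; python3 go.py down 495.7 -60 122 -7.35 50; python3 -m pendant '[{"x":0,"y":0,"z":0.02,"wx":0,"wy":0,"wz":0,"claw":1},{"x":0,"y":0,"z":0,"wx":0,"wy":0,"wz":0,"claw":1}]'>/dev/null; python3 go.py down 495.7 -60 122 -7.35 50
```

```text
at [495.  -59.2 128.1] tray [-2.185e+02  2.000e-01  3.740e+01] d [ 0.7 -0.8 -6.1] ang 0.1 F [ 0.   0.4 -1.7] open 17.0 t 53.83 n 1
1 {'x': -0.003, 'y': 0.003, 'z': 0.024, 'wx': -0.0006, 'wz': -0.0006}
at [495.2 -59.2 122.8] tray [-2.17e+02  2.00e-01  3.24e+01] d [ 0.5 -0.8 -0.8] ang 0.1 F [-0.4 -0.6 -0.2] open 16.8 t 54.08 n 1
1 {'x': -0.003, 'y': 0.003, 'z': 0.003, 'wx': -0.0005, 'wz': -0.0005}
```

```bash
python3 -m pendant '[{"x":0,"y":0,"z":0.006,"wx":0,"wy":0,"wz":0,"claw":1},{"x":0,"y":0,"z":0,"wx":0,"wy":0,"wz":0,"claw":0.6},{"x":0,"y":0,"z":0,"wx":0,"wy":0,"wz":0,"claw":0.3},{"x":0,"y":0,"z":0,"wx":0,"wy":0,"wz":0,"claw":0.3}]'; python3 - <<'E'
from h import *
im,p=img('scene'); cv2.imwrite('pics/x_s.png',cv2.resize(im[150:300,225:425],None,fx=4,fy=4,interpolation=cv2.INTER_CUBIC))
im,p=img('wrist'); cv2.imwrite('pics/x_w.png',im)
E
```

```text
t: 54.58
ee_pos: [496.0, -59.4, 122.0]
eef_rot: [0.0, 0.752, 0.66, 0.0]
wrist_force: [0.1, 0.2, 0.3]
opening: 30.2
```

View pics/x_s.png

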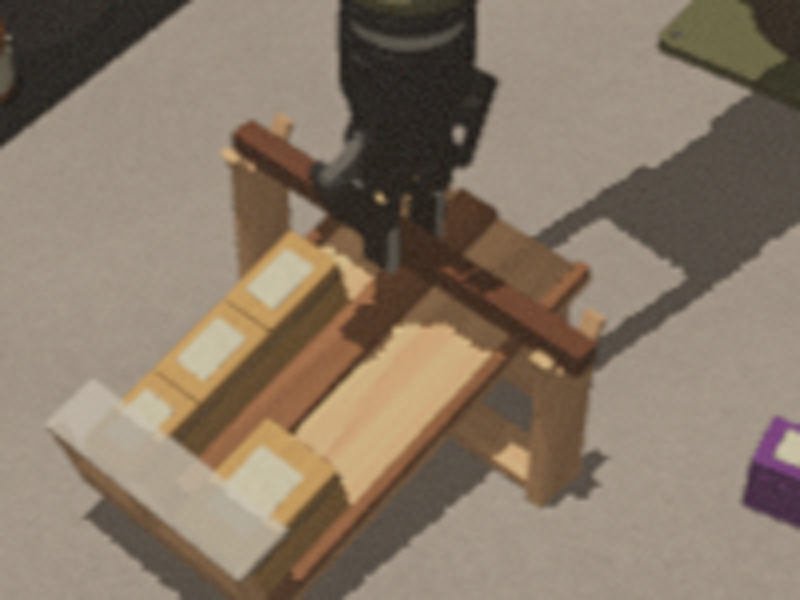

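View pics/x_w.png

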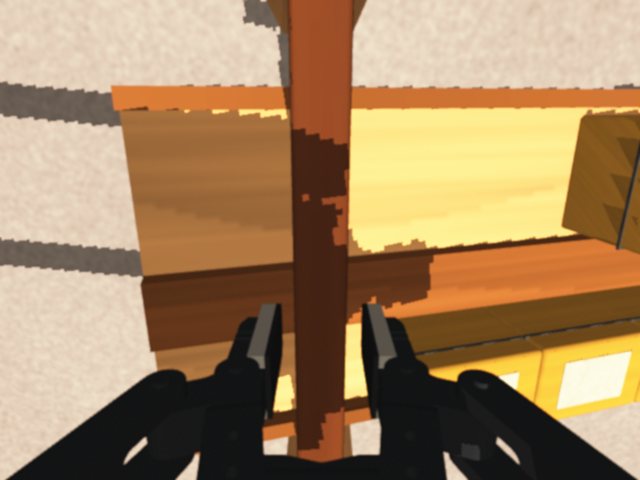

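The bar is seated in both notches (same look as at the start) and released. I'll go straight up and away, then check.

```bash
python3 -m pendant '[{"x":0,"y":0,"z":-0.08,"wx":0,"wy":0,"wz":0,"claw":0.3},{"x":0,"y":0,"z":-0.2,"wx":0,"wy":0,"wz":0,"claw":0.3},{"x":0,"y":0,"z":-0.24,"wx":0,"wy":0,"wz":0,"claw":0.3},{"x":0,"y":0,"z":-0.2,"wx":0,"wy":0,"wz":0,"claw":0.3},{"x":0.2,"y":-0.1,"z":-0.05,"wx":0,"wy":0,"wz":0,"claw":0.3}]'; python3 -m pendant '[{"x":0.22,"y":-0.1,"z":0,"wx":0,"wy":0,"wz":0,"claw":0.3},{"x":0.22,"y":-0.1,"z":0,"wx":0,"wy":0,"wz":0,"claw":0.3},{"x":0.22,"y":-0.08,"z":0,"wx":0,"wy":0,"wz":0,"claw":0.3},{"x":0.22,"y":-0.05,"z":0,"wx":0,"wy":0,"wz":0,"claw":0.3},{"x":0.1,"y":0,"z":0,"wx":0,"wy":0,"wz":0,"claw":0.3}]'; python3 -m pendant '[{"x":0,"y":0,"z":0,"wx":0,"wy":0,"wz":0,"claw":0.3},{"x":0,"y":0,"z":0,"wx":0,"wy":0,"wz":0,"claw":0.3}]'; python3 - <<'E'
from h import *
im,p=img('scene'); cv2.imwrite('pics/y_s.png',cv2.resize(im[170:320,225:425],None,fx=4,fy=4,interpolation=cv2.INTER_CUBIC))
im,p=img('top'); cv2.imwrite('pics/y_t0.png',im); cv2.imwrite('pics/y_t.png',cv2.resize(im[165:305,265:405],None,fx=4.2,fy=4.2,interpolation=cv2.INTER_CUBIC))
E
```

```text
t: 55.3
ee_pos: [478.3, -7.9, 318.9]
eef_rot: [-0.001, 0.753, 0.658, -0.001]
wrist_force: [0.2, 1.0, 0.5]
opening: 29.9
t: 55.92
ee_pos: [428.0, 253.8, 322.9]
eef_rot: [0.001, 0.754, 0.657, 0.003]
wrist_force: [-0.4, -0.7, 1.0]
opening: 29.8
t: 56.18
ee_pos: [427.5, 254.9, 322.5]
eef_rot: [0.001, 0.753, 0.658, 0.003]
wrist_force: [0.8, -0.6, 0.2]
opening: 29.8
```

View pics/y_s.png

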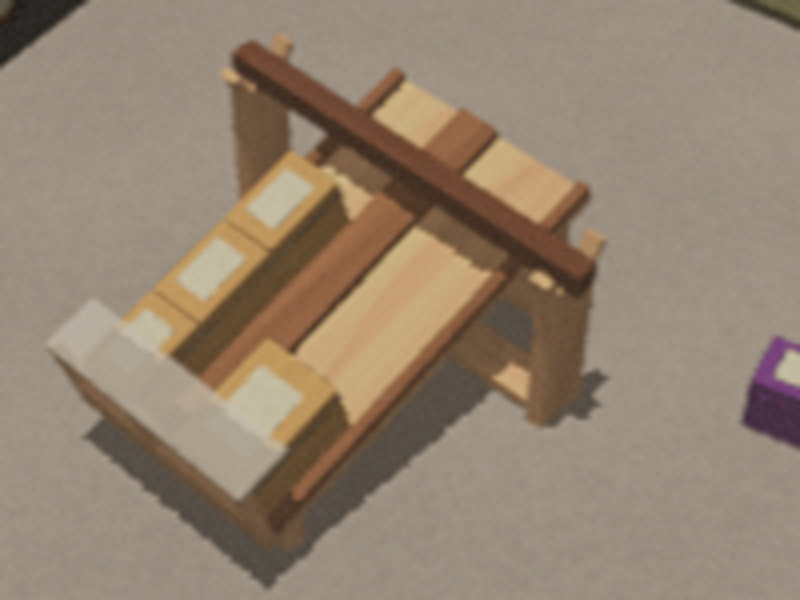

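View pics/y_t.png

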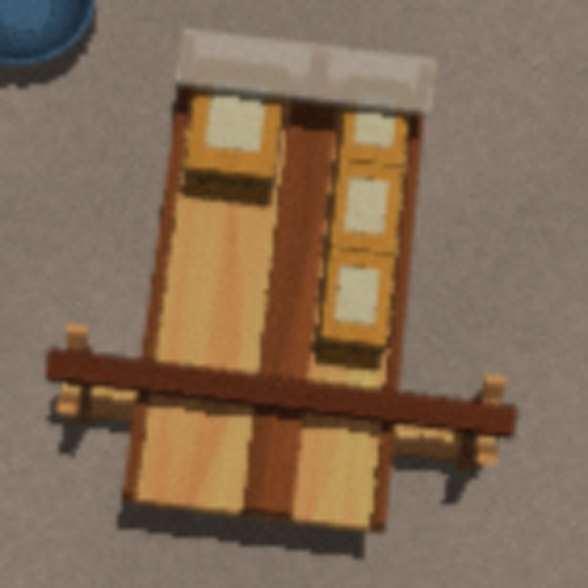

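View pics/y_t0.png

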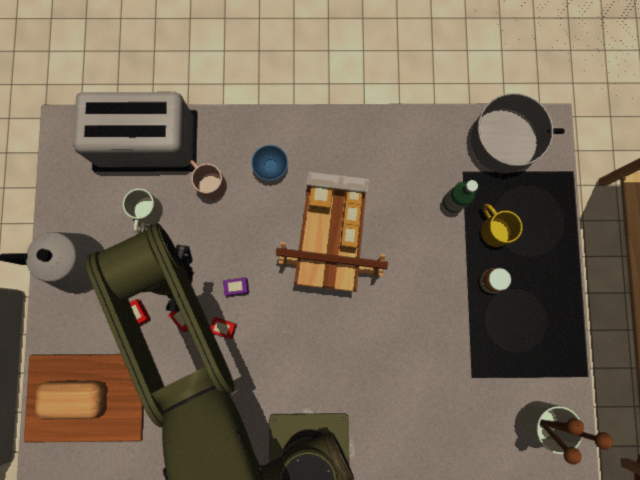

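```bash
python3 - <<'E'
from h import *
p=env.camera_params('top')
f=lambda U,V,z:ontray(p,265+(U+.5)/4.2-.5,165+(V+.5)/4.2-.5,z).round(1)
print('joints/rear lid small',f(374,162,46),f(366,250,46),f(356,344,46),'large rear',f(230,177,46))
g=lambda U,V:onz(p,265+(U+.5)/4.2-.5,165+(V+.5)/4.2-.5,137)
c=(g(49,350)+g(47,380)+g(516,405)+g(514,436))/4
print('bar in rack',RX.T@(c-ORG))
E
```

```text
joints/rear lid small [-61.  -40.4  46. ] [-121.1  -41.1   46. ] [-183.3  -40.9   46. ] large rear [-83.2  46.4  46. ]
bar in rack [-6.57132345e+01  2.76399106e-02  1.37000000e+02]
```

```bash
python3 - <<'E'
from h import *
p=env.camera_params('top'); im=cv2.imread('pics/y_t0.png')
for name,y in(('large',28),('large',66),('small',-54),('small',-24)):
    xs=np.arange(-100,-60,2) if name=='large' else np.arange(-200,-164,2)
    print(name,y,[(int(x),int(cv2.getRectSubPix(im[:,:,1],(1,1),tuple(map(float,proj(p,tray(x,y,46)))))[0,0])) for x in xs])
E
```

```text
large 28 [(-100, 84), (-98, 53), (-96, 43), (-94, 43), (-92, 44), (-90, 45), (-88, 45), (-86, 44), (-84, 44), (-82, 59), (-80, 83), (-78, 107), (-76, 118), (-74, 118), (-72, 117), (-70, 119), (-68, 119), (-66, 120), (-64, 120), (-62, 121)]
large 66 [(-100, 88), (-98, 52), (-96, 48), (-94, 45), (-92, 42), (-90, 41), (-88, 40), (-86, 39), (-84, 44), (-82, 57), (-80, 78), (-78, 111), (-76, 117), (-74, 118), (-72, 118), (-70, 118), (-68, 119), (-66, 119), (-64, 122), (-62, 126)]
small -54 [(-200, 127), (-198, 94), (-196, 64), (-194, 60), (-192, 59), (-190, 56), (-188, 50), (-186, 48), (-184, 62), (-182, 86), (-180, 116), (-178, 120), (-176, 121), (-174, 122), (-172, 125), (-170, 123), (-168, 123), (-166, 124)]
small -24 [(-200, 115), (-198, 74), (-196, 54), (-194, 45), (-192, 44), (-190, 44), (-188, 41), (-186, 43), (-184, 53), (-182, 72), (-180, 96), (-178, 115), (-176, 117), (-174, 117), (-172, 117), (-170, 118), (-168, 120), (-166, 123)]
```

The lid rear edges read −80 for the large tin and −181.5 for the last small one, against ideal values of −78 and −180. Both are home. Handing in.

```bash
python3 -c "
from station import env
print(env.hand_in()); print(env.read_state()['t'])"
```

```text
the job is handed in; nothing more can be done
None
the job is handed in; nothing more can be done
```

The job is done and handed in at about 56 s, but no verdict was reported.

**What I did:** I lifted the bar out and laid it on the worktop right of the rack. Then I loaded the four brass tins that were there: one large in the wide lane and three small in the narrow lane. Each was placed flat on the slope and pushed until firm contact at roughly 10–15 N. One small tin was knocked aside during the run, so I measured it again before picking it up. The bar then went back into its notches, and the arm moved clear. I left the purple and red look-alikes alone.

**Last checks:**
- **Tins:** The last small tin's rear edge reads about −181.5 mm against −180, and the large one's about −80 against −78. I put that down to camera bias. The pushes ended at matching steps (−73, −133 and −193 mm), which agrees with the small tins being tight against each other.
- **Bar:** It sits in both notches at x −65.7 and y about 0 mm in the rack's frame. A rougher reading from its overhang at the posts gave about 3 mm off centre, within the 16 mm allowed. I judged its height only from the pictures.
- **Bystanders:** The mugs, bowl, bottle and jar look unmoved in the top view. I did not measure their positions.

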